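# Refill the terminal-block jar through the gated funnel

### The job

Refill the clear jar under the funnel with orange terminal blocks: swing the gate below the funnel fully open by its red handle, pour both blue tubs through the funnel and add every stray orange block lying on the bench, so that all the blocks end up inside the jar. Then swing the gate fully closed and leave the two empty tubs standing upright on the grey mat; do not disturb the flux bottle or the screwdriver.

Things in the scene. Friction and masses are not known exactly. Their poses are not given: they have to be found in the camera images.
- tub_a: blue pouring tub, 0.22 kg, open top; origin: centre of its foot, z up. Foot 70 mm (x -30 to +40) by 84 mm (y); back (+x) and side walls 50 mm high, 5 mm thick; its front (-x) is an open chute: a ramp rises at 36 degrees from the floor's front edge to a pouring lip. Pour by tipping it about its y axis, lip down, by 80 degrees or more. Three blocks start in it
- tub_a_grip (a point): centre of tub_a's yellow grip bar, 92 mm above its foot: the bar is 14 mm thick (tub x), 28 mm tall and runs along tub y right across the tub, with free space under it; take it at the middle from above
- tub_b_grip (a point): the same point of tub_b
- tub_a_lip (a point): middle of tub_a's pouring lip (edge along tub y, 84 mm wide), at tub x -80, z 43 mm
- tub_b_lip (a point): the same point of tub_b
- tub_b: second blue pouring tub, exactly like tub_a; three blocks start inside it
- mat: flat grey mat where the tubs stand, 170 mm (x) by 320 mm (y), 3 mm thick, fixed; origin: centre of its underside
- funnel_rim (a point): centre of the mouth of the fixed aluminium funnel, at rim height (195 mm over the bench). Mouth 168 mm inside diameter, tapering to a neck of 74 mm inside diameter 65 mm below; the neck's lower end is 78 mm below this point. x and y axes are those of the filling station
- jar_floor (a point): centre of the inner floor of the fixed clear jar right below the funnel neck (14 mm over the bench); inside diameter 84 mm, mouth 91 mm above this point; the gate swings in the gap between jar and neck
- gate_pivot (a point): point on the vertical hinge axis of the steel hopper gate, at the height of its blade (111 mm over the bench), 80 mm from the funnel axis
- gate_grip (a point): on the axis of the red upright handle pin of the gate, 13 mm below its top (pin 18 mm diameter, 58 mm tall, top 169 mm over the bench); it moves on a horizontal circle of 70 mm radius about gate_pivot
- gate (a joint): angle of the hopper gate: 0 = fully closed (blade under the funnel neck, at its stop), 1.571 = fully open (at its stop); seen from above it opens clockwise; it stays where it is left (stiff hinge, about 2 N at the pin)
- flux_bottle: bystander: small bottle with red cap, 40 mm diameter, 85 mm tall; origin under its centre
- screwdriver: bystander: screwdriver lying at the far side of the bench; origin under its centre
- block_1: orange terminal block, a box 28 x 20 x 18 mm (x, y, z), 20 g, origin at its centre; starts in tub_a
- block_2: orange terminal block, a box 28 x 20 x 18 mm (x, y, z), 20 g, origin at its centre; starts in tub_a
- block_3: orange terminal block, a box 28 x 20 x 18 mm (x, y, z), 20 g, origin at its centre; starts in tub_a
- block_4: orange terminal block, a box 28 x 20 x 18 mm (x, y, z), 20 g, origin at its centre; starts in tub_b
- block_5: orange terminal block, a box 28 x 20 x 18 mm (x, y, z), 20 g, origin at its centre; starts in tub_b
- block_6: orange terminal block, a box 28 x 20 x 18 mm (x, y, z), 20 g, origin at its centre; starts in tub_b
- block_7: orange terminal block, a box 28 x 20 x 18 mm (x, y, z), 20 g, origin at its centre; a stray lying flat on the bench; may be absent
- block_8: orange terminal block, a box 28 x 20 x 18 mm (x, y, z), 20 g, origin at its centre; a stray lying flat on the bench; may be absent
- block_9: orange terminal block, a box 28 x 20 x 18 mm (x, y, z), 20 g, origin at its centre; a stray lying flat on the bench; may be absent
- block_10: orange terminal block, a box 28 x 20 x 18 mm (x, y, z), 20 g, origin at its centre; a stray lying flat on the bench; may be absent

How it is judged (in metres and radians):
On the way:
1. the gate is swung fully open (1.4 rad or more) (value of joint gate above 1.4 rad), for 0.2 s.
At the end, for the whole second after the job is handed in: every block present at rest inside the jar (within 45 mm of its axis, 0 to 90 mm above its floor); gate within 0.1 rad of closed; both tubs still, upright within 0.1 rad, standing on the mat (origin within 90 mm in x and 165 mm in y of its centre, foot under 12 mm high) (value of joint gate below 0.1 rad and horizontal distance between each of block_1, block_2, block_3, block_4, block_5, block_6, block_7, block_8, block_9, block_10 and jar_floor below 0.045 m and z of block_1 in the frame of jar_floor between 0 and 0.09 m and linear speed of each of block_1, block_2, block_3, block_4, block_5, block_6, block_7, block_8, block_9, block_10, tub_a, tub_b below 0.05 m/s and z of block_2 in the frame of jar_floor between 0 and 0.09 m and z of block_3 in the frame of jar_floor between 0 and 0.09 m and z of block_4 in the frame of jar_floor between 0 and 0.09 m and z of block_5 in the frame of jar_floor between 0 and 0.09 m and z of block_6 in the frame of jar_floor between 0 and 0.09 m and z of block_7 in the frame of jar_floor between 0 and 0.09 m and z of block_8 in the frame of jar_floor between 0 and 0.09 m and z of block_9 in the frame of jar_floor between 0 and 0.09 m and z of block_10 in the frame of jar_floor between 0 and 0.09 m and x of tub_a in the frame of mat between -0.09 and 0.09 m and y of tub_a in the frame of mat between -0.165 and 0.165 m and height (world z) of each of tub_a, tub_b below 0.012 m and angle between each of tub_a, tub_b's own z axis and vertical below 0.1 rad and x of tub_b in the frame of mat between -0.09 and 0.09 m and y of tub_b in the frame of mat between -0.165 and 0.165 m); the robot touches nothing.
It fails at once if the flux bottle or the screwdriver is moved by more than 30 mm (distance of any of flux_bottle, screwdriver from where it was at the start of the episode above 0.03 m).
Of block_7, block_8, block_9, block_10 only 2 to 4 are there at a start; the rules pass over those that are not, and their reading is None.
At some moment in a run one of tub_a, tub_b may be knocked a few centimetres aside while the robot is not near it.
It also fails if it takes over 210 s, if anything falls off the work surface, if the arm or the gripper's body presses on something with over 40 N, if the wrist force passes 120 N, or if a joint passes its speed limit or range.

### The arm

A 6-joint arm with a two-finger parallel gripper is mounted at the origin on the work surface. World frame = base frame: x ahead of the robot, y to its left, z up, the work surface at z = 0. Lengths are in mm, angles in rad, forces in N, time in s.
With the tool pointing down it reaches from about 300 to 950 mm from the base axis. Payload 3.1 kg.
Tool frame: the origin (TCP) lies at the very end of the fingers, on their centre line; the grasp point (between the pads) lies 19 mm behind it; z points along the fingers, y is the line along which they close (so a half turn about z gives the same grasp; the last joint's range is limited). The gripper opens to 85 mm and grips with 20 to 120 N. Pads are 22 mm wide; open, the fingers measure 114 mm over their backs; the gripper's body (76 mm by 85 mm) begins 54 mm behind the grasp point. The pads swing forward as they close: fully open they stand 13 mm farther back than shut.
Start: joints at [-1.18, 0.308, 1.634, -0, 1.2, -0.07], TCP at [277.891, -559.829, 231.272] pointing down, gripper open.
Joint ranges: [-3.06, 3.06], [-0.79, 1.96], [0.05, 2.63], [-1.19, 4.34], [0.05, 2.64], [-2.94, 2.94]. Speed limits (rad/s): [2.79, 2.79, 3.14, 3.14, 3.14, 3.14].

### API

Orientations are given as a unit quaternion [w, x, y, z].
In Python, from cell import telemetry, optics, ctrl gives the robot as it stands.
- The arm moves only by the tool jog_arm, never from a script. Its argument "moves" is a list of rows, each a list of 2 entries, a list of its own where there are three numbers: the shift along the tool's x, y, z in cm, then the turn about the tool's z in rad. A call has 1 to 20 rows; each row is the pose to reach, as a shift and turn from the pose commanded when the call began, along the tool's axes at that moment; what a row does not reach only later rows make up. A row lasts 1/10 s, in which the tool goes at most 50 mm and 8.59 degrees, less where a joint would pass 70% of its speed; a pose out of reach is approached as far as the arm can. A call with a gripper value outside its range is refused whole. "fingers" is the opening, from 0 (shut) to 1 (fully open), set as the call begins (left out, the last holds). The fingers move at their own pace and stop on an object; "force" is the grip in N (left out, the last holds). Time passes only in rows, so rows that repeat a pose let the fingers close. It gives the time, the measured TCP pose, the force, the opening and the grip force at its end, in the units of the state.
- telemetry.get_obs(): the state, without advancing time (a new reading comes with each control period).
- optics.snapshot(name): name is "scene" or "side" or "wrist"; returns the picture (400x640x3 uint8, red, green, blue); there is no depth.
- optics.get_calibration(name): a dict with "fx", "fy", "cx", "cy" (pixels), "T" (4x4, takes a point from camera to world coordinates); the wrist camera has in their place "mount" (4x4, takes a point from camera to tool coordinates, whose origin is the TCP and whose axes are the flange's). Camera axes: x right, y down, z forward; pixel columns grow to the right and rows downward; lengths in mm; the calibration is good to about 2 mm. A picture is of the moment at which its call begins: read the wrist's pose just before it. get_calibration takes no time and is no camera call.
- ctrl.sign_off(): hands the job in; it is judged then, once.
The state is a dict: "time": time; "joint_pos": joint angles; "dq": joint speeds; "tau": joint torques, N m; "tool_pos": TCP position; "tool_rot": TCP orientation; "wrist_force": force on the tool from outside, world axes, zero at the start; "torque": the same for the moment, N m; "width": opening from 0.0 (shut) to 1.0 (fully open); "gripper_force": force on a finger pad.
Only numpy, scipy, OpenCV 4.12 (cv2) and the standard library are available. Lean on these libraries where they do the work, as an engineer would, in place of code of your own. Each camera call takes 0.05 s, during which the arm holds its last target. There are 200 camera calls.

## Working session

There is one attempt and no reset: what is moved stays moved. The work goes in short steps, Python scripts to look and compute and a tool call to move; the robot and the scene stay as the last step left them, time stands still between calls to the robot, and variables do not carry over. Pictures are saved under pics/ and viewed, at most 14 in all, crops included, and the job is handed in when it is done.

Besides the shell and the picture viewer there is one more tool, called after "Request:" as name(argument=value, ...), one argument or row to a line, values as JSON. jog_arm: Moves the arm, as the interface text tells. Its arguments: {"type":"object","properties":{"moves":{"type":"array"},"fingers":{"type":"number"},"force":{"type":"number"}},"required":["moves"]}

```bash
ls; mkdir -p pics; python3 - <<'E'
from cell import telemetry, optics
import cv2
o=telemetry.get_obs();print(o)
for n in("scene","side"):
    c=optics.get_calibration(n);print(n,c)
    cv2.imwrite(f"pics/{n}0.png",optics.snapshot(n)[:,:,::-1])
print(optics.get_calibration("wrist"))
E
```

```text
pics
{'time': 0.0, 'joint_pos': array([-1.17969340e+00,  3.08982739e-01,  1.63523045e+00, -2.47170091e-05,
        1.19970840e+00, -6.96971023e-02]), 'dq': array([-8.11997982e-04,  1.43599583e-04,  1.30818536e-03,  1.89291929e-03,
       -4.08857457e-04,  3.19475268e-05]), 'tau': array([-2.56556550e-04, -4.15248477e+01, -2.76664925e+01, -2.23007723e-04,
        1.01490860e-02, -3.73123132e-07]), 'tool_pos': array([ 277.56281274, -559.04116403,  230.04004358]), 'tool_rot': array([-1.14762416e-03,  9.73573436e-01,  2.28371206e-01, -1.97693094e-04]), 'wrist_force': array([ 0.31434764, -0.62684837, -0.2811398 ]), 'torque': array([ 0.02373282, -0.02622371,  0.00888781]), 'gripper_force': 0.0, 'width': 0.9981482714939856}
scene {'fx': 374.78377648514527, 'fy': 374.78377648514527, 'cx': 317.3904752720645, 'cy': 205.073757914819, 'T': array([[-1.78587692e-01,  8.28638593e-01, -5.30532297e-01,
         1.11919173e+03],
       [ 9.83793579e-01,  1.41603650e-01, -1.09993634e-01,
         1.19341465e+02],
       [-1.60196602e-02, -5.41577777e-01, -8.40497997e-01,
         9.35973033e+02],
      
[... 292 characters left out ...]
38699589e-01,  6.05602756e-01, -5.85703043e-01,
         7.11732962e+02],
       [ 1.78087764e-02, -6.86857642e-01, -7.26573759e-01,
         1.01279703e+03],
       [ 0.00000000e+00,  0.00000000e+00,  0.00000000e+00,
         1.00000000e+00]])}
{'fx': 292.59031104744497, 'fy': 292.59031104744497, 'cx': 322.9291147110239, 'cy': 200.30726799397326, 'mount': array([[ 1.57327832e-04, -9.49088983e-01, -3.15008060e-01,
         7.92907803e+01],
       [ 9.99999973e-01,  9.63072941e-05,  2.09276029e-04,
        -6.99540737e-01],
       [-1.68284000e-04, -3.15008084e-01,  9.49088973e-01,
        -1.41485440e+02],
       [ 0.00000000e+00,  0.00000000e+00,  0.00000000e+00,
         1.00000000e+00]])}
```

```bash
python3 -c "
import cv2
for n in('scene','side'):
    i=cv2.imread(f'pics/{n}0.png');cv2.imwrite(f'pics/{n}0b.png',cv2.resize(i,(800,500),interpolation=cv2.INTER_CUBIC))"
```

```text
(no output)
```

View pics/scene0b.png

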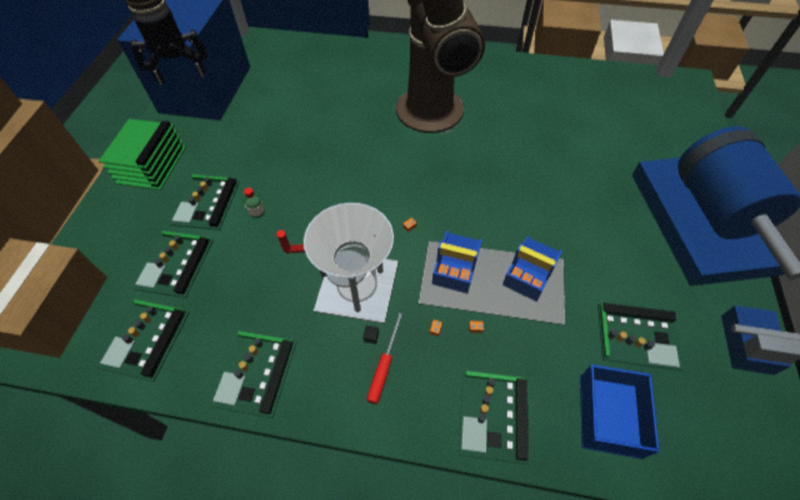

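View pics/side0b.png

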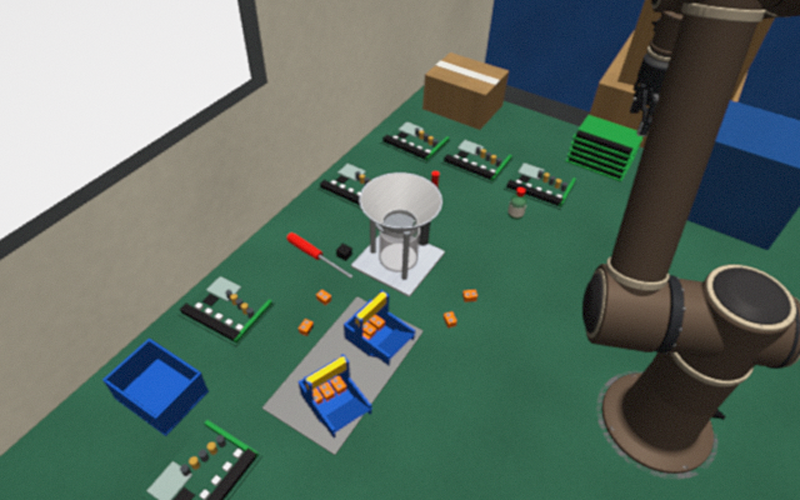

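The scene picture shows the funnel at about (349,240), with the red gate handle at (283,240). Tub bars are at (458,254) and (537,256), and strays are at (409,224), (436,327) and (476,326). The side picture shows four strays, at (471,295), (450,319), (324,296) and (305,327). In both tubs the chutes face the robot.

```bash
cat > h.py <<'E'
import numpy as np,cv2
from cell import telemetry,optics
from scipy.spatial.transform import Rotation as R
def Rt(o): q=o['tool_rot']; return R.from_quat([q[1],q[2],q[3],q[0]]).as_matrix()
def cam(n,o=None):
    c=optics.get_calibration(n)
    if n=='wrist':
        W=np.eye(4);W[:3,:3]=Rt(o);W[:3,3]=o['tool_pos'];c['T']=W@c['mount']
    return c
def pln(c,uv,z):
    d=c['T'][:3,:3]@[(uv[0]-c['cx'])/c['fx'],(uv[1]-c['cy'])/c['fy'],1];p=c['T'][:3,3]
    return p+d*(z-p[2])/d[2]
def prj(c,p):
    q=c['T'][:3,:3].T@(np.asarray(p)-c['T'][:3,3]);return np.array([c['fx']*q[0]/q[2]+c['cx'],c['fy']*q[1]/q[2]+c['cy']])
HSV=dict(orange=((8,150,120),(16,255,255)),yellow=((22,130,110),(34,255,255)),red=((0,170,90),(4,255,255)))
def blobs(im,col,amin=12):
    h=cv2.cvtColor(im,cv2.COLOR_RGB2HSV);m=cv2.inRange(h,*HSV[col])
    n,l,s,ce=cv2.connectedComponentsWithStats(m)
    out=[]
    for i in range(1,n):
        if s[i,4]>=amin:
            pts=np.argwhere(l==i)[:,::-1].astype(np.float32);r=cv2.minAreaRect(pts)
            out.append((ce[i],s[i,4],r))
    return out
E
python3 - <<'E'
from h import *
for n in("scene","side"):
    im=cv2.imread(f"pics/{n}0.png")[:,:,::-1].copy();c=cam(n)
    for col,z in(("orange",10),("yellow",97),("red",150)):
        for ce,a,r in blobs(im,col):
            box=cv2.boxPoints(r)
            e=sorted([(np.linalg.norm(box[i]-box[(i+1)%4]),i) for i in range(4)])[-1][1]
            w=pln(c,box[e],z)-pln(c,box[(e+1)%4],z)
            print(n,col,ce.round(),a,pln(c,ce,z)[:2].round(),"ang %.0f len %.0f"%(np.degrees(np.arctan2(w[1],w[0])),np.hypot(w[0],w[1])))
c=cam("scene")
for p in((428,242),(566,253),(566,322),(419,303)): print("mat",pln(c,np.array(p)*.8,3)[:2].round())
# rim ellipse
l,r=pln(c,(304*.8,236*.8),195),pln(c,(393.5*.8,240*.8),195);print("rim lr",l.round(),r.round())
t,b=pln(c,(349*.8,205*.8),195),pln(c,(349*.8,279*.8),195);print("rim tb",t.round(),b.round())
c=cam("side")
for p in((359,203),(442,203),(401,176),(401,233)): print("side rim",pln(c,np.array(p)*.8,195)[:2].round())
for n in("scene","side"):
    im=cv2.imread(f"pics/{n}0.png");x,y=((270,160) if n=="scene" else (200,200))
    cv2.imwrite(f"pics/{n}_c.png",cv2.resize(im[150:290,210:470] if n=="scene" else im[130:350,190:400],None,fx=3 if n=="scene" else 2.7,fy=3 if n=="scene" else 2.7,interpolation=cv2.INTER_CUBIC))
E
```

```text
scene orange [327. 178.] 35 [433.  11.] ang 151 len 27
scene orange [354. 215.] 24 [550. 107.] ang 100 len 17
scene orange [363. 218.] 21 [555. 134.] ang 86 len 17
scene orange [413. 217.] 23 [529. 276.] ang 68 len 17
scene orange [371. 219.] 21 [555. 157.] ang 100 len 17
scene orange [421. 221.] 17 [540. 298.] ang 73 len 16
scene orange [429. 226.] 15 [551. 320.] ang 68 len 16
scene orange [348. 261.] 55 [697. 111.] ang -9 len 28
scene orange [380. 260.] 52 [678. 195.] ang 100 len 24
scene yellow [366. 200.] 120 [550. 135.] ang 83 len 74
scene yellow [429. 204.] 128 [537. 302.] ang 69 len 74
scene red [198. 153.] 29 [ 509. -338.] ang 20 len 18
scene red [224. 187.] 32 [ 608. -231.] ang 18 len 16
scene red [237. 198.] 49 [ 637. -189.] ang 100 len 23
scene red [303. 303.] 364 [873.  31.] ang 173 len 85
side orange [259. 237.] 63 [700. 108.] ang 172 len 33
side orange [376. 236.] 63 [432. -74.] ang -147 len 31
side orange [360. 255.] 67 [438.   8.] ang 141 len 33
side orange [298. 261.] 146 [566. 116.] ang -96 len 56
side orange [244. 261.] 66 [684. 194.] ang -93 len 32
side orange [271. 308.] 78 [544. 268.] ang 156 len 31
side orange [258. 314.] 110 [559. 298.] ang -112 len 37
side yellow [298. 244.] 179 [558. 127.] ang -95 len 75
side yellow [262. 297.] 285 [543. 296.] ang 70 len 76
side red [348. 141.] 43 [ 624. -234.] ang 120 len 45
side red [416. 152.] 45 [ 436. -299.] ang -97 len 28
side red [243. 196.] 219 [742. 108.] ang 173 len 90
mat [477.  64.]
mat [454. 390.]
mat [635. 388.]
mat [643.  68.]
rim lr [ 636. -164.  195.] [616.  10. 195.]
rim tb [546. -95. 195.] [715. -55. 195.]
side rim [690. -20.]
side rim [ 544. -117.]
side rim [ 663. -144.]
side rim [570.   7.]
```

View pics/scene_c.png

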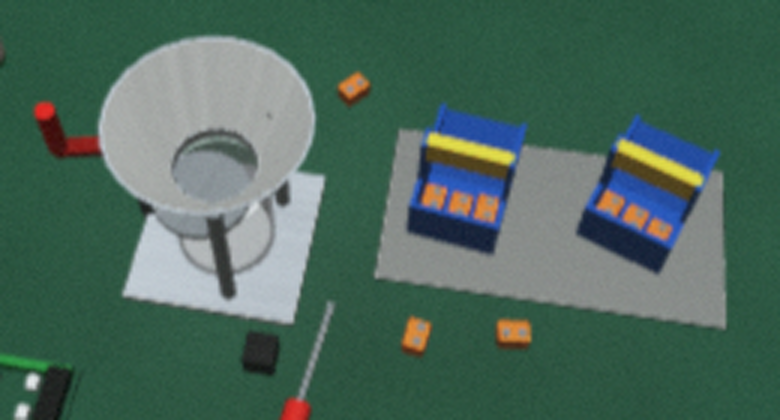

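View pics/side_c.png

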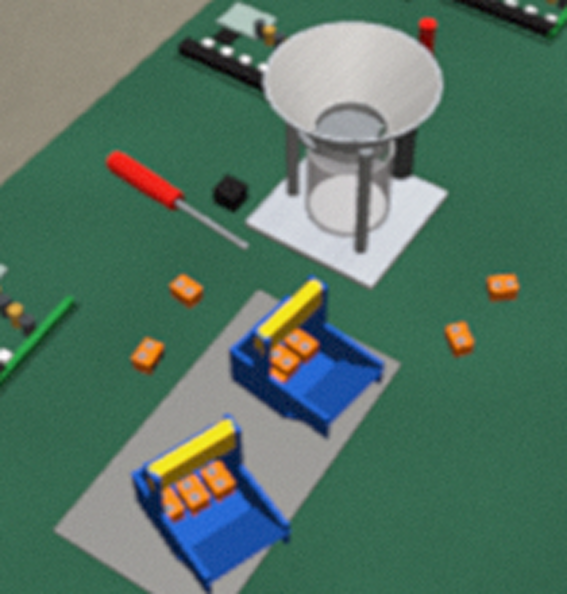

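Request:
jog_arm(
  moves=[
    [[5, 3, -5], 0],
    [[9, 5, -10], 0],
    [[13, 7, -14], 0],
    [[17, 9, -18], 0],
    [[21, 12, -22], 0],
    [[25, 14, -22], 0],
    [[29, 16, -22], 0],
    [[29, 16, -22], 0],
  ],
  fingers=1,
)

```text
time: 0.9
tool_pos: [603.7, -573.8, 450.6]
tool_rot: [0.001, 0.974, 0.228, 0.0]
wrist_force: [0.6, -1.8, -0.8]
width: 0.998
gripper_force: 0.0
```

Funnel axis is about (626,-73). There are two strays at about (436,9) and (432,-74), and two more at about (690,195) and (698,110). The jog has no tilt term, so I'm testing how the arm behaves past its reach, high up in free space.

Request:
jog_arm(
  moves=[
    [[4, -4, 0], 0],
    [[8, -8, 0], 0],
    [[12, -12, 0], 0],
    [[16, -16, 0], 0],
    [[20, -20, 0], 0],
    [[24, -24, 0], 0],
    [[28, -27, 0], 0],
    [[32, -31, 0], 0],
    [[36, -35, 0], 0],
    [[40, -39, 0], 0],
    [[43.4, -42.5, 0], 0],
    [[43.4, -42.5, 0], 0],
    [[48, -40.5, 0], 0],
    [[52, -38.5, 0], 0],
    [[56, -36.5, 0], 0],
    [[60, -34.5, 0], 0],
    [[64, -32.5, 0], 0],
    [[68, -30.5, 0], 0],
    [[72, -28.5, 0], 0],
    [[79, -25, 0], 0],
  ],
)

```text
time: 2.9
tool_pos: [941.3, 1.2, 393.9]
tool_rot: [0.005, 0.973, 0.228, 0.021]
wrist_force: [-0.2, -0.5, -0.5]
width: 1.0
gripper_force: 0.0
```

```bash
python3 -c "
from h import *
o=telemetry.get_obs();print(o['joint_pos'].round(3),o['tool_pos'].round(1),Rt(o).round(3))"
```

```text
[-0.046  1.104  0.051  0.002  1.944  1.065] [941.3   1.2 393.9] [[ 0.895  0.444  0.043]
 [ 0.445 -0.896 -0.   ]
 [ 0.039  0.019 -0.999]]
```

Request:
jog_arm(
  moves=[
    [[9, 4.4, 0], 0],
    [[18, 9, 0], 0],
    [[18, 9, 0], 0],
    [[18, 9, 0], 0],
    [[18, 9, 0], 0],
    [[18, 9, 0], 0],
  ],
)

```text
time: 3.5
tool_pos: [972.6, 0.8, 344.0]
tool_rot: [0.009, 0.973, 0.228, 0.038]
wrist_force: [-0.2, 0.4, 0.2]
width: 1.002
gripper_force: 0.0
```

Request:
jog_arm(
  moves=[
    [[0, 0, 0], 0],
    [[0, 0, 0], 0],
    [[0, 0, 0], 0],
  ],
)

```text
time: 3.8
tool_pos: [972.5, 0.8, 345.0]
tool_rot: [0.009, 0.973, 0.228, 0.039]
wrist_force: [0.8, 0.1, 0.5]
width: 1.0
gripper_force: 0.0
```

```bash
python3 -c "
from h import *
o=telemetry.get_obs();print(o['joint_pos'].round(3),o['tool_pos'].round(1),Rt(o).round(3))"
```

```text
[-0.045  1.157  0.051  0.004  1.854  1.066] [9.725e+02 8.000e-01 3.450e+02] [[ 0.893  0.443  0.08 ]
 [ 0.445 -0.896  0.   ]
 [ 0.072  0.035 -0.997]]
```

Request:
jog_arm(
  moves=[
    [[-4, -2, -0.4], 0],
    [[-8, -4, -0.7], 0],
    [[-12, -6, -1.1], 0],
    [[-16, -8, -1.4], 0],
    [[-20, -10, -1.8], 0],
    [[-24, -12, -2.1], 0],
    [[-28, -14, -2.5], 0],
    [[-32, -16, -2.9], 0],
    [[-32, -16, -2.9], 0],
    [[-32, -16, -2.9], 0],
  ],
)

```text
time: 4.8
tool_pos: [609.9, 2.1, 346.1]
tool_rot: [0.009, 0.973, 0.228, 0.038]
wrist_force: [-0.3, 0.3, 0.5]
width: 0.996
gripper_force: 0.0
```

```bash
python3 -c "
from h import *
o=telemetry.get_obs();print(o['joint_pos'].round(4).tolist(),o['tool_pos'].round(1),Rt(o)[:,2].round(4))"
```

```text
[-0.0709, 0.149, 1.5984, 0.0058, 1.3158, 1.0378] [609.9   2.1 346.1] [ 0.0786  0.     -0.9969]
```

Request:
jog_arm(
  moves=[
    [[-4, -2, -0.4], 0],
    [[-8, -4, -0.7], 0],
    [[-12, -6, -1.1], 0],
    [[-16, -8, -1.4], 0],
    [[-20, -10, -1.8], 0],
    [[-24, -12, -2.1], 0],
    [[-26, -13, -2.3], 0],
    [[-26, -13, -2.3], 0],
    [[-26, -13, -2.3], 0],
  ],
)

```text
time: 5.7
tool_pos: [323.3, 2.5, 346.2]
tool_rot: [0.01, 0.973, 0.228, 0.04]
wrist_force: [0.4, -0.5, -0.8]
width: 1.0
gripper_force: 0.0
```

```bash
python3 -c "
from h import *
o=telemetry.get_obs();print(o['joint_pos'].round(4).tolist(),o['tool_pos'].round(1),Rt(o)[:,2].round(4))"
```

```text
[-0.1382, -0.4939, 2.1404, 0.0112, 1.4129, 0.9707] [323.3   2.5 346.2] [ 8.290e-02 -4.000e-04 -9.966e-01]
```

```bash
cat > fit.py <<'E'
import numpy as np,sys,json
from scipy.optimize import least_squares
# q2,q3,q5,r,z
D=np.array([[.309,1.6352,1.1997,624.15,230.04],[1.104,.051,1.944,941.3,393.9],[1.157,.051,1.854,972.5,345]]+json.loads(sys.argv[1]))
def f(p):
    h,r0,a,b,c,L=p
    t=np.pi-D[:,0]-D[:,1]-D[:,2]
    r=r0+a*np.sin(D[:,0])+b*np.sin(D[:,0]+D[:,1]+c)+L*np.sin(t)
    z=h+a*np.cos(D[:,0])+b*np.cos(D[:,0]+D[:,1]+c)-L*np.cos(t)
    return np.r_[r-D[:,3],z-D[:,4]]
s=least_squares(f,[216,0,530,500,0,260]);print(s.x.round(3),s.fun.round(1))
E
echo
sed -i 's/^def f/D[:,3]=np.sqrt(D[:,3]**2-44**2)\ndef f/' fit.py; python3 fit.py "[[0.149,1.5984,1.3158,609.9,346.1],[-0.4939,2.1404,1.4129,323.3,346.2]]"
```

```text
[3.13950e+02 1.87000e-01 4.81257e+02 5.27996e+02 7.10000e-02 3.15557e+02] [ 0. -0.  0. -0.  0.  0.  0. -0. -0.  0.]
```

```bash
cat > ik.py <<'E'
import numpy as np
from scipy.optimize import least_squares
h,a,b,c,L=314,481.3,528,.071,315.6
lo,hi=np.array([-.79,.05,.05]),np.array([1.96,2.63,2.64])
def fk(q):
    t=np.pi-q.sum()
    return np.array([a*np.sin(q[0])+b*np.sin(q[0]+q[1]+c)+L*np.sin(t)if 0 else a*np.sin(q[0])+b*np.sin(q[0]+q[1]+c)+L*np.sin(t),h+a*np.cos(q[0])+b*np.cos(q[0]+q[1]+c)-L*np.cos(t),t])
def push(q,dr,dz,w,dt=0):
    T=fk(q)+[dr,dz,dt]
    f=lambda x:(fk(x)-T)*[1e-3,1e-3,w]
    return least_squares(f,np.clip(q,lo+1e-6,hi-1e-6),bounds=(lo,hi)).x
E
python3 - <<'E'
from ik import *
for w in(.3,.5,1,2):
    q=push(np.array([1.104,.051,1.944]),201,9,w);print(w,q.round(3),fk(q).round(3))
    q=push(np.array([.9,.6,1.64]),0,0,w)
E
```

```text
0.3 [1.151 0.05  1.579] [1.055775e+03 3.709050e+02 3.620000e-01]
0.5 [1.153 0.05  1.724] [1.012132e+03 3.550380e+02 2.150000e-01]
1 [1.16  0.05  1.836] [9.77308e+02 3.43323e+02 9.60000e-02]
2 [1.162 0.05  1.873] [9.65928e+02 3.39747e+02 5.70000e-02]
```

```bash
python3 - <<'E'
from ik import *
w=1.2
print("tilt")
for d,el in((1000,30),(2000,30),(1000,45),(2000,10)):
    q=push(np.array([.6,1.0,1.54]),0,0,w)
    for i in range(5):
        e=np.radians(el);q=push(q,d*np.cos(e),d*np.sin(e),w);print(d,el,q.round(2),fk(q).round(2))
print("untilt")
def reach(r,z,t):
    f=lambda x:(fk(x)-[r,z,t])*[1e-3,1e-3,1]
    return least_squares(f,[.2,1.6,.5],bounds=(lo,hi))
rng=np.random.default_rng(0);best=[]
for r in(350,450,550,650,800):
  for z in(250,350,450,600,800):
    for t in(1.4,.7):
      s=reach(r,z,t)
      if s.cost>1e-8: continue
      for dr in(-1500,-800,-400,-200,0):
        for dz in(-1500,-800,-400,-200,0,400,1000):
          q=push(s.x,dr,dz,w);F=fk(q)
          if F[1]>150 and F[0]>280: best.append((F[2]-t,t,r,z,dr,dz,q.round(2),F.round(1)))
best.sort(key=lambda x:x[0])
for t in(1.4,.7):
    for x in [x for x in best if x[1]==t][:8]:print(x)
E
```

```text
tilt
1000 30 [1.03 0.05 1.89] [9.4676e+02 4.6885e+02 1.7000e-01]
1000 30 [1.   0.05 1.72] [9.9471e+02 5.1165e+02 3.7000e-01]
1000 30 [0.99 0.05 1.52] [1.04791e+03 5.48470e+02 5.80000e-01]
1000 30 [0.99 0.05 1.32] [1.09775e+03 5.85800e+02 7.80000e-01]
1000 30 [1.   0.05 1.13] [1.13873e+03 6.25050e+02 9.60000e-01]
2000 30 [1.01 0.05 1.7 ] [1.00085e+03 5.05120e+02 3.80000e-01]
2000 30 [0.99 0.05 1.32] [1.09905e+03 5.83870e+02 7.80000e-01]
2000 30 [1.   0.05 0.97] [1.16561e+03 6.63480e+02 1.12000e+00]
2000 30 [1.01 0.05 0.7 ] [1195.31  737.48    1.39]
2000 30 [1.01 0.05 0.5 ] [1200.88  799.68    1.59]
1000 45 [0.88 0.05 2.05] [8.6658e+02 5.9063e+02 1.6000e-01]
1000 45 [0.79 0.05 1.95] [8.6619e+02 6.7995e+02 3.5000e-01]
1000 45 [0.75 0.05 1.8 ] [8.9384e+02 7.3966e+02 5.5000e-01]
1000 45 [0.73 0.05 1.61] [9.3395e+02 7.9044e+02 7.5000e-01]
1000 45 [0.73 0.05 1.41] [9.7468e+02 8.3955e+02 9.6000e-01]
2000 10 [1.26 0.05 1.45] [1.09293e+03 2.67260e+02 3.80000e-01]
2000 10 [1.32 0.05 1.04] [1.2010e+03 2.6507e+02 7.3000e-01]
2000 10 [1.35 0.05 0.73] [1.26211e+03 3.06010e+02 1.01000e+00]
2000 10 [
[... 1370 characters left out ...]
.7, 650, 350, -1500, -800, array([-0.79,  2.63,  0.89]), array([283.5, 187.9,   0.4]))
(np.float64(-0.28170181474425715), 0.7, 550, 600, -1500, -800, array([-0.79,  2.63,  0.88]), array([284. , 188.2,   0.4]))
(np.float64(-0.2794217201796674), 0.7, 450, 450, -1500, -400, array([-0.79,  2.63,  0.88]), array([284.7, 188.5,   0.4]))
(np.float64(-0.27942146004887847), 0.7, 450, 250, -1500, -200, array([-0.79,  2.63,  0.88]), array([284.7, 188.5,   0.4]))
(np.float64(-0.27736530553001537), 0.7, 550, 250, -1500, -400, array([-0.79,  2.63,  0.88]), array([285.3, 188.7,   0.4]))
(np.float64(-0.2769086408077308), 0.7, 800, 800, -1500, -1500, array([-0.79,  2.63,  0.88]), array([285.4, 188.8,   0.4]))
```

Request:
jog_arm(
  moves=[
    [[4, 2.5, -2.7], 0],
    [[8, 5, -5.3], 0],
    [[12, 7.6, -8], 0],
    [[16, 10.2, -10.6], 0],
    [[17.6, 11.2, -11.7], 0],
    [[17.6, 11.2, -11.7], 0],
    [[17.6, 11.2, -11.7], 0],
  ],
)

```text
time: 6.4
tool_pos: [521.2, -19.5, 476.7]
tool_rot: [0.009, 0.973, 0.228, 0.037]
wrist_force: [-0.3, -0.0, -0.1]
width: 0.997
gripper_force: 0.0
```

```bash
cat >> h.py <<'E'
def to(x,y,z):
    o=telemetry.get_obs();return (Rt(o).T@(np.array([x,y,z])-o['tool_pos'])/10).round(2)
E
python3 - <<'E'
from h import *
o=telemetry.get_obs();im=optics.snapshot("wrist");c=cam("wrist",o);print(o['tool_pos'].round(),o['time'])
cv2.imwrite("pics/w1.png",cv2.resize(im[:,:,::-1],(800,500),interpolation=cv2.INTER_CUBIC))
for col,z in(("orange",10),("yellow",105),("red",165)):
    for ce,ar,r in blobs(im,col,30):
        box=cv2.boxPoints(r);e=max(range(4),key=lambda i:np.linalg.norm(box[i]-box[(i+1)%4]))
        P=[pln(c,p,z) for p in box];w=P[e]-P[(e+1)%4];v=P[(e+1)%4]-P[(e+2)%4]
        print(col,ce.round(),ar,pln(c,ce,z)[:2].round(),"yaw %.0f"%np.degrees(np.arctan2(w[1],w[0])),np.hypot(*w[:2]).round(),np.hypot(*v[:2]).round())
E
```

```text
[521. -20. 477.] 6.4
yellow [248.  32.] 90 [664. 171.] yaw -82 22.0 15.0
yellow [294.  45.] 95 [679.  98.] yaw 172 22.0 16.0
yellow [143.  65.] 565 [544. 301.] yaw 69 78.0 18.0
yellow [163.  61.] 68 [564. 275.] yaw 156 21.0 13.0
yellow [505.  61.] 47 [ 815. -225.] yaw 117 12.0 11.0
yellow [172.  73.] 70 [554. 256.] yaw 157 20.0 13.0
yellow [491.  77.] 46 [ 784. -218.] yaw 45 13.0 12.0
yellow [244. 105.] 553 [559. 133.] yaw -95 82.0 30.0
yellow [598. 137.] 39 [ 789. -450.] yaw 116 11.0 11.0
yellow [584. 150.] 38 [ 758. -441.] yaw -170 13.0 11.0
yellow [285. 190.] 70 [457.  12.] yaw 143 20.0 16.0
yellow [318. 208.] 54 [453. -57.] yaw 40 21.0 16.0
yellow [549. 220.] 38 [ 624. -466.] yaw 116 24.0 12.0
yellow [501. 288.] 33 [ 461. -466.] yaw 107 21.0 12.0
red [365.  13.] 401 [750.  18.] yaw 172 45.0 18.0
red [447. 169.] 301 [ 615. -205.] yaw 99 57.0 17.0
red [457. 267.] 87 [ 476. -315.] yaw 115 18.0 17.0
```

View pics/w1.png

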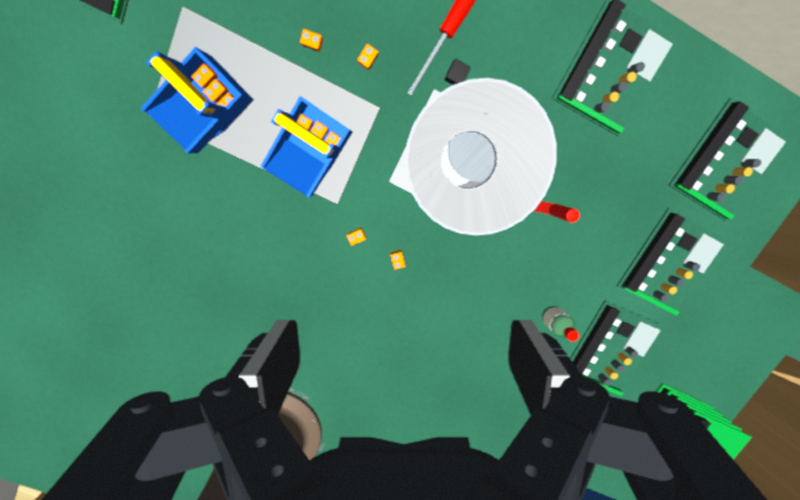

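The wrist picture shows the pin top at (572,215) and the rim spanning x 408–556, y 79–235. Strays are at (356,237), (398,260), (311,39) and (368,55), and the bars at (180,82) and (304,132).

```bash
python3 - <<'E'
from h import *
im=cv2.imread("pics/w1.png");o=telemetry.get_obs();c=cam("wrist",o)
print("pin",pln(c,np.array((573,215))*.8,169)[:2].round(1))
P=np.array([pln(c,np.array(p)*.8,195)[:2] for p in((408,150),(556,150),(480,79),(478,235),(428,98),(538,98),(428,208),(535,212))],np.float32)
A=np.c_[2*P,np.ones(8)];s=np.linalg.lstsq(A,(P**2).sum(1),rcond=None)[0];print("rim",s[:2].round(1),np.sqrt(s[2]+s[0]**2+s[1]**2).round(1))
h=cv2.cvtColor(im,cv2.COLOR_BGR2HSV);m=cv2.inRange(h,(8,120,150),(32,255,255))
n,l,st,ce=cv2.connectedComponentsWithStats(m)
for i in range(1,n):
    if st[i,4]>100 and ce[i][0]<420:
        r=cv2.minAreaRect(np.argwhere(l==i)[:,::-1].astype(np.float32));z=18 if st[i,4]<600 else 106
        Q=[pln(c,p*.8,z)[:2] for p in cv2.boxPoints(r)];e=max((0,1),key=lambda i:np.linalg.norm(Q[i]-Q[i+1]));w=Q[e]-Q[e+1]
        print(ce[i].round(),st[i,4],pln(c,np.array(r[0])*.8,z)[:2].round(1),"yaw %.0f"%(np.degrees(np.arctan2(w[1],w[0]))%180),np.linalg.norm(w).round(),np.linalg.norm(Q[e+1]-Q[(e+2)%4]).round())
print(Rt(o).round(3), to(611,-222,215), to(611,-222,137))
E
```

```text
pin [ 617.1 -222.2]
rim [623.2 -79.2] 87.0
[310.  39.] 268 [677.7 196.2] yaw 99 31.0 22.0
[367.  56.] 257 [695. 112.] yaw 169 30.0 22.0
[177.  82.] 773 [540.4 301. ] yaw 69 77.0 15.0
[203.  75.] 251 [560.3 320.2] yaw 156 29.0 22.0
[215.  90.] 235 [548.7 298.5] yaw 156 27.0 22.0
[307. 131.] 977 [561.6 132.7] yaw 85 82.0 31.0
[356. 237.] 185 [434.7  12.3] yaw 143 30.0 22.0
[398. 260.] 179 [429.  -69.1] yaw 42 30.0 22.0
[[ 0.893  0.444  0.076]
 [ 0.445 -0.896  0.001]
 [ 0.068  0.033 -0.997]] [-2.67 21.32 26.73] [-3.2  21.06 34.51]
```

Request:
jog_arm(
  moves=[
    [[-0.5, 4.5, 0], -0.05],
    [[-1, 9, 2], -0.1],
    [[-1.5, 13.5, 4], -0.15],
    [[-2, 18, 6], -0.2],
    [[-2.4, 21.8, 8], -0.25],
    [[-2.4, 21.8, 12.5], -0.28],
    [[-2.4, 21.8, 17], -0.28],
    [[-2.4, 21.8, 21.5], -0.28],
    [[-2.4, 21.8, 26], -0.28],
    [[-2.7, 21.7, 29], -0.28],
    [[-2.9, 21.6, 32], -0.28],
    [[-2.9, 21.6, 34.5], -0.28],
    [[-2.9, 21.6, 34.5], -0.28],
  ],
  fingers=0.7,
)

```text
time: 7.75
tool_pos: [611.8, -223.4, 133.9]
tool_rot: [0.01, 0.932, 0.362, 0.033]
wrist_force: [-0.3, -0.2, -1.7]
width: 0.698
gripper_force: 0.0
```

Request:
jog_arm(
  moves=[
    [[0, 0, 0], 0],
    [[0, 0, 0], 0],
    [[0, 0, 0], 0],
    [[0, 0, 0], 0],
    [[0, 0, 0], 0],
  ],
  fingers=0,
  force=40,
)

```text
time: 8.25
tool_pos: [617.7, -226.1, 142.0]
tool_rot: [0.015, 0.931, 0.362, 0.038]
wrist_force: [-0.4, 0.5, 6.7]
width: 0.199
gripper_force: 39.2
```

```bash
python3 - <<'E'
from h import *
o=telemetry.get_obs();p=o['tool_pos'];print(Rt(o).round(3),o['width'],o['time'])
for k in range(0,10):
    pass
c=np.array([620.,-155]);R0=p[:2]-c;print(R0)
for d in range(10,101,10):
    t=np.radians(-d);M=np.array([[np.cos(t),-np.sin(t)],[np.sin(t),np.cos(t)]]);q=c+M@R0;print(d,to(*q,p[2]))
optics.snapshot("scene")
cv2.imwrite("pics/s2.png",cv2.resize(optics.snapshot("scene")[130:270,160:360,::-1],None,fx=4,fy=4,interpolation=cv2.INTER_CUBIC))
E
```

```text
[[ 0.736  0.672  0.082]
 [ 0.675 -0.738 -0.001]
 [ 0.06   0.056 -0.997]] 0.19870743417029968 8.25
[ -2.28078748 -71.13398644]
10 [-0.81 -0.94 -0.1 ]
20 [-1.44 -2.   -0.2 ]
30 [-1.87 -3.16 -0.29]
40 [-2.1  -4.38 -0.37]
50 [-2.12 -5.61 -0.44]
60 [-1.91 -6.84 -0.5 ]
70 [-1.5  -8.01 -0.54]
80 [-0.9  -9.09 -0.56]
90 [ -0.11 -10.05  -0.57]
100 [  0.83 -10.86  -0.56]
```

View pics/s2.png

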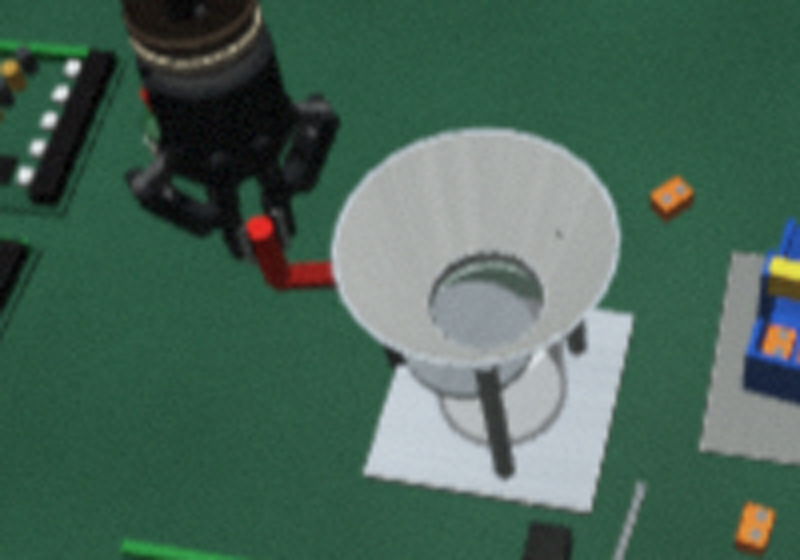

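Gripped on the pin (width 17 mm). Now I swing the gate along the arc.

Request:
jog_arm(
  moves=[
    [[-0.4, -0.5, 0], 0],
    [[-0.8, -0.95, -0.1], 0],
    [[-1.15, -1.5, -0.15], 0],
    [[-1.45, -2, -0.2], 0],
    [[-1.7, -2.6, -0.25], 0],
    [[-1.87, -3.15, -0.3], 0],
    [[-2, -3.8, -0.35], 0],
    [[-2.1, -4.4, -0.4], 0],
    [[-2.12, -5, -0.4], 0],
    [[-2.12, -5.6, -0.45], 0],
    [[-2.05, -6.2, -0.5], 0],
    [[-1.9, -6.85, -0.5], 0],
    [[-1.7, -7.4, -0.5], 0],
    [[-1.5, -8, -0.55], 0],
    [[-1.2, -8.5, -0.55], 0],
    [[-0.9, -9.1, -0.55], 0],
    [[-0.5, -9.6, -0.55], 0],
    [[-0.1, -10.05, -0.55], 0],
    [[0.1, -10.2, -0.55], 0],
    [[0.1, -10.2, -0.55], 0],
  ],
)

```text
time: 10.35
tool_pos: [549.2, -183.3, 142.1]
tool_rot: [0.044, 0.929, 0.367, 0.029]
wrist_force: [-5.3, -90.3, -18.6]
width: 0.198
gripper_force: 60.8
```

```bash
python3 - <<'E'
from h import *
o=telemetry.get_obs();print(o['tool_pos'],o['wrist_force'],o['width'],Rt(o).round(3))
E
```

```text
[ 549.18704993 -183.3440501   142.11344511] [ -5.29754633 -90.33964432 -18.60406273] 0.19813899406831792 [[ 0.729  0.68   0.085]
 [ 0.685 -0.726 -0.06 ]
 [ 0.022  0.102 -0.995]]
```

Request:
jog_arm(
  moves=[
    [[-0.7, 0.7, 0], 0],
    [[-1.3, 1.4, 0], 0],
    [[-1.5, 1.7, 0], 0],
  ],
)

```text
time: 10.65
tool_pos: [549.1, -184.3, 141.8]
tool_rot: [0.023, 0.931, 0.362, 0.035]
wrist_force: [-4.7, -19.4, 3.4]
width: 0.204
gripper_force: 45.1
```

```bash
python3 - <<'E'
from h import *
o=telemetry.get_obs();print(o['tool_pos'],o['wrist_force'],o['width'],Rt(o).round(3))
a=optics.snapshot("scene")[100:260,170:370,::-1];b=optics.snapshot("side")[100:260,260:460,::-1]
cv2.imwrite("pics/s3.png",cv2.resize(np.hstack([a,b]),None,fx=2,fy=2,interpolation=cv2.INTER_CUBIC))
E
```

```text
[ 549.14247035 -184.30887886  141.83121098] [ -4.73204028 -19.35688659   3.35233838] 0.20393295955220653 [[ 0.736  0.672  0.082]
 [ 0.675 -0.737 -0.017]
 [ 0.049  0.068 -0.996]]
```

View pics/s3.png

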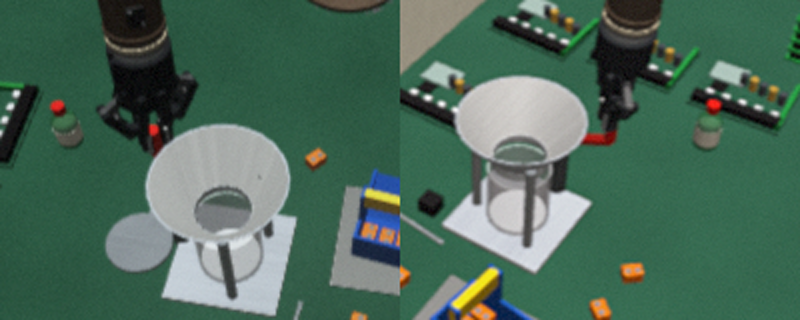

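```bash
python3 - <<'E'
from h import *
c=cam("scene")
for p in((142,242),(105,243),(140,213),(140,271)): print(pln(c,(p[0]/2+170,p[1]/2+100),111)[:2].round())
E
```

```text
[ 679. -173.]
[ 689. -219.]
[ 637. -188.]
[ 720. -163.]
```

```bash
python3 - <<'E'
from h import *
c=cam("scene")
o=telemetry.get_obs()
print(pln(c,(155/2+170,129/2+100),169)[:2].round(), "TCP",prj(c,o['tool_pos']))
im=optics.snapshot("scene")
for n in("scene","side"):
    im=optics.snapshot(n)
    for ce,a,r in blobs(im,"red"):print(n,ce.round(1),a,r[1],pln(cam(n),ce,145)[:2].round())
E
```

```text
[ 541. -185.] TCP [248.61947985 173.22041291]
scene [198.2 152.8] 29 (4.743415832519531, 6.008327484130859) [ 506. -341.]
scene [246.4 164.7] 23 (4.0, 5.0) [ 524. -197.]
scene [303.  302.9] 367 (9.486830711364746, 39.528465270996094) [871.  30.]
side [416.5 152.3] 43 (6.260990142822266, 6.7082037925720215) [ 438. -306.]
side [359.9 168.8] 71 (5.0, 15.0) [ 541. -154.]
side [242.7 195.9] 220 (29.953811645507812, 7.488452911376953) [744. 105.]
```

Request:
jog_arm(
  moves=[
    [[0, 0, 0], 0],
    [[0, 0, 0], 0],
    [[0, 0, 0], 0],
    [[0, 0, -3], 0],
    [[0, 0, -7], 0],
    [[0, 0, -11], 0],
    [[-4, 0, -15], 0],
    [[-8, 0, -18], 0],
    [[-11, 0, -20], 0],
    [[-11, 0, -20], 0],
    [[-11, 0, -20], 0],
  ],
  fingers=0.5,
)

```text
time: 12.0
tool_pos: [452.0, -246.4, 333.0]
tool_rot: [0.015, 0.932, 0.361, 0.037]
wrist_force: [0.5, 0.0, 1.3]
width: 0.5
gripper_force: 0.0
```

```bash
python3 - <<'E'
from h import *
o=telemetry.get_obs();im=optics.snapshot("wrist");np.save("w2.npy",np.r_[o['tool_pos'],o['tool_rot']]);print(o['tool_pos'],o['wrist_force'])
a=im[0:250,200:600,::-1];b=optics.snapshot("scene")[130:260,190:350,::-1]
cv2.imwrite("pics/w2.png",cv2.resize(a,None,fx=2,fy=2,interpolation=cv2.INTER_CUBIC));cv2.imwrite("pics/s4.png",cv2.resize(b,None,fx=4,fy=4,interpolation=cv2.INTER_CUBIC))
E
```

```text
[ 452.00271732 -246.44122044  333.00988688] [0.45916441 0.00748564 1.26822765]
```

View pics/w2.png

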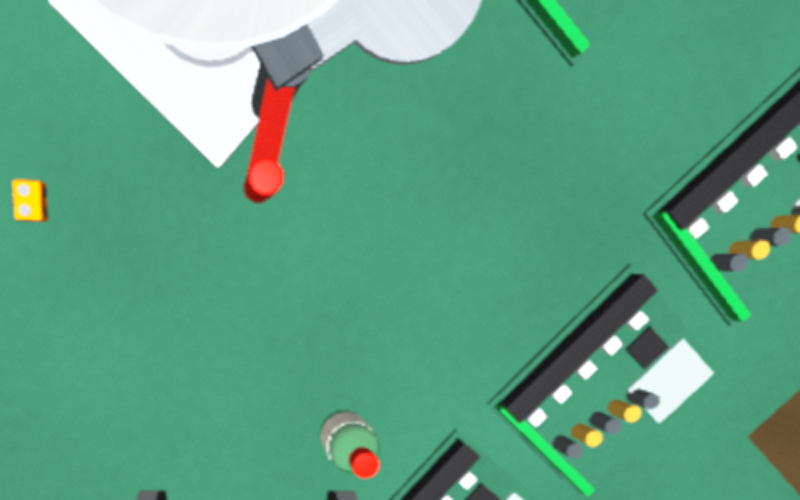

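View pics/s4.png

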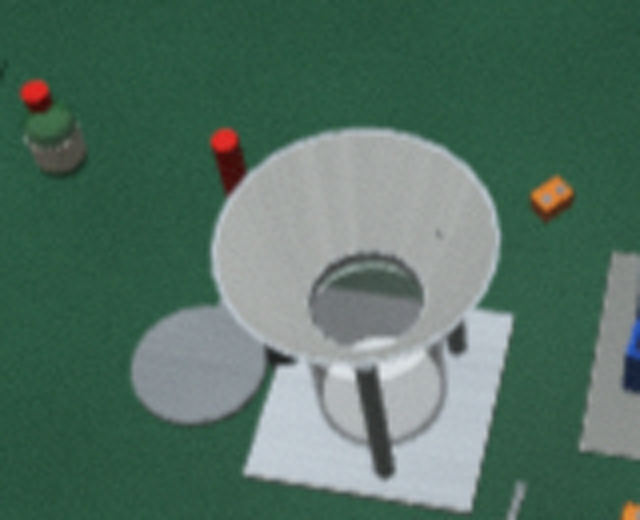

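```bash
python3 - <<'E'
from h import *
s=np.load("w2.npy");o=dict(tool_pos=s[:3],tool_rot=s[3:]);c=cam("wrist",o);cs=cam("scene")
W=lambda u,v,z:pln(c,(u/2+200,v/2),z)[:2].round(1)
S=lambda u,v,z:pln(cs,(u/4+190,v/4+130),z)[:2].round(1)
print("pin top wrist",W(266,177,169),"scene",S(226,139,169),"red arm start",W(282,88,118), "pivotblk",W(288,57,120))
print("disc wrist bottom",W(405,62,112),"right",W(482,0,112),"disc scene: l,b,t",S(131,368,112),S(195,423,112),S(200,308,112))
print("rim bottom wrist",W(165,42,195))
print("pin closed scene",pln(cs,(260/4+160,226/4+130),169)[:2])
E
```

```text
pin top wrist [ 540.4 -190. ] scene [ 542.5 -187.1] red arm start [ 587.8 -164.4] pivotblk [ 600.9 -156.4]
disc wrist bottom [ 647.2 -206.3] right [ 698.6 -215.6] disc scene: l,b,t [ 690.4 -217.6] [ 721.7 -165.6] [ 639.1 -187.1]
rim bottom wrist [ 547.3 -121.2]
pin closed scene [ 619.46318056 -221.21547788]
```

The gate looks fully open: the blade disc centre is at about (680,-176), 88° round from the funnel axis, and the arm was resisted at its stop. The pin is at (541,-188). Next come the strays.

```bash
python3 - <<'E'
from h import *
print(to(430,-70,80),to(430,-70,5),to(430,-70,0))
E
```

```text
[  8.77 -15.69  24.91] [  8.33 -16.07  32.39] [  8.3  -16.1   32.89]
```

Request:
jog_arm(
  moves=[
    [[2, -3.5, 3], 0],
    [[4, -7, 7], 0],
    [[6, -11, 11], 0],
    [[8, -14, 15], 0],
    [[8.8, -15.7, 19], 0],
    [[8.8, -15.7, 23.5], 0],
    [[8.6, -15.9, 27], 0],
    [[8.4, -16, 30.5], 0],
    [[8.3, -16, 32.3], 0],
    [[8.3, -16, 32.3], 0],
  ],
  fingers=0.5,
)

```text
time: 13.1
tool_pos: [426.7, -70.2, 2.9]
tool_rot: [0.011, 0.931, 0.363, 0.033]
wrist_force: [0.6, -0.2, 0.1]
width: 0.498
gripper_force: 0.0
```

Request:
jog_arm(
  moves=[
    [[0, 0, 0], 0],
    [[0, 0, 0], 0],
    [[0, 0, 0], 0],
    [[0, 0, 0], 0],
    [[0, 0, -5], 0],
    [[0, 0, -9.5], 0],
  ],
  fingers=0,
  force=40,
)

```text
time: 13.7
tool_pos: [421.4, -72.2, 100.9]
tool_rot: [0.012, 0.932, 0.362, 0.034]
wrist_force: [0.6, -0.5, 1.1]
width: 0.222
gripper_force: 40.7
```

```bash
python3 - <<'E'
from h import *
print(to(430,-70,260),to(624,-78,260),to(624,-78,200))
E
```

```text
[  1.66   1.18 -15.81] [ 15.4   14.83 -14.39] [15.07 14.54 -8.41]
```

Request:
jog_arm(
  moves=[
    [[0.5, 0.3, -4.5], 0],
    [[1, 0.8, -9], 0],
    [[1.7, 1.2, -13.5], 0],
    [[4.5, 4, -15.8], 0],
    [[7.5, 7, -15.6], 0],
    [[10.5, 10, -15.3], 0],
    [[13.5, 13, -15], 0],
    [[15.4, 14.8, -14.4], 0],
    [[15.2, 14.6, -11], 0],
    [[15, 14.5, -8.4], 0],
    [[15, 14.5, -8.4], 0],
  ],
)

```text
time: 14.8
tool_pos: [620.9, -77.8, 197.0]
tool_rot: [0.012, 0.932, 0.362, 0.033]
wrist_force: [-0.8, -0.0, -0.6]
width: 0.22
gripper_force: 40.7
```

Request:
jog_arm(
  moves=[
    [[0, 0, 0], 0],
    [[0, 0, 0], 0],
    [[0, 0, -4], 0.12],
    [[0, 0, -8], 0.24],
  ],
  fingers=0.5,
)

```text
time: 15.2
tool_pos: [618.0, -78.4, 283.2]
tool_rot: [0.01, 0.969, 0.245, 0.038]
wrist_force: [1.4, 0.8, 0.9]
width: 0.499
gripper_force: 0.0
```

```bash
python3 - <<'E'
from h import *
print(telemetry.get_obs()['tool_pos'],to(436,12,270),to(436,12,80),to(436,12,4))
E
```

```text
[617.99421615 -78.41866149 283.21504333] [-11.75 -16.63  -0.12] [-13.07 -17.34  18.83] [-13.59 -17.63  26.4 ]
```

Request:
jog_arm(
  moves=[
    [[-2.6, -3.7, 0], 0.14],
    [[-5.2, -7.4, 0], 0.28],
    [[-7.8, -11, 0], 0.42],
    [[-10.4, -14.7, 0], 0.56],
    [[-11.8, -16.6, 3], 0.7],
    [[-12, -16.8, 6.5], 0.84],
    [[-12.5, -17, 11], 0.98],
    [[-12.9, -17.2, 15.5], 1.12],
    [[-13.1, -17.3, 19], 1.14],
    [[-13.3, -17.4, 23], 1.14],
    [[-13.5, -17.5, 26.3], 1.14],
    [[-13.5, -17.5, 26.3], 1.14],
  ],
  fingers=0.5,
)

```text
time: 16.4
tool_pos: [436.6, 10.3, 1.8]
tool_rot: [-0.012, 0.949, -0.314, 0.036]
wrist_force: [-0.9, -0.3, -0.2]
width: 0.501
gripper_force: 0.0
```

Request:
jog_arm(
  moves=[
    [[0, 0, 0], 0],
    [[0, 0, 0], 0],
    [[0, 0, 0], 0],
    [[0, 0, 0], 0],
    [[0, 0, -5], 0],
    [[0, 0, -10], 0],
    [[0, 0, -15], 0],
    [[0, 0, -20], 0],
    [[0, 0, -25], 0],
    [[0, 0, -25], 0],
    [[0, 0, -25], 0],
  ],
  fingers=0,
  force=40,
)

```text
time: 17.5
tool_pos: [418.4, 10.2, 255.0]
tool_rot: [-0.013, 0.949, -0.314, 0.04]
wrist_force: [0.6, -1.2, -1.5]
width: 0.222
gripper_force: 40.4
```

```bash
python3 - <<'E'
from h import *
o=telemetry.get_obs()
print(o['tool_pos'],Rt(o).round(3),o['joint_pos'].round(2),to(625,-77,255),to(625,-77,200))
E
```

```text
[418.41481994  10.22368726 255.01446666] [[ 0.8   -0.594  0.084]
 [-0.596 -0.803 -0.   ]
 [ 0.068 -0.05  -0.996]] [-0.08 -0.19  2.12  0.01  1.13  2.12] [21.72 -5.28  1.75] [21.35 -5.    7.23]
```

Request:
jog_arm(
  moves=[
    [[4.5, -1, 0.3], 0],
    [[9, -2, 0.7], 0],
    [[13.5, -3.2, 1], 0],
    [[18, -4.3, 1.4], 0],
    [[21.7, -5.3, 1.8], 0],
    [[21.6, -5.2, 4.5], 0],
    [[21.4, -5, 7.2], 0],
    [[21.4, -5, 7.2], 0],
  ],
)

```text
time: 18.3
tool_pos: [618.6, -76.4, 188.6]
tool_rot: [-0.011, 0.949, -0.314, 0.03]
wrist_force: [-1.6, -0.6, -0.6]
width: 0.221
gripper_force: 40.4
```

Request:
jog_arm(
  moves=[
    [[0, 0, 0], 0],
    [[0, 0, 0], 0],
    [[0, 0, -4], -0.1],
    [[0, 0, -7], -0.2],
    [[0, 0, -7], -0.3],
    [[0, 0, -7], -0.3],
  ],
  fingers=0.5,
)

```text
time: 18.9
tool_pos: [620.3, -77.4, 270.6]
tool_rot: [-0.007, 0.985, -0.169, 0.042]
wrist_force: [-0.5, -0.3, -0.4]
width: 0.502
gripper_force: 0.0
```

```bash
python3 - <<'E'
from h import *
o=telemetry.get_obs()
print(o['tool_pos'],o['joint_pos'].round(2),to(697,111,265),to(697,111,80),to(697,111,4))
E
```

```text
[620.25707111 -77.42874109 270.58274996] [-0.2   0.22  1.66  0.02  1.17  1.7 ] [  0.9  -20.3    1.19] [ -0.6  -19.8   19.62] [ -1.21 -19.59  27.19]
```

Request:
jog_arm(
  moves=[
    [[0.2, -5, 0.3], -0.05],
    [[0.4, -10, 0.6], -0.1],
    [[0.6, -15, 0.9], -0.145],
    [[0.9, -20.3, 1.2], -0.145],
    [[0.5, -20.2, 6], -0.145],
    [[0.1, -20, 11], -0.145],
    [[-0.3, -19.9, 15.5], -0.145],
    [[-0.6, -19.8, 19.6], -0.145],
    [[-0.9, -19.7, 23.5], -0.145],
    [[-1.2, -19.6, 27.1], -0.145],
    [[-1.2, -19.6, 27.1], -0.145],
  ],
  fingers=0.5,
)

```text
time: 20.0
tool_pos: [694.6, 111.8, 0.2]
tool_rot: [-0.004, 0.994, -0.098, 0.04]
wrist_force: [0.0, 0.2, 0.0]
width: 0.5
gripper_force: 0.0
```

Request:
jog_arm(
  moves=[
    [[0, 0, 0], 0],
    [[0, 0, 0], 0],
    [[0, 0, 0], 0],
    [[0, 0, 0], 0],
    [[0, 0, -5], 0],
    [[0, 0, -10], 0],
    [[0, 0, -15], 0],
    [[0, 0, -20], 0],
    [[0, 0, -25.5], 0],
    [[0, 0, -25.5], 0],
    [[0, 0, -25.5], 0],
  ],
  fingers=0,
  force=40,
)

```text
time: 21.1
tool_pos: [674.9, 112.1, 258.0]
tool_rot: [-0.005, 0.994, -0.097, 0.042]
wrist_force: [-0.7, -0.2, -1.3]
width: 0.225
gripper_force: 41.6
```

```bash
python3 - <<'E'
from h import *
o=telemetry.get_obs()
print(o['tool_pos'],Rt(o).round(3),o['joint_pos'].round(2),to(627,-77,255),to(627,-77,200))
E
```

```text
[674.89182886 112.06443861 257.97872752] [[ 0.978 -0.192  0.084]
 [-0.193 -0.981  0.001]
 [ 0.082 -0.017 -0.996]] [ 0.1   0.35  1.53 -0.01  1.18  1.87] [-1.05 19.48 -0.13] [-1.51 19.57  5.35]
```

Request:
jog_arm(
  moves=[
    [[-0.3, 5, 0], 0],
    [[-0.5, 10, 0], 0],
    [[-0.8, 15, 0], 0],
    [[-1, 19.5, 0], 0],
    [[-1.3, 19.5, 3], 0],
    [[-1.5, 19.6, 5.3], 0],
    [[-1.5, 19.6, 5.3], 0],
  ],
)

```text
time: 21.8
tool_pos: [619.9, -77.4, 190.1]
tool_rot: [-0.005, 0.995, -0.098, 0.032]
wrist_force: [1.0, 0.2, -0.5]
width: 0.223
gripper_force: 41.6
```

Request:
jog_arm(
  moves=[
    [[0, 0, 0], 0],
    [[0, 0, 0], 0],
    [[0, 0, -4], -0.1],
    [[0, 0, -7], -0.24],
    [[0, 0, -7], -0.38],
    [[0, 0, -7], -0.52],
    [[0, 0, -7], -0.66],
    [[0, 0, -7], -0.8],
    [[0, 0, -7], -0.94],
    [[0, 0, -7], -1.08],
    [[0, 0, -7], -1.22],
    [[0, 0, -7], -1.36],
    [[0, 0, -7], -1.5],
    [[0, 0, -7], -1.64],
    [[0, 0, -7], -1.78],
    [[0, 0, -7], -1.92],
    [[0, 0, -7], -1.92],
    [[0, 0, -7], -1.92],
  ],
  fingers=0.5,
)

```text
time: 23.6
tool_pos: [620.6, -77.5, 268.9]
tool_rot: [0.031, 0.651, 0.758, 0.026]
wrist_force: [0.0, -0.5, 0.0]
width: 0.502
gripper_force: 0.0
```

```bash
python3 - <<'E'
from h import *
o=telemetry.get_obs()
print(o['tool_pos'],Rt(o).round(3),o['joint_pos'].round(2),to(682,196,265),to(682,196,80),to(682,196,4))
E
```

```text
[620.61520303 -77.54799963 268.86348755] [[-0.152  0.985  0.081]
 [ 0.988  0.152 -0.   ]
 [-0.013  0.08  -0.997]] [-0.2   0.23  1.66  0.02  1.18 -0.36] [26.11 10.18  0.87] [26.34  8.7  19.31] [26.44  8.09 26.89]
```

Request:
jog_arm(
  moves=[
    [[4.5, 1.7, 0], 0],
    [[9, 3.5, 0.3], 0],
    [[13.5, 5.2, 0.5], 0],
    [[18, 7, 0.6], 0],
    [[22.5, 8.7, 0.7], 0],
    [[26, 10.2, 0.9], 0],
    [[26.1, 10, 5], 0],
    [[26.2, 9.5, 10], 0],
    [[26.3, 9, 15], 0],
    [[26.3, 8.7, 19.3], 0],
    [[26.4, 8.4, 23], 0],
    [[26.4, 8.1, 26.8], 0],
    [[26.4, 8.1, 26.8], 0],
  ],
  fingers=0.5,
)

```text
time: 24.9
tool_pos: [682.0, 196.2, 3.2]
tool_rot: [0.031, 0.651, 0.758, 0.027]
wrist_force: [1.0, 0.1, 0.3]
width: 0.497
gripper_force: 0.0
```

Request:
jog_arm(
  moves=[
    [[0, 0, 0], 0],
    [[0, 0, 0], 0],
    [[0, 0, 0], 0],
    [[0, 0, 0], 0],
    [[0, 0, -5], 0],
    [[0, 0, -10], 0],
    [[0, 0, -15], 0],
    [[0, 0, -20], 0],
    [[0, 0, -25.5], 0],
    [[0, 0, -25.5], 0],
    [[0, 0, -25.5], 0],
  ],
  fingers=0,
  force=40,
)

```text
time: 26.0
tool_pos: [661.3, 195.8, 261.2]
tool_rot: [0.032, 0.65, 0.759, 0.028]
wrist_force: [-0.4, -0.2, 0.2]
width: 0.227
gripper_force: 38.7
```

```bash
python3 - <<'E'
from h import *
o=telemetry.get_obs()
print(o['tool_pos'],Rt(o).round(3),o['joint_pos'].round(2),to(627,-77,255),to(627,-77,200))
E
```

```text
[661.2663999  195.8481218  261.20350211] [[-0.154  0.985  0.084]
 [ 0.988  0.154  0.001]
 [-0.012  0.083 -0.996]] [ 0.23  0.36  1.51 -0.02  1.19  0.08] [-26.42  -7.63   0.29] [-26.36  -8.09   5.77]
```

Request:
jog_arm(
  moves=[
    [[-4.5, -1.3, 0], 0],
    [[-9, -2.6, 0], 0],
    [[-13.5, -4, 0], 0],
    [[-18, -5.2, 0], 0],
    [[-22.5, -6.5, 0], 0],
    [[-26.4, -7.6, 0.3], 0],
    [[-26.4, -7.9, 3], 0],
    [[-26.4, -8.1, 5.7], 0],
    [[-26.4, -8.1, 5.7], 0],
  ],
)

```text
time: 26.9
tool_pos: [619.6, -77.5, 189.8]
tool_rot: [0.023, 0.651, 0.759, 0.022]
wrist_force: [-1.0, -0.4, -0.8]
width: 0.222
gripper_force: 38.8
```

Request:
jog_arm(
  moves=[
    [[0, 0, 0], 0],
    [[0, 0, 0], 0],
    [[0, 0, -4], 0],
    [[0, 0, -8], 0],
    [[4, -1, -12], 0],
    [[8, -2, -15], 0],
    [[12, -4, -18], 0],
    [[16, -5, -20], 0],
    [[20, -6, -22], 0],
    [[24, -7, -23], 0],
    [[28, -8, -23], 0],
    [[29, -8, -23], 0],
    [[29, -8, -23], 0],
    [[29, -8, -23], 0],
  ],
  fingers=0.6,
)

```text
time: 28.3
tool_pos: [484.2, 195.9, 418.0]
tool_rot: [0.031, 0.65, 0.759, 0.026]
wrist_force: [0.1, 0.6, -0.7]
width: 0.599
gripper_force: 0.0
```

```bash
python3 - <<'E'
from h import *
o=telemetry.get_obs();im=optics.snapshot("wrist");c=cam("wrist",o);np.save("w3.npy",np.r_[o['tool_pos'],o['tool_rot']])
print(o['tool_pos'],o['time'])
s=optics.snapshot("scene")
cv2.imwrite("pics/w3.png",np.vstack([cv2.resize(im[:300,:,::-1],(800,375),interpolation=cv2.INTER_CUBIC),cv2.resize(s[150:240,220:412,::-1],(480,225),interpolation=cv2.INTER_CUBIC).copy() if 0 else cv2.copyMakeBorder(cv2.resize(s[150:240,220:412,::-1],(480,225),interpolation=cv2.INTER_CUBIC),0,0,0,320,cv2.BORDER_CONSTANT)]))
E
```

```text
[484.24910386 195.88579073 417.98243445] 28.3
```

View pics/w3.png

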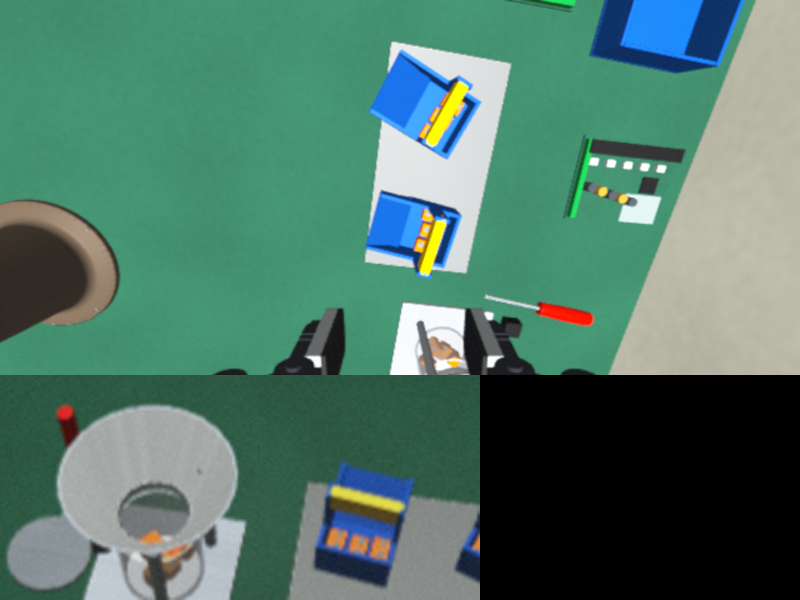

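Jar, scene and wrist views show the four strays in the jar, the gate disc still swung aside, and the bars at (432,248) and (446,113) in the wrist view.

```bash
cat > bars.py <<'E'
from h import *
def bars(im,c,sc=1.):
    h=cv2.cvtColor(im,cv2.COLOR_RGB2HSV);m=cv2.inRange(h,(25,180,150),(34,255,255))
    n,l,st,ce=cv2.connectedComponentsWithStats(m)
    for i in range(1,n):
        if st[i,4]>250:
            r=cv2.minAreaRect(np.argwhere(l==i)[:,::-1].astype(np.float32))
            Q=[pln(c,p,108)[:2] for p in cv2.boxPoints(r)];e=max((0,1),key=lambda i:np.linalg.norm(Q[i]-Q[i+1]));w=Q[e]-Q[e+1]
            print(ce[i].round(),st[i,4],"ctr",pln(c,np.array(r[0]),108)[:2].round(1),"tub yaw %.1f"%(np.degrees(np.arctan2(w[1],w[0]))%180-90),np.linalg.norm(w).round(),np.linalg.norm(Q[e+1]-Q[(e+2)%4]).round())
E
python3 - <<'E'
from bars import *
o=telemetry.get_obs();im=optics.snapshot("wrist");c=cam("wrist",o);bars(im,c)
P=lambda u,v,z=46:pln(c,(u*.8,v*.8),z)[:2].round(1)
print("A lip",P(381,193),P(366,253),"B lip",P(402,52),P(371,108), "A back",P(460,210,53),P(443,266,53),"B back",P(480,102,53),P(447,157,53))
print("mat",P(391,42,3),P(511,64,3),P(467,272,3),P(365,262,3),"disc")
E
```

```text
[357.  90.] 527 ctr [542.1 300. ] tub yaw -21.2 74.0 17.0
[346. 197.] 363 ctr [554.2 136.9] tub yaw -7.9 75.0 15.0
A lip [480.9 185.9] [470.9  94.8] B lip [483.2 364.8] [453.2 294. ] A back [595.3 178.8] [587.1  91.3] B back [592.2 323.1] [562.6 248.2]
mat [468.8 381.7] [638.  382.9] [642.   67.6] [472.1  64.2] disc
```

Plan: the jog only tilts the tool when it is pushed past its reach, and that builds up over calls. So I will do this:
1. Turn both tubs 90° with the vertical tool, so the bars run radially.
2. Tilt the empty tool outward.
3. Take each bar from the robot side and pour by rolling about the tool's z.

Tub A first.

```bash
python3 - <<'E'
from h import *
print(to(556,137,200),to(556,137,78),telemetry.get_obs()['joint_pos'].round(2))
E
```

```text
[-6.55  4.48 22.22] [-6.4   3.53 34.39] [ 0.31 -0.06  1.67 -0.03  1.45  0.16]
```

Request:
jog_arm(
  moves=[
    [[-3, 2.2, 3], 0.12],
    [[-6, 4.4, 7], 0.25],
    [[-6.5, 4.5, 11.5], 0.27],
    [[-6.5, 4.5, 16], 0.27],
    [[-6.5, 4.4, 20.5], 0.27],
    [[-6.5, 4.2, 25], 0.27],
    [[-6.4, 3.8, 29.5], 0.27],
    [[-6.4, 3.5, 33], 0.27],
    [[-6.4, 3.5, 34.4], 0.27],
    [[-6.4, 3.5, 34.4], 0.27],
  ],
  fingers=0.6,
)

```text
time: 29.45
tool_pos: [553.8, 137.2, 75.4]
tool_rot: [0.025, 0.747, 0.664, 0.027]
wrist_force: [-0.1, -0.3, 0.2]
width: 0.597
gripper_force: 0.0
```

Request:
jog_arm(
  moves=[
    [[0, 0, 0], 0],
    [[0, 0, 0], 0],
    [[0, 0, 0], 0],
    [[0, 0, 0], 0],
    [[0, 0, 0], 0],
    [[0, 0, -2], 0],
    [[0, 0, -4], 0],
    [[0, 0, -4], 0],
  ],
  fingers=0,
  force=60,
)

```text
time: 30.25
tool_pos: [555.1, 139.2, 121.9]
tool_rot: [0.028, 0.746, 0.665, 0.033]
wrist_force: [-0.8, -0.3, -2.3]
width: 0.151
gripper_force: 59.4
```

```bash
python3 - <<'E'
from h import *
o=telemetry.get_obs();print(Rt(o).round(3),to(555,137,120),to(555,137,82))
E
```

```text
[[ 0.114  0.99   0.087]
 [ 0.993 -0.115  0.002]
 [ 0.012  0.086 -0.996]] [-0.23  0.    0.19] [-0.27 -0.32  3.97]
```

Request:
jog_arm(
  moves=[
    [[0, 0, -2], 0.13],
    [[0, 0, -3], 0.26],
    [[0, 0, -3], 0.39],
    [[0, 0, -3], 0.52],
    [[0, 0, -3], 0.65],
    [[0, 0, -3], 0.78],
    [[0, 0, -3], 0.91],
    [[0, 0, -3], 1.04],
    [[0, 0, -3], 1.17],
    [[0, 0, -3], 1.3],
    [[0, 0, -3], 1.45],
    [[0, 0, -3], 1.45],
    [[0, 0, 0], 1.45],
    [[-0.1, -0.1, 2], 1.45],
    [[-0.2, -0.2, 3], 1.45],
    [[-0.2, -0.3, 3.6], 1.45],
    [[-0.2, -0.3, 3.9], 1.45],
    [[-0.2, -0.3, 3.9], 1.45],
  ],
)

```text
time: 32.05
tool_pos: [554.8, 137.2, 81.7]
tool_rot: [-0.0, 0.999, 0.004, 0.042]
wrist_force: [-0.1, -1.2, 6.6]
width: 0.152
gripper_force: 61.2
```

Request:
jog_arm(
  moves=[
    [[0, 0, 0], 0],
    [[0, 0, 0], 0],
    [[0, 0, 0], 0],
    [[0, 0, 0], 0],
    [[0, 0, -4], 0],
    [[0, 0, -8], -0.14],
    [[0, 0, -12], -0.28],
    [[0, 0, -15], -0.42],
    [[0, 0, -15], -0.56],
    [[0, 0, -15], -0.7],
    [[0, 0, -15], -0.84],
    [[0, 0, -15], -0.98],
    [[0, 0, -15], -1.12],
    [[0, 0, -15], -1.22],
    [[0, 0, -15], -1.22],
    [[0, 0, -15], -1.22],
  ],
  fingers=0.6,
)

```text
time: 33.65
tool_pos: [540.1, 136.8, 228.0]
tool_rot: [0.023, 0.818, 0.574, 0.032]
wrist_force: [-0.8, 0.1, 0.9]
width: 0.603
gripper_force: 0.0
```

```bash
python3 - <<'E'
from bars import *
o=telemetry.get_obs();print(o['tool_pos'],Rt(o).round(3),to(543,300,220),to(543,300,78),o['joint_pos'].round(2))
E
```

```text
[540.08609683 136.82753782 228.00304239] [[ 0.339  0.938  0.078]
 [ 0.94  -0.34   0.   ]
 [ 0.027  0.074 -0.997]] [15.42 -5.33  0.82] [15.04 -6.38 14.98] [ 0.18  0.14  1.85 -0.02  1.07  0.53]
```

Request:
jog_arm(
  moves=[
    [[4.5, -1.5, 0], 0.02],
    [[9, -3, 0], 0.02],
    [[13, -4.5, 0], 0.02],
    [[15.4, -5.3, 0.8], 0.02],
    [[15.3, -5.6, 5.5], 0.02],
    [[15.2, -6, 10], 0.02],
    [[15, -6.3, 13.5], 0.02],
    [[15, -6.4, 15], 0.02],
    [[15, -6.4, 15], 0.02],
  ],
  fingers=0.6,
)

```text
time: 34.55
tool_pos: [540.5, 298.7, 75.1]
tool_rot: [0.022, 0.823, 0.566, 0.03]
wrist_force: [-1.4, -0.1, 0.1]
width: 0.599
gripper_force: 0.0
```

Request:
jog_arm(
  moves=[
    [[0, 0, 0], 0],
    [[0, 0, 0], 0],
    [[0, 0, 0], 0],
    [[0, 0, 0], 0],
    [[0, 0, 0], 0],
    [[0, 0, -3], 0],
    [[0, 0, -6], 0.1],
    [[0, 0, -6], 0.24],
    [[0, 0, -6], 0.38],
    [[0, 0, -6], 0.52],
    [[0, 0, -6], 0.66],
    [[0, 0, -6], 0.8],
    [[0, 0, -6], 0.94],
    [[0, 0, -6], 1.08],
    [[0, 0, -6], 1.2],
    [[0, 0, -6], 1.2],
  ],
  fingers=0,
  force=60,
)

```text
time: 36.15
tool_pos: [538.0, 299.7, 138.7]
tool_rot: [-0.0, 0.999, 0.003, 0.04]
wrist_force: [-0.2, -0.1, -2.8]
width: 0.153
gripper_force: 59.7
```

```bash
python3 - <<'E'
from bars import *
o=telemetry.get_obs();print(o['tool_pos'],Rt(o).round(3),to(552,302,100),to(552,302,82),o['width'])
E
```

```text
[538.01914449 299.72898029 138.71591508] [[ 0.997  0.006  0.08 ]
 [ 0.006 -1.     0.001]
 [ 0.08  -0.    -0.997]] [ 1.09 -0.22  3.97] [ 0.94 -0.22  5.77] 0.15250392721907294
```

Request:
jog_arm(
  moves=[
    [[0.5, -0.1, 2], 0],
    [[1, -0.2, 4], 0],
    [[1, -0.2, 5.2], 0],
    [[1, -0.2, 5.8], 0],
    [[1, -0.2, 5.8], 0],
  ],
)

```text
time: 36.65
tool_pos: [553.9, 302.3, 82.4]
tool_rot: [-0.0, 0.999, 0.004, 0.041]
wrist_force: [1.3, -0.6, -0.1]
width: 0.15
gripper_force: 60.3
```

Request:
jog_arm(
  moves=[
    [[0, 0, 0], 0],
    [[0, 0, 0], 0],
    [[0, 0, 0], 0],
    [[0, 0, 0], 0],
    [[0, 0, -4.5], 0],
    [[0, 0, -9], 0],
    [[0, 0, -13.5], 0],
    [[0, 2, -18], 0],
    [[0, 6, -22], 0],
    [[0, 10, -25], 0],
    [[0, 14.5, -28], 0],
    [[0, 19, -30], 0],
    [[0, 23, -32], 0],
    [[0, 25.8, -34], 0],
    [[0, 25.8, -36], 0],
    [[0, 25.8, -36], 0],
  ],
  fingers=0.6,
)

```text
time: 38.25
tool_pos: [526.7, 42.6, 443.5]
tool_rot: [0.0, 0.999, 0.002, 0.043]
wrist_force: [1.1, 0.3, -0.3]
width: 0.602
gripper_force: 0.0
```

```bash
python3 - <<'E'
from h import *
from ik import *
o=telemetry.get_obs();print(o['tool_pos'],Rt(o).round(3),o['joint_pos'].round(3))
cv2.imwrite("pics/s5.png",cv2.resize(optics.snapshot("side")[:,:,::-1],(640,400)))
j=o['joint_pos'];q0=np.array([j[1],j[2],j[4]]);print(fk(q0))
for el in(45,60,70):
  q=q0
  for i in range(6):
    e=np.radians(el);q=push(q,2000*np.cos(e),2000*np.sin(e),1.2);print(el,q.round(2),fk(q).round(2))
E
```

```text
[526.66845403  42.63811829 443.50073844] [[ 0.996  0.004  0.086]
 [ 0.004 -1.     0.   ]
 [ 0.086  0.    -0.996]] [-0.002 -0.056  1.626  0.     1.486  1.565]
[5.26644379e+02 4.43338982e+02 8.58002472e-02]
45 [0.72 0.05 1.97] [8.3356e+02 7.3966e+02 4.1000e-01]
45 [0.71 0.05 1.56] [9.3557e+02 8.1677e+02 8.2000e-01]
45 [0.73 0.05 1.17] [1009.82  906.27    1.19]
45 [0.74 0.05 0.84] [1041.26  991.28    1.5 ]
45 [0.75 0.05 0.6 ] [1041.3  1061.78    1.74]
45 [0.75 0.05 0.43] [1026.57 1115.64    1.92]
60 [0.52 0.05 2.21] [6.6514e+02 8.6163e+02 3.6000e-01]
60 [0.46 0.05 1.87] [7.2144e+02 9.5827e+02 7.6000e-01]
60 [0.46 0.05 1.47] [ 791.08 1065.07    1.17]
60 [0.47 0.05 1.09] [ 828.3  1169.47    1.53]
60 [0.48 0.05 0.78] [ 828.22 1255.17    1.83]
60 [0.49 0.05 0.56] [ 806.31 1318.39    2.05]
70 [0.39 0.05 2.38] [5.3706e+02 9.2259e+02 3.2000e-01]
70 [0.29 0.05 2.11] [5.52400e+02 1.01321e+03 6.80000e-01]
70 [0.27 0.05 1.72] [6.13940e+02 1.11935e+03 1.09000e+00]
70 [0.28 0.05 1.32] [ 658.2  1235.34    1.49]
70 [0.3  0.05 0.96] [ 664.05 1335.79    1.83]
70 [0.31 0.05 0.69] [ 640.91 1409.68    2.09]
```

View pics/s5.png

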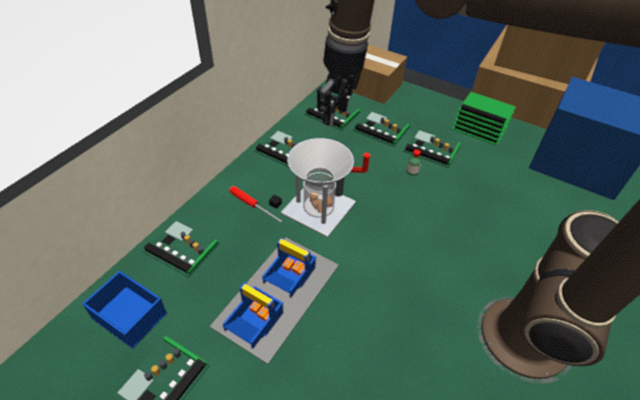

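Request:
jog_arm(
  moves=[
    [[114, 0, -164], 0],
    [[114, 0, -164], 0],
    [[114, 0, -164], 0],
    [[114, 0, -164], 0],
    [[114, 0, -164], 0],
    [[114, 0, -164], 0],
    [[114, 0, -164], 0],
    [[114, 0, -164], 0],
    [[114, 0, -164], 0],
    [[114, 0, -164], 0],
    [[114, 0, -164], 0],
    [[114, 0, -164], 0],
  ],
)

```text
time: 39.5
tool_pos: [681.5, 38.5, 772.9]
tool_rot: [-0.001, 0.998, 0.003, 0.056]
wrist_force: [-1.0, 0.4, 1.4]
width: 0.599
gripper_force: 0.0
```

```bash
cat > st.py <<'E'
from h import *
o=telemetry.get_obs();r=Rt(o);print(o['time'],o['tool_pos'].round(1),r.round(3).tolist(),o['joint_pos'].round(3),"tilt",np.arctan2(r[0,2],-r[2,2]).round(3))
E
python3 st.py
```

```text
39.5 [681.5  38.5 772.9] [[0.994, 0.007, 0.112], [0.007, -1.0, 0.002], [0.112, -0.001, -0.994]] [-0.009  0.633  0.051  0.004  2.346  1.558] tilt 0.112
```

Request:
jog_arm(
  moves=[
    [[119, 0, -161], 0],
    [[119, 0, -161], 0],
    [[119, 0, -161], 0],
    [[119, 0, -161], 0],
    [[119, 0, -161], 0],
    [[119, 0, -161], 0],
    [[119, 0, -161], 0],
    [[119, 0, -161], 0],
    [[119, 0, -161], 0],
    [[119, 0, -161], 0],
    [[119, 0, -161], 0],
    [[119, 0, -161], 0],
  ],
)

```text
time: 40.7
tool_pos: [638.4, 24.6, 814.4]
tool_rot: [-0.001, 0.998, 0.003, 0.069]
wrist_force: [-0.0, -0.3, 0.8]
width: 0.596
gripper_force: 0.0
```

```bash
python3 st.py
```

```text
40.7 [638.4  24.6 814.4] [[0.991, 0.006, 0.137], [0.006, -1.0, 0.003], [0.137, -0.002, -0.991]] [-0.033  0.567  0.052  0.011  2.386  1.54 ] tilt 0.138
```

Request:
jog_arm(
  moves=[
    [[14, 0, -14], 0],
  ],
)

```text
time: 40.8
tool_pos: [643.3, 23.8, 818.3]
tool_rot: [-0.002, 0.997, 0.003, 0.082]
wrist_force: [0.5, -0.2, -0.0]
width: 0.598
gripper_force: 0.0
```

Request:
jog_arm(
  moves=[
    [[14, 0, -14], 0],
  ],
)

```text
time: 40.9
tool_pos: [647.6, 22.9, 823.0]
tool_rot: [-0.002, 0.995, 0.003, 0.096]
wrist_force: [-0.1, 0.7, 0.0]
width: 0.599
gripper_force: 0.0
```

Request:
jog_arm(
  moves=[
    [[14, 0, -14], 0],
  ],
)

```text
time: 41.0
tool_pos: [650.7, 22.0, 828.6]
tool_rot: [-0.002, 0.994, 0.003, 0.109]
wrist_force: [-0.1, -0.2, -0.3]
width: 0.602
gripper_force: 0.0
```

Request:
jog_arm(
  moves=[
    [[14, 0, -14], 0],
  ],
)

```text
time: 41.1
tool_pos: [652.9, 21.2, 835.1]
tool_rot: [-0.003, 0.992, 0.003, 0.123]
wrist_force: [-0.3, -0.2, 0.6]
width: 0.597
gripper_force: 0.0
```

```bash
python3 st.py
```

```text
41.1 [652.9  21.2 835.1] [[0.97, 0.007, 0.244], [0.005, -1.0, 0.006], [0.244, -0.005, -0.97]] [-0.042  0.543  0.052  0.022  2.301  1.54 ] tilt 0.247
```

Request:
jog_arm(
  moves=[
    [[140, 0, 0], 0],
    [[140, 0, 0], 0],
    [[140, 0, 0], 0],
    [[140, 0, 0], 0],
  ],
)

```text
time: 41.5
tool_pos: [751.4, 19.6, 766.7]
tool_rot: [-0.003, 0.991, 0.003, 0.137]
wrist_force: [0.1, -0.4, -0.5]
width: 0.601
gripper_force: 0.0
```

```bash
python3 st.py
```

```text
41.5 [751.4  19.6 766.7] [[0.963, 0.007, 0.27], [0.005, -1.0, 0.007], [0.27, -0.005, -0.963]] [-0.039  0.656  0.052  0.021  2.16   1.54 ] tilt 0.274
```

Request:
jog_arm(
  moves=[
    [[18, 0, -10], 0],
  ],
)

```text
time: 41.6
tool_pos: [762.6, 18.9, 764.0]
tool_rot: [-0.004, 0.989, 0.003, 0.147]
wrist_force: [0.8, 0.1, -1.3]
width: 0.602
gripper_force: 0.0
```

Request:
jog_arm(
  moves=[
    [[18, 0, -10], 0],
  ],
)

```text
time: 41.7
tool_pos: [767.1, 18.3, 774.2]
tool_rot: [-0.004, 0.986, 0.003, 0.166]
wrist_force: [-0.4, -0.7, 0.3]
width: 0.604
gripper_force: 0.0
```

Request:
jog_arm(
  moves=[
    [[18, 0, -10], 0],
  ],
)

```text
time: 41.8
tool_pos: [771.5, 17.8, 783.7]
tool_rot: [-0.004, 0.983, 0.003, 0.183]
wrist_force: [-0.4, -0.7, -0.3]
width: 0.601
gripper_force: 0.0
```

Request:
jog_arm(
  moves=[
    [[18, 0, -10], 0],
  ],
)

```text
time: 41.9
tool_pos: [776.5, 17.2, 791.5]
tool_rot: [-0.004, 0.98, 0.003, 0.199]
wrist_force: [0.3, -0.3, -0.1]
width: 0.596
gripper_force: 0.0
```

Request:
jog_arm(
  moves=[
    [[18, 0, -8], 0],
  ],
)

```text
time: 42.0
tool_pos: [784.1, 16.7, 797.0]
tool_rot: [-0.005, 0.977, 0.003, 0.215]
wrist_force: [-1.0, -0.4, 0.5]
width: 0.603
gripper_force: 0.0
```

Request:
jog_arm(
  moves=[
    [[18, 0, -8], 0],
  ],
)

```text
time: 42.1
tool_pos: [791.9, 16.1, 802.1]
tool_rot: [-0.005, 0.973, 0.003, 0.23]
wrist_force: [0.1, 0.3, -0.2]
width: 0.604
gripper_force: 0.0
```

Request:
jog_arm(
  moves=[
    [[18, 0, -8], 0],
  ],
)

```text
time: 42.2
tool_pos: [798.3, 15.5, 808.4]
tool_rot: [-0.005, 0.97, 0.003, 0.245]
wrist_force: [-0.4, 0.4, -1.0]
width: 0.598
gripper_force: 0.0
```

Request:
jog_arm(
  moves=[
    [[18, 0, -7], 0],
  ],
)

```text
time: 42.3
tool_pos: [805.1, 15.0, 815.0]
tool_rot: [-0.005, 0.966, 0.003, 0.26]
wrist_force: [-0.0, 0.7, 0.1]
width: 0.6
gripper_force: 0.0
```

Request:
jog_arm(
  moves=[
    [[18, 0, -7], 0],
  ],
)

```text
time: 42.4
tool_pos: [811.3, 14.5, 822.1]
tool_rot: [-0.006, 0.961, 0.003, 0.275]
wrist_force: [0.6, 0.4, 0.4]
width: 0.598
gripper_force: 0.0
```

Request:
jog_arm(
  moves=[
    [[18, 0, -6], 0],
  ],
)

```text
time: 42.5
tool_pos: [817.7, 14.0, 829.6]
tool_rot: [-0.006, 0.957, 0.003, 0.291]
wrist_force: [-0.1, 0.3, 0.2]
width: 0.602
gripper_force: 0.0
```

Request:
jog_arm(
  moves=[
    [[18, 0, -6], 0],
  ],
)

```text
time: 42.6
tool_pos: [823.5, 13.5, 837.3]
tool_rot: [-0.006, 0.952, 0.003, 0.306]
wrist_force: [-0.3, -1.0, 1.4]
width: 0.606
gripper_force: 0.0
```

Request:
jog_arm(
  moves=[
    [[18, 0, -5], 0],
  ],
)

```text
time: 42.7
tool_pos: [829.6, 13.1, 845.5]
tool_rot: [-0.006, 0.947, 0.003, 0.322]
wrist_force: [0.0, -0.0, 0.1]
width: 0.604
gripper_force: 0.0
```

```bash
python3 st.py
```

```text
42.7 [829.6  13.1 845.5] [[0.793, 0.009, 0.609], [0.001, -1.0, 0.014], [0.609, -0.01, -0.793]] [-0.055  0.618  0.051  0.049  1.818  1.538] tilt 0.655
```

Request:
jog_arm(
  moves=[
    [[19, 0, -4], 0],
  ],
)

```text
time: 42.8
tool_pos: [837.0, 12.6, 852.8]
tool_rot: [-0.007, 0.941, 0.003, 0.337]
wrist_force: [0.2, 0.5, 0.3]
width: 0.597
gripper_force: 0.0
```

Request:
jog_arm(
  moves=[
    [[19, 0, -4], 0],
  ],
)

```text
time: 42.9
tool_pos: [843.9, 12.2, 860.1]
tool_rot: [-0.007, 0.936, 0.003, 0.352]
wrist_force: [0.5, 1.0, 0.1]
width: 0.606
gripper_force: 0.0
```

Request:
jog_arm(
  moves=[
    [[19, 0, -3], 0],
  ],
)

```text
time: 43.0
tool_pos: [850.9, 11.8, 867.9]
tool_rot: [-0.007, 0.93, 0.003, 0.368]
wrist_force: [0.8, 0.0, -0.4]
width: 0.602
gripper_force: 0.0
```

Request:
jog_arm(
  moves=[
    [[19, 0, -3], 0],
  ],
)

```text
time: 43.1
tool_pos: [857.2, 11.4, 875.9]
tool_rot: [-0.007, 0.924, 0.002, 0.383]
wrist_force: [-0.4, -0.2, 0.1]
width: 0.602
gripper_force: 0.0
```

Request:
jog_arm(
  moves=[
    [[19, 0, -2], 0],
  ],
)

```text
time: 43.2
tool_pos: [863.7, 11.1, 884.4]
tool_rot: [-0.007, 0.917, 0.002, 0.399]
wrist_force: [0.1, 1.1, 1.3]
width: 0.598
gripper_force: 0.0
```

Request:
jog_arm(
  moves=[
    [[19, 0, -2], 0],
  ],
)

```text
time: 43.3
tool_pos: [869.5, 10.7, 892.9]
tool_rot: [-0.008, 0.91, 0.002, 0.413]
wrist_force: [-0.0, -0.7, 0.8]
width: 0.601
gripper_force: 0.0
```

Request:
jog_arm(
  moves=[
    [[19, 0, -1], 0],
  ],
)

```text
time: 43.4
tool_pos: [875.5, 10.4, 902.0]
tool_rot: [-0.008, 0.903, 0.002, 0.429]
wrist_force: [0.3, 0.5, -0.4]
width: 0.6
gripper_force: 0.0
```

Request:
jog_arm(
  moves=[
    [[19, 0, -1], 0],
  ],
)

```text
time: 43.5
tool_pos: [880.9, 9.9, 910.9]
tool_rot: [-0.008, 0.896, 0.002, 0.444]
wrist_force: [0.2, 0.3, -0.9]
width: 0.597
gripper_force: 0.0
```

Request:
jog_arm(
  moves=[
    [[19, 0, 0], 0],
  ],
)

```text
time: 43.6
tool_pos: [886.4, 9.6, 920.2]
tool_rot: [-0.008, 0.889, 0.002, 0.459]
wrist_force: [-0.9, 0.5, 0.4]
width: 0.602
gripper_force: 0.0
```

Request:
jog_arm(
  moves=[
    [[19, 0, 0], 0],
  ],
)

```text
time: 43.7
tool_pos: [891.2, 9.3, 929.5]
tool_rot: [-0.008, 0.881, 0.002, 0.473]
wrist_force: [0.0, -0.1, 0.1]
width: 0.601
gripper_force: 0.0
```

Request:
jog_arm(
  moves=[
    [[19, 0, 1], 0],
  ],
)

```text
time: 43.8
tool_pos: [896.2, 9.0, 939.2]
tool_rot: [-0.008, 0.873, 0.002, 0.488]
wrist_force: [0.6, -0.5, -0.2]
width: 0.597
gripper_force: 0.0
```

Request:
jog_arm(
  moves=[
    [[19, 0, 1], 0],
  ],
)

```text
time: 43.9
tool_pos: [900.4, 8.6, 948.7]
tool_rot: [-0.008, 0.865, 0.002, 0.502]
wrist_force: [-0.6, -0.2, 0.0]
width: 0.598
gripper_force: 0.0
```

Request:
jog_arm(
  moves=[
    [[19, 0, 2], 0],
  ],
)

```text
time: 44.0
tool_pos: [904.8, 8.3, 958.6]
tool_rot: [-0.009, 0.856, 0.002, 0.516]
wrist_force: [-0.1, 0.5, -1.0]
width: 0.599
gripper_force: 0.0
```

```bash
python3 st.py
```

```text
44.0 [904.8   8.3 958.6] [[0.467, 0.012, 0.884], [-0.006, -1.0, 0.016], [0.884, -0.013, -0.467]] [-0.065  0.603  0.051  0.075  1.404  1.534] tilt 1.085
```

```bash
python3 - <<'E'
from bars import *
print(to(578,137,200),to(578,137,94),to(700,80,550))
im=optics.snapshot("side");c=cam("side");bars(im,c);im=optics.snapshot("scene");c=cam("scene")
for ce,a,r in blobs(im,"yellow"):print("scene",ce,a,pln(c,ce,97)[:2].round())
E
```

```text
[-82.42 -12.28   6.74] [-91.79 -12.14  11.69] [-45.74  -6.88   1.09]
scene [370.74796748 200.28455285] 123 [551. 148.]
scene [429.55970149 207.92537313] 134 [549. 303.]
```

```bash
cat > fitbar.py <<'E'
from h import *
from scipy.optimize import least_squares
HS=dict(scene=((20,110,70),(36,255,255)),side=((20,110,70),(36,255,255)))
def obs(n,im):
    m=cv2.inRange(cv2.cvtColor(im,cv2.COLOR_RGB2HSV),*HS[n]);k,l,s,ce=cv2.connectedComponentsWithStats(m)
    return [(cv2.minAreaRect(np.argwhere(l==i)[:,::-1].astype(np.float32)),s[i]) for i in range(1,k) if s[i,4]>80]
def pred(c,x,y,yaw):
    cy,sy=np.cos(yaw),np.sin(yaw)
    P=[prj(c,(x+cy*a-sy*b,y+sy*a+cy*b,z)) for a in(-7,7) for b in(-37,37) for z in(81,109)]
    return cv2.boundingRect(np.array(P,np.float32)), np.array(P)
def fit(x,y,yaw):
    f=lambda p:np.concatenate([np.r_[P.min(0)-B[0],P.max(0)-B[1]] for n in B2 for B in[B2[n]] for P in[pred(cam(n),*p)[1]]])
    B2={}
    for n in("scene","side"):
        c0=pred(cam(n),x,y,yaw)[1].mean(0);best=min(IM[n],key=lambda q:np.hypot(*(np.array(q[0][0])-c0)))
        s=best[1];B2[n]=(np.array([s[0],s[1]])-.5,np.array([s[0]+s[2],s[1]+s[3]])-.5)
    r=least_squares(f,[x,y,yaw],x_scale=[10,10,.1],loss='soft_l1');print("bar",r.x[:2].round(1),"yaw %.1f"%np.degrees(r.x[2]),"res",r.fun.round(1))
IM={n:obs(n,optics.snapshot(n)) for n in("scene","side")}
if __name__=="__main__":
    fit(553,140,-np.pi/2);fit(552,302,-np.pi/2)
E
python3 fitbar.py
```

```text
bar [557.1 146.6] yaw -81.0 res [-0.3 -0.2 -0.5  5.8 -0.6  0.6  1.3  0.6]
bar [555. 300.] yaw -88.5 res [-1.  -0.1  0.   4.8 -0.3 -0.1  0.7  2.1]
```

Request:
jog_arm(
  moves=[
    [[-4.5, -0.7, 0], 0],
    [[-9, -1.4, 0], 0],
    [[-13.5, -2.1, 0], 0],
    [[-18, -2.8, 0.4], 0],
    [[-22.5, -3.5, 0.5], 0],
    [[-27, -4.2, 0.6], 0],
    [[-31.5, -4.9, 0.7], 0],
    [[-36, -5.6, 0.8], 0],
    [[-40.5, -6.3, 0.9], 0],
    [[-45, -7, 1], 0],
    [[-49.5, -7.7, 1.1], 0],
    [[-54, -8.4, 1.2], 0],
    [[-58.5, -9.1, 1.2], 0],
    [[-63, -9.8, 1.3], 0],
    [[-67.5, -10.5, 1.4], 0],
    [[-72, -11.2, 1.4], 0],
    [[-76.5, -11.9, 1.5], 0],
    [[-80.7, -12.6, 1.5], 0],
    [[-80.7, -12.6, 1.5], 0],
    [[-80.7, -12.6, 1.5], 0],
  ],
  fingers=0.7,
)

```text
time: 46.2
tool_pos: [515.8, 131.6, 314.2]
tool_rot: [-0.02, 0.876, -0.003, 0.483]
wrist_force: [-1.2, 0.0, -0.2]
width: 0.702
gripper_force: 0.0
```

```bash
python3 st.py; python3 - <<'E'
from h import *
o=telemetry.get_obs();im=optics.snapshot("wrist");np.save("w4.npy",np.r_[o['tool_pos'],o['tool_rot']])
cv2.imwrite("pics/w4.png",cv2.resize(im[:,:,::-1],(800,500),interpolation=cv2.INTER_CUBIC))
E
```

```text
46.2 [515.8 131.6 314.2] [[0.534, 0.014, 0.845], [-0.025, -0.999, 0.032], [0.845, -0.038, -0.533]] [ 0.298 -0.372  2.432 -1.193  0.236  2.94 ] tilt 1.008
```

View pics/w4.png

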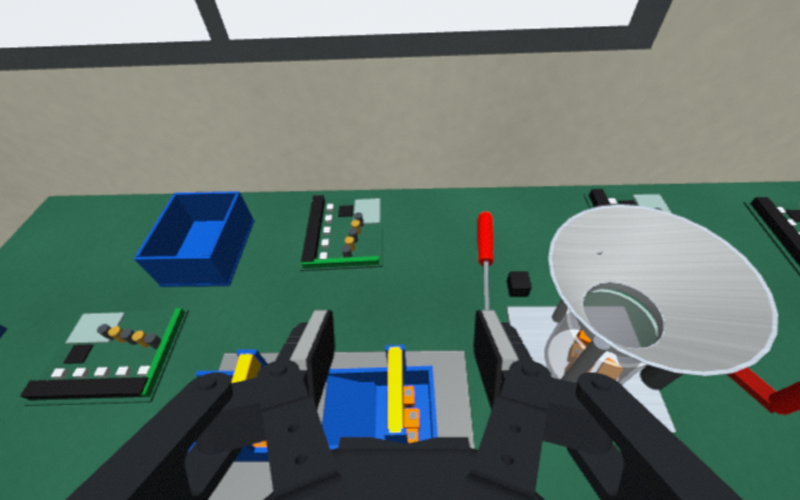

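```bash
python3 - <<'E'
from ik import *
def sol(r,z,t):
    s=min((least_squares(lambda x:(fk(x)-[r,z,t])*[1e-3,1e-3,1],g,bounds=(lo,hi)) for g in([.2,1.6,.5],[-.3,2.4,.3],[.5,1,.8])),key=lambda s:s.cost);return s.x.round(2),s.cost<1e-7
for t in(.85,.95,1.0,1.08):
    for r,z in((578,94),(578,180),(620,94),(620,180),(640,300)):
        print(t,r,z,*sol(r,z,t))
E
```

```text
0.85 578 94 [-0.04  2.34  0.05] False
0.85 578 180 [-0.08  2.34  0.05] False
0.85 620 94 [0.08 2.23 0.05] False
0.85 620 180 [0.01 2.25 0.05] False
0.85 640 300 [-0.09  2.16  0.22] True
0.95 578 94 [-0.18  2.4   0.05] False
0.95 578 180 [-0.2   2.38  0.05] False
0.95 620 94 [-0.04  2.27  0.05] False
0.95 620 180 [-0.09  2.28  0.05] False
0.95 640 300 [-0.09  2.22  0.07] True
1.0 578 94 [-0.27  2.45  0.05] False
1.0 578 180 [-0.27  2.41  0.05] False
1.0 620 94 [-0.11  2.3   0.05] False
1.0 620 180 [-0.14  2.3   0.05] False
1.0 640 300 [-0.13  2.23  0.05] False
1.08 578 94 [-0.46  2.56  0.05] False
1.08 578 180 [-0.39  2.47  0.05] False
1.08 620 94 [-0.25  2.37  0.05] False
1.08 620 180 [-0.25  2.34  0.05] False
1.08 640 300 [-0.2   2.24  0.05] False
```

```bash
cat > arm.py <<'E'
import numpy as np
from scipy.spatial.transform import Rotation as R
from scipy.optimize import least_squares
LO=np.array([-3.06,-.79,.05,-1.19,.05,-2.94]);HI=np.array([3.06,1.96,2.63,4.34,2.64,2.94])
def FK(q,s=(1,1),y0=44.):
    e=np.array([q[0],q[1]+q[2],s[0]*q[3],q[4],s[1]*q[5]]);Rr=R.from_euler('ZYZYZ'[:3],e[:3])*R.from_euler('YZ',e[3:]);M=Rr.as_matrix()
    A=R.from_euler('Z',q[0]).as_matrix();t=q[1]+q[2]
    w=A@np.array([481.3*np.sin(q[1])+528*np.sin(t+.071),y0,314+481.3*np.cos(q[1])+528*np.cos(t+.071)])
    return w+315.6*M[:,2],M
def step(q,p,M):
    def f(x):
        P,N=FK(x);return np.r_[(P-p)*1e-3,1.2*R.from_matrix(N.T@M).as_rotvec()]
    return least_squares(f,np.clip(q,LO+1e-6,HI-1e-6),bounds=(LO,HI)).x
def path(q,pts,M,n=12):
    out=[]
    for p in pts:
        P0=FK(q)[0]
        for k in range(1,n+1): q=step(q,P0+(np.array(p)-P0)*k/n,M)
        P,N=FK(q);out.append((p,q.round(2),P.round(0),np.degrees(R.from_matrix(N.T@M).magnitude()).round(1)))
    return q,out
E
python3 - <<'E'
from h import *
from arm import *
o=telemetry.get_obs();q=o['joint_pos'];M=Rt(o)
for s in((1,1),(1,-1),(-1,1),(-1,-1)):
    P,N=FK(q,s);print(s,P.round(1),np.degrees(np.linalg.norm(R.from_matrix(N.T@M).as_rotvec())).round(2))
print(o['tool_pos'],M.round(3).tolist());print(FK(q)[1].round(3).tolist())
E
```

```text
(1, 1) [513.2 131.2 311.9] 90.0
(1, -1) [513.2 131.2 311.9] 66.91
(-1, 1) [472.8 262.8 311.9] 51.77
(-1, -1) [472.8 262.8 311.9] 72.63
[514.82301329 130.7458629  312.8323077 ] [[0.536, 0.012, 0.844], [-0.025, -0.999, 0.03], [0.844, -0.037, -0.535]]
[[-0.012, 0.536, 0.844], [0.999, -0.025, 0.03], [0.037, 0.844, -0.535]]
```

```bash
sed -i "s/R.from_euler('YZ',e\[3:\]);/R.from_euler('YZ',e[3:]+[0,np.pi\/2]);/" arm.py; python3 - <<'E'
from h import *
from arm import *
o=telemetry.get_obs();q=o['joint_pos'];M=Rt(o)
print(np.degrees(R.from_matrix(FK(q)[1].T@M).magnitude()))
for pts in([(700,0,420),(650,-250,400),(560,-300,330),(560,-150,330),(560,0,320),(560,148,280),(578,148,94)],
           [(750,-100,420),(600,-300,400),(500,-300,400),(520,-100,350),(550,148,280),(578,148,94)]):
    for x in path(q,pts,M)[1]:print(*x)
    print()
E
```

```text
4.098359187558921e-14
(700, 0, 420) [-0.12 -0.12  2.01  0.51  0.28  1.04] [700.  -0. 420.] 0.0
(650, -250, 400) [-0.69 -0.03  1.98  1.12  0.67  0.15] [ 650. -250.  400.] 0.0
(560, -300, 330) [-0.92 -0.03  2.12  1.27  0.81 -0.17] [ 560. -300.  330.] 0.0
(560, -150, 330) [-0.63 -0.24  2.31  1.28  0.58 -0.01] [ 560. -150.  330.] 0.0
(560, 0, 320) [-0.18 -0.33  2.39  1.13  0.2   0.37] [560.  -0. 320.] 0.0
(560, 148, 280) [ 0.26 -0.27  2.35 -1.19  0.2   2.92] [554. 135. 314.] 0.9
(578, 148, 94) [ 0.12 -0.24  2.42 -1.19  0.05  2.85] [543.  95. 263.] 3.9

(750, -100, 420) [-0.31  0.02  1.89  0.86  0.39  0.6 ] [ 750. -100.  420.] 0.0
(600, -300, 400) [-0.85 -0.05  1.99  1.13  0.8   0.06] [ 600. -300.  400.] 0.0
(500, -300, 400) [-1.04 -0.2   2.12  1.12  0.97 -0.02] [ 500. -300.  400.] 0.0
(520, -100, 350) [-0.57 -0.43  2.39  1.12  0.56  0.22] [ 520. -100.  350.] 0.0
(550, 148, 280) [ 0.27 -0.29  2.37 -1.19  0.21  2.93] [544. 135. 312.] 0.8
(578, 148, 94) [ 0.12 -0.24  2.42 -1.19  0.05  2.85] [543.  95. 263.] 3.9
```

```bash
python3 - <<'E'
from h import *
from arm import *
o=telemetry.get_obs();q=o['joint_pos'];M=Rt(o)
for pts in([(700,0,420),(640,-200,400),(540,-200,330),(530,-100,200),(530,0,160),(560,148,180),(578,148,94)],
           [(700,0,420),(640,-150,400),(540,-100,300),(530,0,200),(560,148,180),(578,148,94)],
           [(700,0,420),(640,-200,400),(540,-200,330),(530,-100,250),(540,0,230),(560,148,220),(578,148,94)]):
    for x in path(q,pts,M)[1]:print(*x)
    print()
E
```

```text
(700, 0, 420) [-0.12 -0.12  2.01  0.51  0.28  1.04] [700.  -0. 420.] 0.0
(640, -200, 400) [-0.61 -0.11  2.05  1.1   0.61  0.21] [ 640. -200.  400.] 0.0
(540, -200, 330) [-0.78 -0.21  2.29  1.27  0.7  -0.09] [ 540. -200.  330.] 0.0
(530, -100, 200) [-0.55 -0.06  2.5   1.96  0.53 -0.74] [ 530. -100.  200.] 0.0
(530, 0, 160) [-0.2   0.03  2.56  2.69  0.48 -1.25] [530.  -0. 160.] 0.0
(560, 148, 180) [ 0.3   0.08  2.42  3.73  0.41 -1.93] [560. 148. 180.] 0.0
(578, 148, 94) [ 0.29  0.36  2.39  3.51  0.63 -1.69] [578. 148.  94.] 0.0

(700, 0, 420) [-0.12 -0.12  2.01  0.51  0.28  1.04] [700.  -0. 420.] 0.0
(640, -150, 400) [-0.51 -0.16  2.09  1.06  0.53  0.3 ] [ 640. -150.  400.] 0.0
(540, -100, 300) [-0.53 -0.29  2.41  1.38  0.48 -0.07] [ 540. -100.  300.] 0.0
(530, 0, 200) [-0.2  -0.12  2.55  2.51  0.34 -1.05] [530.  -0. 200.] 0.0
(560, 148, 180) [ 0.3   0.08  2.42  3.73  0.41 -1.93] [560. 148. 180.] 0.0
(578, 148, 94) [ 0.29  0.36  2.39  3.51  0.63 -1.69] [578. 148.  94.] 0.0

(700, 0, 420) [-0.12 -0.12  2.01  0.51  0.28  1.04] [700.  -0. 420.] 0.0
(640, -200, 400) [-0.61 -0.11  2.05  1.1   0.61  0.21] [ 640. -200.  400.] 0.0
(540, -200, 330) [-0.78 -0.21  2.29  1.27  0.7  -0.09] [ 540. -200.  330.] 0.0
(530, -100, 250) [-0.55 -0.21  2.47  1.66  0.49 -0.4 ] [ 530. -100.  250.] 0.0
(540, 0, 230) [-0.2  -0.18  2.51  2.3   0.26 -0.83] [540.   0. 230.] 0.0
(560, 148, 220) [ 0.3  -0.03  2.41  3.94  0.32 -2.15] [560. 148. 220.] 0.0
(578, 148, 94) [ 0.29  0.36  2.39  3.51  0.63 -1.69] [578. 148.  94.] 0.0
```

```bash
python3 - <<'E'
from h import *
from arm import *
for p in((700,0,420),(640,-150,400),(540,-100,300),(505,30,205),(540,148,200)):print(p,to(*p))
o=telemetry.get_obs();q=o['joint_pos'];M=Rt(o)
q,out=path(q,[(700,0,420),(640,-150,400),(540,-100,300),(505,30,205),(540,148,200)],M)
for x in out:print(*x)
M2=M@R.from_euler('z',np.pi).as_matrix();q[5]+=np.pi
for x in path(q,[(540,148,200),(578,148,94),(578,148,250),(560,302,200),(578,302,94),(560,302,250),(600,0,320),(640,-77,320)],M2)[1]:print(*x)
E
```

```text
(700, 0, 420) [19.29 12.9   9.51]
(640, -150, 400) [14.76 27.88  5.05]
(540, -100, 300) [ 0.84 23.14  2.11]
(505, 30, 205) [-9.38 10.46  4.63]
(540, 148, 200) [-8.22 -1.27  8.21]
(700, 0, 420) [-0.12 -0.12  2.01  0.51  0.28  1.04] [700.  -0. 420.] 0.0
(640, -150, 400) [-0.51 -0.16  2.09  1.06  0.53  0.3 ] [ 640. -150.  400.] 0.0
(540, -100, 300) [-0.53 -0.29  2.41  1.38  0.48 -0.07] [ 540. -100.  300.] 0.0
(505, 30, 205) [-0.1  -0.2   2.59  2.72  0.28 -1.19] [505.  30. 205.] 0.0
(540, 148, 200) [ 0.32 -0.02  2.46  3.86  0.37 -2.06] [540. 148. 200.] 0.0
(540, 148, 200) [ 0.32 -0.02  2.46  3.86  0.37  1.09] [540. 148. 200.] 0.0
(578, 148, 94) [0.29 0.36 2.39 3.51 0.63 1.45] [578. 148.  94.] 0.0
(578, 148, 250) [ 0.29 -0.07  2.36  4.14  0.25  0.77] [578. 148. 250.] 0.0
(560, 302, 200) [0.66 0.21 2.24 4.34 0.55 0.84] [563. 294. 189.] 0.4
(578, 302, 94) [0.65 0.46 2.2  4.08 0.65 1.15] [578. 302.  94.] 0.0
(560, 302, 250) [0.61 0.14 2.25 4.34 0.51 0.79] [570. 278. 214.] 1.1
(600, 0, 320) [-0.15 -0.18  2.33  1.71  0.16  2.94] [604.   3. 299.] 0.5
(640, -77, 320) [-0.34 -0.07  2.24  1.61  0.32  2.94] [642. -77. 299.] 0.5
```

Request:
jog_arm(
  moves=[
    [[4, 2.5, 2], 0],
    [[8, 5, 4], 0],
    [[12, 8, 6], 0],
    [[16, 11, 8], 0],
    [[19.3, 12.9, 9.5], 0],
    [[18.5, 17, 8.5], 0],
    [[17, 21, 7.3], 0],
    [[16, 25, 6], 0],
    [[14.8, 27.9, 5], 0],
    [[11, 26.7, 4.3], 0],
    [[7, 25.2, 3.5], 0],
    [[3.5, 24, 2.7], 0],
    [[0.8, 23.1, 2.1], 0],
    [[0.8, 23.1, 2.1], 0],
    [[-2, 20, 2.8], 0],
    [[-5, 16.5, 3.5], 0],
    [[-7, 13.5, 4], 0],
    [[-9.4, 10.5, 4.6], 0],
    [[-9.4, 10.5, 4.6], 0],
    [[-9.4, 10.5, 4.6], 0],
  ],
  fingers=0.3,
)

```text
time: 48.25
tool_pos: [511.9, 26.3, 213.7]
tool_rot: [-0.02, 0.873, -0.004, 0.487]
wrist_force: [0.0, 0.1, 0.8]
width: 0.305
gripper_force: 0.0
```

```bash
python3 st.py; python3 -c "
from h import *
print(to(505,30,205),to(540,148,200),to(578,148,200))"
```

```text
48.25 [511.9  26.3 213.7] [[0.526, 0.013, 0.85], [-0.026, -0.999, 0.032], [0.85, -0.039, -0.526]] [-0.113 -0.207  2.585  2.66   0.279 -1.138] tilt 1.017
[-1.11 -0.34 -0.12] [-1.000e-02 -1.206e+01  3.490e+00] [  1.99 -12.01   6.72]
```

```bash
python3 - <<'E'
from h import *
s=np.load("w4.npy");c=cam("wrist",dict(tool_pos=s[:3],tool_rot=s[3:]))
W=lambda u,v,z:pln(c,(u*.8,v*.8),z)[:2].round(1)
print("A bar top far L/R",W(388.5,347,109),W(403,347,109),"near",W(388,404,109),W(403,404,109))
print("A back wall outer corners",W(433,367,53),W(438,440,53),"B bar far",W(240,352,109),W(258,352,109))
E
python3 fitbar.py
```

```text
A bar top far L/R [596.2 155.6] [596.2 140.9] near [540.6 153.8] [540.6 140.1]
A back wall outer corners [597.7 109.1] [522.7 106.9] B bar far [591.3 307.5] [591.2 288.8]
bar [557.8 146.7] yaw -87.3 res [-0.5 -0.1 -0.6  5.2 -0.3  0.4  0.6  1.5]
bar [555.4 300.2] yaw -88.5 res [-1.   0.   0.1  4.9 -0.5 -0.1  1.6  3. ]
```

Request:
jog_arm(
  moves=[
    [[0, -4, 1.2], 0],
    [[0, -8, 2.4], 0],
    [[0, -12, 3.5], 0],
    [[1, -12, 5.3], 0],
    [[2.2, -12, 7], 0],
    [[2.2, -12, 7], 0],
    [[-1, -11.8, 9], 0],
    [[-4, -11.7, 11], 0],
    [[-4, -11.7, 11], 0],
  ],
  fingers=0.6,
)

```text
time: 49.25
tool_pos: [578.4, 147.1, 117.8]
tool_rot: [-0.02, 0.877, -0.003, 0.48]
wrist_force: [-1.4, 0.2, -0.7]
width: 0.598
gripper_force: 0.0
```

```bash
python3 st.py; python3 -c "
from h import *
print(to(582,147.5,93))"
```

```text
49.25 [578.4 147.1 117.8] [[0.54, 0.015, 0.842], [-0.024, -0.999, 0.033], [0.842, -0.038, -0.539]] [ 0.286  0.286  2.395  3.537  0.563 -1.731] tilt 1.001
[-1.89  0.06  1.64]
```

Request:
jog_arm(
  moves=[
    [[-1, 0, 0.8], 0],
    [[-1.9, 0, 1.6], 0],
    [[-1.9, 0, 1.6], 0],
  ],
  fingers=0.6,
)

```text
time: 49.55
tool_pos: [586.4, 148.8, 102.7]
tool_rot: [-0.021, 0.873, -0.004, 0.487]
wrist_force: [-0.4, 0.4, 0.3]
width: 0.603
gripper_force: 0.0
```

Request:
jog_arm(
  moves=[
    [[0, 0, 0], 0],
    [[0, 0, 0], 0],
    [[0, 0, 0], 0],
    [[0, 0, 0], 0],
    [[0, 0, 0], 0],
  ],
  fingers=0,
  force=90,
)

```text
time: 50.05
tool_pos: [586.3, 149.4, 103.6]
tool_rot: [-0.021, 0.872, -0.003, 0.489]
wrist_force: [-3.9, 0.1, 7.0]
width: 0.136
gripper_force: 88.4
```

```bash
python3 st.py; cat > pour.py <<'E'
from h import *
from arm import *
# tub geometry in tool frame given current grasp: tub origin world (bx,by,3), axes yaw
def tubpts(bx,by,yaw,o):
    c,s=np.cos(yaw),np.sin(yaw);A=np.array([[c,-s,0],[s,c,0],[0,0,1]])
    T=dict(lipL=(-80,42,43),lipR=(-80,-42,43),ffL=(-30,42,0),ffR=(-30,-42,0),fbL=(40,42,0),fbR=(40,-42,0),btL=(40,42,50),btR=(40,-42,50),sL=(-70,42,50),sR=(-70,-42,50),barL=(0,42,106),barR=(0,-42,106))
    M=Rt(o);return {k:M.T@(A@np.array(v)+[bx,by,3]-o['tool_pos']) for k,v in T.items()}
E
python3 - <<'E'
from pour import *
o=telemetry.get_obs();M=Rt(o);q=o['joint_pos'];T=tubpts(558,147,-np.radians(89),o)
for psi in(1.4,1.7,1.85,2.0):
    N=M@R.from_euler('z',-psi).as_matrix();W={k:N@v for k,v in T.items()}
    lip=(W['lipL']+W['lipR'])/2;print(psi,{k:(v-lip).round().astype(int).tolist() for k,v in W.items()},"TCP-lip",(-lip).round())
E
```

```text
50.05 [586.3 149.4 103.6] [[0.523, 0.015, 0.852], [-0.027, -0.999, 0.034], [0.852, -0.04, -0.522]] [ 0.288  0.352  2.38   3.505  0.63  -1.69 ] tilt 1.022
1.4 {'lipL': [32, 23, -15], 'lipR': [-32, -23, 15], 'ffL': [75, -21, 11], 'ffR': [10, -66, 40], 'fbL': [110, -32, 70], 'fbR': [46, -78, 100], 'btL': [90, 9, 90], 'btR': [26, -36, 119], 'sL': [34, 27, -3], 'sR': [-30, -19, 26], 'barL': [47, 62, 78], 'barR': [-17, 16, 108]} TCP-lip [38. 50. 79.]
1.7 {'lipL': [29, 23, -20], 'lipR': [-29, -23, 20], 'ffL': [77, -6, 15], 'ffR': [19, -52, 55], 'fbL': [111, 4, 75], 'fbR': [54, -42, 115], 'btL': [85, 45, 84], 'btR': [27, -1, 124], 'sL': [30, 30, -11], 'sR': [-27, -16, 30], 'barL': [35, 86, 59], 'barR': [-23, 40, 100]} TCP-lip [27. 74. 63.]
1.85 {'lipL': [27, 22, -23], 'lipR': [-27, -22, 23], 'ffL': [77, 2, 15], 'ffR': [23, -42, 62], 'fbL': [110, 22, 74], 'fbR': [56, -23, 120], 'btL': [80, 62, 77], 'btR': [26, 17, 123], 'sL': [28, 31, -14], 'sR': [-26, -14, 32], 'barL': [27, 95, 48], 'barR': [-27, 51, 94]} TCP-lip [21. 83. 54.]
2.0 {'lipL': [25, 21, -26], 'lipR': [-25, -21, 26], 'ffL': [76, 10, 15], 'ffR': [25, -32, 67], 'fbL': [107, 40, 70], 'fbR': [56, -3, 122], 'btL': [74, 77, 69], 'btR': [23, 35, 120], 'sL': [25, 31, -18], 'sR': [-26, -12, 33], 'barL': [19, 102, 35], 'barR': [-31, 60, 87]} TCP-lip [14. 91. 42.]
```

Request:
jog_arm(
  moves=[
    [[0, 0, 0], 0],
    [[0, 0, 0], 0],
    [[0, 0, 0], 0],
    [[-0.6, 0.1, 0.1], 0],
    [[-1.1, 0.1, 0.2], 0],
    [[-1.1, 0.1, 0.2], 0],
    [[-1.1, 0.1, 0.2], 0],
  ],
  fingers=0.6,
)

```text
time: 50.75
tool_pos: [580.5, 148.5, 89.8]
tool_rot: [-0.021, 0.874, -0.003, 0.485]
wrist_force: [-0.4, -0.4, -1.0]
width: 0.603
gripper_force: 0.0
```

Request:
jog_arm(
  moves=[
    [[0, 0, 0], 0],
    [[0, 0, 0], 0],
    [[0, 0, 0], 0],
    [[0, 0, 0], 0],
    [[0, 0, 0], 0],
  ],
  fingers=0,
  force=90,
)

```text
time: 51.25
tool_pos: [581.5, 148.5, 91.4]
tool_rot: [-0.021, 0.873, -0.003, 0.487]
wrist_force: [-0.7, -2.3, 1.8]
width: 0.15
gripper_force: 87.4
```

```bash
python3 st.py; python3 fitbar.py
```

```text
51.25 [581.5 148.5  91.4] [[0.526, 0.014, 0.85], [-0.026, -0.999, 0.033], [0.85, -0.04, -0.525]] [ 0.289  0.382  2.385  3.492  0.66  -1.672] tilt 1.018
bar [558.8 146.9] yaw -87.6 res [-0.5  0.2 -0.4  5.5 -0.6  0.3 10.1 13.5]
bar [555. 300.] yaw -88.5 res [-1.  -0.1  0.   5.8 -0.3 -0.1  0.7  3.1]
```

```bash
cat > plan.py <<'E'
from pour import *
def plan(bx,by,yaw,lipT,way,psis,zs):
    o=telemetry.get_obs();M=Rt(o);q=o['joint_pos'];p0=o['tool_pos'];T=tubpts(bx,by,yaw,o)
    for w in way:
        q,out=path(q,[w],M,8);print("way",w,(M.T@(np.array(w)-p0)/10).round(1),out[0][1:],)
    for psi,dz in zip(psis,zs):
        N=M@R.from_euler('z',-psi).as_matrix();lip=N@(T['lipL']+T['lipR'])/2;P=np.array(lipT)+[0,0,dz]-lip
        q,out=path(q,[P],N,4);zmin=min((P+N@v)[2] for v in T.values())
        print("psi",psi,P.round(),(M.T@(P-p0)/10).round(1),out[0][1:],"foot",[(P+N@T[k]).round().astype(int).tolist() for k in('ffL','ffR')],"zmin",zmin.round())
E
python3 - <<'E'
from plan import *
plan(558.5,147,-np.radians(88.5),(629,-97,220),[(570,148,150),(560,80,230),(570,30,300),(600,0,340)],[0.3,.6,.9,1.2,1.5,1.7,1.85,2.0],[70,55,35,20,10,0,0,0])
E
```

```text
way (570, 148, 150) [ 4.4 -0.2 -4.1] (array([ 0.29,  0.19,  2.41,  3.6 ,  0.51, -1.79]), array([570., 148., 150.]), np.float64(0.0))
way (560, 80, 230) [10.8  6.3 -9.3] (array([ 0.09, -0.11,  2.46,  3.32,  0.23, -1.67]), array([560.,  80., 230.]), np.float64(0.0))
way (570, 30, 300) [ 17.4  11.  -12.3] (array([-0.08, -0.27,  2.4 ,  1.64,  0.1 , -0.08]), array([570.,  30., 300.]), np.float64(0.0))
way (600, 0, 340) [ 22.5  13.9 -12. ] (array([-0.16, -0.26,  2.3 ,  1.1 ,  0.19,  0.41]), array([600.,  -0., 340.]), np.float64(0.0))
psi 0.3 [ 664. -157.  353.] [27.5 29.6 -7.7] (array([-0.5 , -0.05,  2.1 ,  1.28,  0.47, -0.24]), array([ 664., -157.,  353.]), np.float64(0.0)) foot [[681, -148, 260], [598, -163, 262]] zmin 260.0
psi 0.6 [ 671. -133.  351.] [27.5 27.2 -6.9] (array([-0.44, -0.05,  2.1 ,  1.29,  0.42, -0.51]), array([ 671., -133.,  351.]), np.float64(0.0)) foot [[689, -145, 258], [609, -172, 265]] zmin 258.0
psi 0.9 [ 674. -105.  337.] [26.4 24.5 -5.9] (array([-0.38, -0.04,  2.13,  1.36,  0.36, -0.86]), array([ 674., -105.,  337.]), np.float64(0.0)) foot [[696, -138, 250], [621
[... 278 characters left out ...]
,  2.2 ,  1.65,  0.26, -1.7 ]), array([666., -51., 303.]), np.float64(0.0)) foot [[705, -112, 242], [643, -159, 276]] zmin 213.0
psi 1.7 [660. -36. 284.] [21.  17.8 -4. ] (array([-0.23, -0.02,  2.23,  1.88,  0.24, -2.11]), array([660., -36., 284.]), np.float64(0.0)) foot [[706, -102, 234], [649, -148, 275]] zmin 199.0
psi 1.85 [655. -26. 276.] [20.  16.8 -4. ] (array([-0.21, -0.01,  2.25,  2.  ,  0.23, -2.37]), array([655., -26., 276.]), np.float64(0.0)) foot [[706, -94, 234], [652, -139, 281]] zmin 196.0
psi 2.0 [649. -18. 266.] [18.8 16.  -4. ] (array([-0.19, -0.01,  2.27,  2.13,  0.23, -2.65]), array([649., -18., 266.]), np.float64(0.0)) foot [[705, -87, 234], [655, -129, 286]] zmin 194.0
```

Request:
jog_arm(
  moves=[
    [[2, 0, -2], 0],
    [[4.4, -0.2, -4.1], 0],
    [[6.5, 2, -5.8], 0],
    [[8.6, 4, -7.5], 0],
    [[10.8, 6.3, -9.3], 0],
    [[12.4, 7.5, -10], 0],
    [[14, 8.7, -10.8], 0],
    [[15.7, 9.8, -11.5], 0],
    [[17.4, 11, -12.3], 0],
    [[17.4, 11, -12.3], 0],
    [[19, 12, -12.2], 0],
    [[21, 13, -12.1], 0],
    [[22.5, 13.9, -12], 0],
    [[22.5, 13.9, -12], 0],
    [[22.5, 13.9, -12], 0],
    [[22.5, 13.9, -12], 0],
  ],
)

```text
time: 52.95
tool_pos: [599.7, -1.3, 339.2]
tool_rot: [-0.02, 0.874, -0.004, 0.486]
wrist_force: [0.5, 1.0, -2.8]
width: 0.148
gripper_force: 88.3
```

```bash
python3 st.py; cat > plan2.py <<'E'
from pour import *
# after lift: use stored tub points T in tool frame
def plan2(T,lipT,psis,zs):
    o=telemetry.get_obs();M=Rt(o);q=o['joint_pos'];p0=o['tool_pos']
    for psi,dz in zip(psis,zs):
        N=M@R.from_euler('z',-psi).as_matrix();lip=N@(T['lipL']+T['lipR'])/2;P=np.array(lipT)+[0,0,dz]-lip
        q,out=path(q,[P],N,4);print("psi",psi,(M.T@(P-p0)/10).round(1),out[0][1],out[0][3])
    return
E
python3 - <<'E'
from plan2 import *
M=np.array([[0.526, 0.014, 0.85], [-0.026, -0.999, 0.033], [0.85, -0.04, -0.525]])
q=R.from_matrix(M).as_quat();o=dict(tool_pos=np.array([581.5,148.5,91.4]),tool_rot=[q[3],*q[:3]])
T=tubpts(558.5,147,-np.radians(88.5),o);np.save("T.npy",T,allow_pickle=True)
plan2(T,(629,-97,220),[0.3,.6,.9,1.2,1.5,1.7,1.85,2.0],[70,55,35,20,10,0,0,0])
cv2.imwrite("pics/w5.png",optics.snapshot("scene")[:,:,::-1])
E
```

```text
52.95 [599.7  -1.3 339.2] [[0.528, 0.013, 0.849], [-0.026, -0.999, 0.031], [0.849, -0.039, -0.528]] [-0.166 -0.26   2.306  1.096  0.194  0.42 ] tilt 1.015
psi 0.3 [ 5.  15.6  4.3] [-0.5  -0.05  2.09  1.27  0.47 -0.23] 0.0
psi 0.6 [ 5.1 13.2  5.1] [-0.44 -0.05  2.1   1.28  0.42 -0.5 ] 0.0
psi 0.9 [ 4.  10.5  6.1] [-0.38 -0.04  2.13  1.35  0.36 -0.85] 0.0
psi 1.2 [2.5 7.8 6.9] [-0.32 -0.04  2.16  1.46  0.3  -1.23] 0.0
psi 1.5 [0.6 5.2 7.4] [-0.26 -0.03  2.19  1.64  0.25 -1.69] 0.0
psi 1.7 [-1.4  3.7  8. ] [-0.23 -0.01  2.23  1.86  0.23 -2.1 ] 0.0
psi 1.85 [-2.4  2.8  8. ] [-0.21 -0.01  2.25  1.99  0.22 -2.36] 0.0
psi 2.0 [-3.6  2.   8. ] [-0.19 -0.01  2.27  2.12  0.22 -2.64] 0.0
```

Request:
jog_arm(
  moves=[
    [[1.5, 4, 1], -0.1],
    [[3, 8, 2.2], -0.2],
    [[4.2, 12, 3.4], -0.25],
    [[5, 15.6, 4.3], -0.3],
    [[5, 14.8, 4.6], -0.42],
    [[5, 14, 4.9], -0.54],
    [[4.8, 12.5, 5.3], -0.67],
    [[4.4, 11.3, 5.8], -0.8],
    [[4, 10.2, 6.2], -0.93],
    [[3.4, 9.1, 6.5], -1.06],
    [[2.6, 7.9, 6.9], -1.19],
    [[1.8, 6.9, 7.1], -1.31],
    [[1, 5.7, 7.3], -1.44],
    [[-0.2, 4.7, 7.6], -1.57],
    [[-1.4, 3.7, 8], -1.7],
    [[-2.3, 2.9, 8], -1.83],
    [[-3.3, 2.2, 8], -1.96],
    [[-3.6, 2, 8], -2],
    [[-3.6, 2, 8], -2],
    [[-3.6, 2, 8], -2],
  ],
)

```text
time: 55.0
tool_pos: [648.2, -16.3, 264.4]
tool_rot: [0.396, 0.476, 0.733, 0.28]
wrist_force: [-0.1, -0.2, -2.4]
width: 0.149
gripper_force: 88.9
```

Request:
jog_arm(
  moves=[
    [[0, 0, 0], 0],
    [[0, 0, 0], 0],
    [[0, 0, 0], 0],
    [[0, 0, 0], 0],
    [[0, 0, 0], 0],
  ],
)

```text
time: 55.5
tool_pos: [649.1, -16.7, 266.0]
tool_rot: [0.398, 0.475, 0.733, 0.28]
wrist_force: [-0.8, 0.2, -1.8]
width: 0.15
gripper_force: 88.9
```

```bash
python3 st.py; python3 - <<'E'
from h import *
a=optics.snapshot("scene")[120:280,200:400,::-1];b=optics.snapshot("side")[100:260,210:410,::-1]
cv2.imwrite("pics/p1.png",cv2.resize(np.hstack([a,b]),None,fx=2,fy=2,interpolation=cv2.INTER_CUBIC))
E
```

```text
55.5 [649.1 -16.7 266. ] [[-0.232, 0.474, 0.85], [0.92, 0.391, 0.033], [-0.317, 0.789, -0.526]] [-0.186 -0.01   2.271  2.139  0.227 -2.653] tilt 1.016
```

View pics/p1.png

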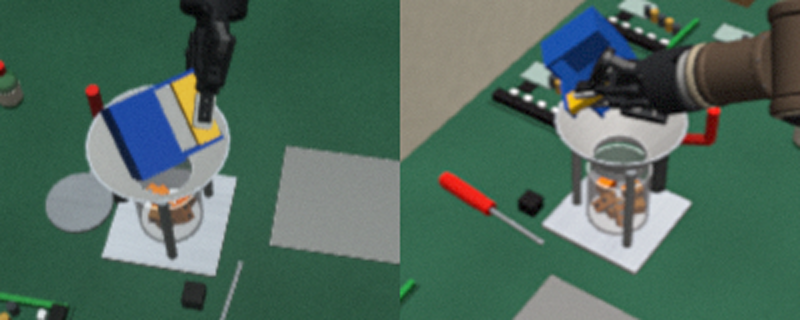

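```bash
python3 - <<'E'
from h import *
F=[]
for i in range(8):
    im=optics.snapshot("side" if i%2 else "wrist");F.append(telemetry.get_obs()['wrist_force'])
    m=cv2.inRange(cv2.cvtColor(im,cv2.COLOR_RGB2HSV),(6,130,110),(18,255,255))
    if i<2:
        k,l,s,ce=cv2.connectedComponentsWithStats(m);print([(ce[j].round().tolist(),int(s[j,4])) for j in range(1,k) if s[j,4]>8])
print(np.mean(F,0).round(2))
E
```

```text
[([89.0, 174.0], 253), ([109.0, 200.0], 428), ([45.0, 207.0], 412)]
[([313.0, 191.0], 27), ([260.0, 310.0], 167)]
[-0.13 -0.1  -1.99]
```

```bash
python3 - <<'E'
from pour import *
c=cam("wrist",telemetry.get_obs())
for p in((555,280,20),(540,275,20),(580,275,20)):print(prj(c,p).round())
print(to(650,-30,345),to(600,0,340))
o=telemetry.get_obs();M=Rt(o);q=o['joint_pos']
q,out=path(q,[(650,-30,345)],M,6);print(out)
for k in range(1,11): q=step(q,np.array([650-5*k,-30+3*k,345-.5*k]),M@R.from_euler('z',.2*k).as_matrix());print(q.round(2))
E
```

```text
[ -24. -781.]
[-100. -895.]
[  64. -590.]
[-3.77  5.77 -4.13] [ 0.31  4.18 -8.01]
[((650, -30, 345), array([-0.22, -0.14,  2.2 ,  1.21,  0.24, -1.73]), array([650., -30., 345.]), np.float64(0.0))]
[-0.22 -0.15  2.21  1.21  0.23 -1.52]
[-0.21 -0.16  2.22  1.2   0.23 -1.31]
[-0.21 -0.17  2.23  1.19  0.22 -1.1 ]
[-0.2  -0.19  2.24  1.18  0.22 -0.88]
[-0.19 -0.2   2.25  1.17  0.22 -0.67]
[-0.19 -0.21  2.26  1.16  0.21 -0.45]
[-0.18 -0.22  2.27  1.14  0.21 -0.24]
[-0.18 -0.23  2.28  1.13  0.2  -0.02]
[-0.17 -0.25  2.29  1.11  0.2   0.2 ]
[-0.16 -0.26  2.3   1.09  0.2   0.43]
```

```bash
python3 - <<'E'
from pour import *
c=cam("wrist",telemetry.get_obs());T=np.load("T.npy",allow_pickle=True).item();o=telemetry.get_obs()
print("jar",prj(c,(625,-77,30)).round(),prj(c,(625,-77,60)).round(),"funnel cone",prj(c,(625,-77,140)).round())
M=Rt(o)
for k,v in T.items():print(k,prj(c,M@v+o['tool_pos']).round())
for p in((89,174),(109,200),(45,207)):print([pln(c,p,z)[:2].round() for z in(20,130,180)])
im=optics.snapshot("wrist");cv2.imwrite("pics/p2.png",cv2.resize(im[60:360,0:400,::-1],(800,600),interpolation=cv2.INTER_CUBIC))
E
```

```text
jar [ 67. 173.] [ 83. 189.] funnel cone [135. 240.]
lipL [218. 269.]
lipR [183. 414.]
ffL [294. 292.]
ffR [287. 418.]
fbL [379. 289.]
fbR [396. 416.]
btL [386. 260.]
btR [411. 409.]
sL [229. 264.]
sR [196. 412.]
barL [326. 212.]
barR [330. 395.]
[array([646., -82.]), array([594., -31.]), array([571.,  -9.])]
[array([ 668., -110.]), array([608., -49.]), array([581., -22.])]
[array([ 618., -115.]), array([577., -52.]), array([558., -24.])]
```

View pics/p2.png

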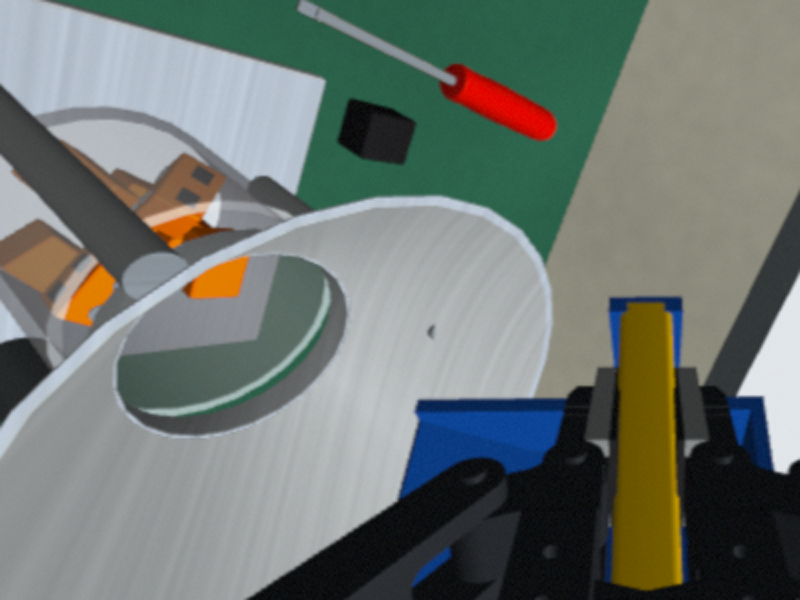

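The funnel is clear, the blocks are in the jar, and the tub looks and weighs empty. Now I roll back and return tub A.

Request:
jog_arm(
  moves=[
    [[-1.3, 2, -1.4], 0],
    [[-2.6, 4, -2.8], 0],
    [[-3.8, 5.8, -4.1], 0],
    [[-3.4, 5.6, -4.5], 0.14],
    [[-3.1, 5.5, -4.8], 0.28],
    [[-2.8, 5.4, -5.1], 0.42],
    [[-2.5, 5.3, -5.4], 0.56],
    [[-2.2, 5.2, -5.7], 0.7],
    [[-1.9, 5, -6], 0.84],
    [[-1.6, 4.9, -6.3], 0.98],
    [[-1.2, 4.8, -6.6], 1.12],
    [[-0.9, 4.6, -6.9], 1.26],
    [[-0.6, 4.5, -7.2], 1.4],
    [[-0.3, 4.4, -7.5], 1.54],
    [[0, 4.3, -7.7], 1.68],
    [[0.2, 4.2, -7.9], 1.82],
    [[0.3, 4.2, -8], 1.96],
    [[0.3, 4.2, -8], 2],
    [[0.3, 4.2, -8], 2],
    [[0.3, 4.2, -8], 2],
  ],
)

```text
time: 58.05
tool_pos: [600.1, 0.3, 340.0]
tool_rot: [-0.021, 0.874, -0.003, 0.486]
wrist_force: [0.7, 0.0, -2.0]
width: 0.15
gripper_force: 89.0
```

```bash
python3 st.py; python3 - <<'E'
from pour import *
o=telemetry.get_obs();M=Rt(o);q=o['joint_pos']
W=[(570,30,300),(560,80,230),(570,148,150),(580,149,100),(581,149,92)]
for w in W:print(w,to(*w))
for x in path(q,W,M)[1]:print(*x)
E
```

```text
58.05 [6.001e+02 3.000e-01 3.400e+02] [[0.528, 0.016, 0.849], [-0.025, -0.999, 0.034], [0.849, -0.039, -0.527]] [-0.164 -0.26   2.305  1.094  0.195  0.422] tilt 1.015
(570, 30, 300) [-5.06 -2.85 -0.34]
(560, 80, 230) [-11.66  -7.59   2.67]
(570, 148, 150) [-18.09 -14.05   7.97]
(580, 149, 100) [-21.81 -13.94  11.46]
(581, 149, 92) [-22.44 -13.9   11.96]
(570, 30, 300) [-0.08 -0.27  2.4   1.6   0.1  -0.05] [570.  30. 300.] 0.0
(560, 80, 230) [ 0.09 -0.11  2.46  3.31  0.23 -1.67] [560.  80. 230.] 0.0
(570, 148, 150) [ 0.29  0.19  2.41  3.6   0.5  -1.79] [570. 148. 150.] 0.0
(580, 149, 100) [ 0.29  0.35  2.39  3.5   0.63 -1.69] [580. 149. 100.] 0.0
(581, 149, 92) [ 0.29  0.38  2.38  3.49  0.65 -1.67] [581. 149.  92.] 0.0
```

Request:
jog_arm(
  moves=[
    [[-2.5, -1.4, -0.2], 0],
    [[-5, -2.8, -0.3], 0],
    [[-7.5, -4.5, 0.8], 0],
    [[-9.8, -6, 1.8], 0],
    [[-11.7, -7.6, 2.7], 0],
    [[-13.5, -9.5, 4.2], 0],
    [[-15.5, -11.5, 5.8], 0],
    [[-18, -14, 8], 0],
    [[-18, -14, 8], 0],
    [[-19.5, -14, 9.3], 0],
    [[-20.8, -13.9, 10.5], 0],
    [[-21.6, -13.9, 11.2], 0],
    [[-22.1, -13.9, 11.7], 0],
    [[-22.3, -13.9, 11.9], 0],
    [[-22.3, -13.9, 11.9], 0],
    [[-22.3, -13.9, 11.9], 0],
  ],
)

```text
time: 59.65
tool_pos: [581.7, 149.3, 92.3]
tool_rot: [-0.021, 0.874, -0.003, 0.485]
wrist_force: [-0.2, 0.5, -2.8]
width: 0.151
gripper_force: 89.9
```

```bash
python3 st.py; python3 fitbar.py; python3 -c "
from h import *
print(telemetry.get_obs()['wrist_force'])"
```

```text
59.65 [581.7 149.3  92.3] [[0.53, 0.015, 0.848], [-0.025, -0.999, 0.034], [0.848, -0.039, -0.529]] [ 0.29   0.377  2.383  3.496  0.648 -1.677] tilt 1.013
bar [559.6 146.3] yaw -88.8 res [-1.   0.4 -0.4  5.7 -0.6  0.8  8.9 13.4]
bar [555.4 300.2] yaw -88.5 res [-1.   0.   0.1  5.9 -0.5 -0.1  1.6  3. ]
[ 0.29011595  0.63598971 -0.98224829]
```

Request:
jog_arm(
  moves=[
    [[-0.1, 0, 0.1], 0],
    [[-0.2, 0, 0.1], 0],
    [[-0.2, 0, 0.1], 0],
  ],
)

```text
time: 60.05
tool_pos: [581.5, 148.5, 91.9]
tool_rot: [-0.021, 0.874, -0.004, 0.486]
wrist_force: [0.1, 0.7, -2.4]
width: 0.149
gripper_force: 89.9
```

Request:
jog_arm(
  moves=[
    [[0, 0, 0], 0],
    [[0, 0, 0], 0],
    [[0, 0, 0], 0],
    [[0, 0, 0], 0],
    [[2, 0, -1.3], 0],
    [[5, 0, -3.2], 0],
    [[8.5, 0, -5.3], 0],
    [[8.5, 0, -5.3], 0],
    [[8.5, 0, -5.3], 0],
  ],
  fingers=0.6,
)

```text
time: 60.95
tool_pos: [582.2, 145.1, 194.0]
tool_rot: [-0.022, 0.873, -0.004, 0.488]
wrist_force: [-1.0, -0.2, -1.2]
width: 0.6
gripper_force: 0.0
```

```bash
python3 st.py; python3 fitbar.py; python3 - <<'E'
from pour import *
o=telemetry.get_obs();M=Rt(o);q=o['joint_pos']
for W in([(540,220,190),(560,300,170),(578,301,130),(578,301,92),(560,300,150),(480,250,220),(500,100,240),(545,40,280),(600,0,340)],[(540,220,190),(578,301,160),(578,301,92),(540,300,120),(480,300,200),(480,150,230),(545,40,280),(600,0,340)]):
    print(); 
    for w,x in zip(W,path(q,W,M)[1]):print(*x,to(*w))
E
```

```text
60.95 [582.2 145.1 194. ] [[0.524, 0.014, 0.852], [-0.028, -0.999, 0.034], [0.851, -0.041, -0.523]] [ 0.278  0.078  2.391  3.699  0.39  -1.919] tilt 1.02
bar [557.2 149.4] yaw -87.5 res [-0.5 -0.2 -0.5  5.1 -0.7  0.2  1.2  2.5]
bar [555.4 300.2] yaw -88.5 res [-1.   0.   0.1  4.9 -0.5 -0.1  1.6  3. ]

(540, 220, 190) [ 0.53  0.09  2.38  4.13  0.5  -2.18] [540. 220. 190.] 0.0 [-2.36 -7.59 -3.16]
(560, 300, 170) [ 0.67  0.26  2.24  4.29  0.58 -2.23] [560. 300. 170.] 0.0 [ -3.21 -15.47  -0.14]
(578, 301, 130) [ 0.65  0.37  2.21  4.15  0.61 -2.08] [578. 301. 130.] 0.0 [ -5.65 -15.39   3.5 ]
(578, 301, 92) [ 0.65  0.46  2.2   4.05  0.66 -1.96] [578. 301.  92.] 0.0 [ -8.87 -15.24   5.51]
(560, 300, 150) [ 0.67  0.3   2.24  4.22  0.61 -2.15] [560. 300. 150.] 0.0 [ -4.9  -15.39   0.91]
(480, 250, 220) [ 0.66  0.    2.44  4.34  0.56 -2.3 ] [488. 240. 203.] 0.4 [ -3.07 -10.79  -9.74]
(500, 100, 240) [ 0.19 -0.28  2.55  3.87  0.19 -2.16] [500. 100. 240.] 0.0 [ 0.08  4.15 -9.6 ]
(545, 40, 280) [-0.05 -0.29  2.46  2.06  0.09 -0.49] [545.  40. 280.] 0.0 [ 6.01 10.05 -8.09]
(600, 0, 340) [-0.16 -0.26  2.3   1.07  0.2   0.44] [600.   0. 340.] 0.0 [14.11 13.89 -6.73]

(540, 220, 190) [ 0.53  0.09  2.38  4.13  0.5  -2.18] [540. 220. 190.] 0.0 [-2.36 -7.59 -3.16]
(578, 301, 160) [ 0.65  0.3   2.21  4.24  0.58 -2.19] [578. 301. 160.] 0.0 [ -3.1  -15.51   1.92]
(578, 301, 92) [ 0.65  0.46  2.2   4.05  0.66 -1.96] [578. 301.  92.] 0.0 [ -8.87 -15.24   5.51]
(540, 300, 120) [ 0.71  0.36  2.27  4.16  0.66 -2.04] [540. 300. 120.] 0.0 [ -8.5 -15.3   0.8]
(480, 300, 200) [ 0.76  0.14  2.37  4.34  0.64 -2.22] [491. 284. 178.] 0.7 [ -4.9  -15.71  -8.51]
(480, 150, 230) [ 0.41 -0.23  2.55  4.25  0.35 -2.41] [480. 150. 230.] 0.0 [ -1.96  -0.84 -10.6 ]
(545, 40, 280) [-0.05 -0.29  2.46  2.06  0.09 -0.49] [545.  40. 280.] 0.0 [ 6.01 10.05 -8.09]
(600, 0, 340) [-0.16 -0.26  2.3   1.07  0.2   0.44] [600.   0. 340.] 0.0 [14.11 13.89 -6.73]
```

```bash
python3 - <<'E'
from pour import *
o=telemetry.get_obs();M=Rt(o);q=o['joint_pos']
W=[(560,250,180),(579,301.5,130),(579,301.5,91.5),(565,295,130),(490,285,150),(480,230,170),(480,170,200),(490,110,230),(530,60,270),(600,0,340)]
for w,x in zip(W,path(q,W,M)[1]):print(*x,to(*w))
E
```

```text
(560, 250, 180) [ 0.57  0.18  2.31  4.17  0.53 -2.18] [560. 250. 180.] 0.0 [ -2.23 -10.52  -0.84]
(579, 301.5, 130) [ 0.65  0.37  2.21  4.15  0.61 -2.08] [579. 301. 130.] 0.0 [ -5.6  -15.43   3.59]
(579, 301.5, 91.5) [ 0.65  0.47  2.2   4.05  0.66 -1.96] [579. 302.  92.] 0.0 [ -8.86 -15.28   5.62]
(565, 295, 130) [ 0.66  0.35  2.24  4.14  0.62 -2.07] [565. 295. 130.] 0.0 [ -6.32 -14.81   2.38]
(490, 285, 150) [ 0.77  0.22  2.37  4.28  0.67 -2.12] [490. 285. 150.] 0.0 [ -8.57 -13.99  -5.07]
(480, 230, 170) [ 0.66  0.08  2.47  4.2   0.6  -2.14] [480. 230. 170.] 0.0 [-7.26 -8.59 -7.16]
(480, 170, 200) [ 0.48 -0.1   2.54  4.12  0.45 -2.21] [480. 170. 200.] 0.0 [-4.56 -2.72 -8.95]
(490, 110, 230) [ 0.24 -0.26  2.57  3.93  0.24 -2.19] [490. 110. 230.] 0.0 [-1.33  3.17 -9.88]
(530, 60, 270) [ 0.02 -0.3   2.49  2.9   0.07 -1.29] [530.  60. 270.] 0.0 [ 4.31  8.07 -8.77]
(600, 0, 340) [-0.16 -0.26  2.3   1.07  0.2   0.44] [600.  -0. 340.] 0.0 [14.11 13.89 -6.73]
```

Request:
jog_arm(
  moves=[
    [[-0.5, -3.5, -0.3], 0],
    [[-1.5, -7, -0.6], 0],
    [[-2.2, -10.5, -0.8], 0],
    [[-3.4, -13, 0.8], 0],
    [[-4.5, -15, 2.5], 0],
    [[-5.6, -15.4, 3.6], 0],
    [[-5.6, -15.4, 3.6], 0],
    [[-5.6, -15.4, 3.6], 0],
  ],
  fingers=0.6,
)

```text
time: 61.85
tool_pos: [578.9, 300.3, 128.5]
tool_rot: [-0.02, 0.875, -0.003, 0.484]
wrist_force: [0.5, 0.3, 0.1]
width: 0.602
gripper_force: 0.0
```

```bash
python3 st.py; python3 -c "
from h import *
print(to(579,301.3,91.5))"
```

```text
61.85 [578.9 300.3 128.5] [[0.531, 0.014, 0.848], [-0.024, -0.999, 0.032], [0.847, -0.037, -0.53]] [ 0.65   0.373  2.212  4.147  0.616 -2.08 ] tilt 1.012
[-3.13  0.03  1.97]
```

Request:
jog_arm(
  moves=[
    [[-1.5, 0, 1], 0],
    [[-3.1, 0, 2], 0],
    [[-3.1, 0, 2], 0],
    [[-3.1, 0, 2], 0],
  ],
  fingers=0.6,
)

```text
time: 62.25
tool_pos: [580.6, 301.9, 94.5]
tool_rot: [-0.02, 0.874, -0.004, 0.486]
wrist_force: [0.5, -0.1, 0.4]
width: 0.602
gripper_force: 0.0
```

Request:
jog_arm(
  moves=[
    [[0, 0, 0], 0],
    [[0, 0, 0], 0],
    [[0, 0, 0], 0],
    [[0, 0, 0], 0],
    [[0, 0, 0], 0],
  ],
  fingers=0,
  force=90,
)

```text
time: 62.75
tool_pos: [581.5, 302.9, 96.1]
tool_rot: [-0.021, 0.873, -0.003, 0.488]
wrist_force: [-3.2, -1.2, 5.8]
width: 0.149
gripper_force: 87.8
```

```bash
python3 st.py; python3 - <<'E'
from pour import *
o=telemetry.get_obs();T=tubpts(555.5,300.8,-np.radians(88.5),o);np.save("T.npy",T,allow_pickle=True);print(o['width'])
for w in[(565,295,130),(490,285,150),(480,230,170),(480,170,200),(490,110,230),(530,60,270),(600,0,340)]:print(w,to(*w))
E
```

```text
62.75 [581.5 302.9  96.1] [[0.524, 0.014, 0.851], [-0.026, -0.999, 0.033], [0.851, -0.04, -0.523]] [ 0.652  0.461  2.201  4.058  0.666 -1.968] tilt 1.02
0.1491623552894161
(565, 295, 130) [ 2.04  0.63 -3.21]
(490, 285, 150) [ -0.16   1.44 -10.68]
(480, 230, 170) [  1.16   6.84 -12.76]
(480, 170, 200) [  3.88  12.72 -14.53]
(490, 110, 230) [  7.11  18.61 -15.44]
(530, 60, 270) [ 12.75  23.5  -14.3 ]
(600, 0, 340) [ 22.53  29.32 -12.2 ]
```

Request:
jog_arm(
  moves=[
    [[1.2, 0, -0.8], 0],
    [[2, 0.3, -2], 0],
    [[2, 0.6, -3.2], 0],
    [[1.3, 0.9, -5.5], 0],
    [[0.6, 1.2, -8], 0],
    [[-0.1, 1.4, -10.7], 0],
    [[0.5, 4, -11.7], 0],
    [[1.2, 6.8, -12.8], 0],
    [[2.5, 9.8, -13.7], 0],
    [[3.9, 12.7, -14.5], 0],
    [[5.5, 15.7, -15], 0],
    [[7.1, 18.6, -15.4], 0],
    [[9, 20.2, -15], 0],
    [[11, 22, -14.6], 0],
    [[12.8, 23.5, -14.3], 0],
    [[12.8, 23.5, -14.3], 0],
    [[16, 25.5, -13.6], 0],
    [[19.5, 27.5, -12.9], 0],
    [[22.5, 29.3, -12.2], 0],
    [[22.5, 29.3, -12.2], 0],
  ],
)

```text
time: 64.75
tool_pos: [550.5, 56.6, 289.5]
tool_rot: [-0.032, 0.869, 0.002, 0.494]
wrist_force: [0.2, 0.8, -3.2]
width: 0.148
gripper_force: 88.0
```

Request:
jog_arm(
  moves=[
    [[0, 0, 0], 0],
    [[0, 0, 0], 0],
    [[0, 0, 0], 0],
  ],
)

```text
time: 65.05
tool_pos: [551.0, 57.0, 290.3]
tool_rot: [-0.032, 0.869, 0.001, 0.495]
wrist_force: [-0.4, -0.4, -3.1]
width: 0.146
gripper_force: 87.9
```

```bash
python3 st.py; python3 - <<'E'
from plan2 import *
T=np.load("T.npy",allow_pickle=True).item()
print(telemetry.get_obs()['wrist_force'],telemetry.get_obs()['width'])
plan2(T,(629,-97,220),[0.3,.6,.9,1.2,1.5,1.7,1.85,2.0],[70,55,35,20,10,0,0,0])
E
python3 fitbar.py
```

```text
65.05 [551.   57.  290.3] [[0.511, 0.034, 0.859], [-0.029, -0.998, 0.057], [0.859, -0.054, -0.509]] [-0.017 -0.292  2.455  2.24   0.091 -0.65 ] tilt 1.036
[-0.36665261 -0.42245541 -3.06791999] 0.14624517172329465
psi 0.3 [12.3 21.2  5.4] [-0.51 -0.04  2.09  1.33  0.51 -0.28] 0.0
psi 0.6 [12.3 18.7  6.1] [-0.45 -0.05  2.1   1.34  0.46 -0.56] 0.0
psi 0.9 [11.1 15.9  7.1] [-0.39 -0.04  2.13  1.42  0.4  -0.92] 0.0
psi 1.2 [ 9.4 13.1  7.9] [-0.33 -0.04  2.17  1.54  0.34 -1.31] 0.0
psi 1.5 [ 7.3 10.6  8.4] [-0.27 -0.03  2.21  1.72  0.29 -1.77] 0.0
psi 1.7 [5.2 9.1 8.9] [-0.24 -0.02  2.24  1.93  0.28 -2.16] 0.0
psi 1.85 [4.1 8.2 8.9] [-0.22 -0.02  2.26  2.04  0.27 -2.41] 0.0
psi 2.0 [2.9 7.4 8.9] [-0.2  -0.01  2.28  2.15  0.28 -2.67] 0.0
bar [557.2 149.4] yaw -87.5 res [-0.5 -0.2 -0.5  4.1 -0.7  0.2  1.2  2.4]
bar [557.2 148.5] yaw -81.4 res [-0.5 -0.1 -0.9  3.9 -1.   1.   1.8  1.1]
```

Request:
jog_arm(
  moves=[
    [[2, 0.5, -0.5], 0],
    [[4, 1.5, -0.5], 0],
    [[6, 4, 0.5], 0],
    [[7, 5.6, 1.3], 0],
    [[8.5, 10, 2.5], -0.05],
    [[10, 14, 3.7], -0.15],
    [[11.2, 18, 4.7], -0.25],
    [[12.3, 21.2, 5.4], -0.3],
    [[12.3, 21.2, 5.4], -0.3],
    [[12.3, 21.2, 5.4], -0.3],
  ],
)

```text
time: 66.15
tool_pos: [668.5, -155.3, 358.2]
tool_rot: [0.042, 0.858, 0.131, 0.495]
wrist_force: [0.7, 0.9, -2.6]
width: 0.148
gripper_force: 88.1
```

```bash
python3 st.py; python3 - <<'E'
from plan2 import *
T=np.load("T.npy",allow_pickle=True).item();o=telemetry.get_obs()
# current roll: undo by redefining psi offset
M=Rt(o);p0=o['tool_pos'];q=o['joint_pos'];print("z up of tub",0)
for psi,dz in zip([.6,.9,1.2,1.5,1.7,1.85,2.0],[55,35,20,10,0,0,0]):
    N=M@R.from_euler('z',-(psi-.3)).as_matrix();P=np.array([629,-97,220+dz])-N@(T['lipL']+T['lipR'])/2
    q,out=path(q,[P],N,4);print(round(psi-.3,2),(M.T@(P-p0)/10).round(1),out[0][1],out[0][3])
E
```

```text
66.15 [ 668.5 -155.3  358.2] [[0.476, 0.184, 0.86], [0.266, -0.962, 0.058], [0.838, 0.201, -0.507]] [-0.515 -0.04   2.094  1.332  0.51  -0.286] tilt 1.038
z up of tub 0
0.3 [ 0.6 -2.5  0.7] [-0.46 -0.05  2.1   1.34  0.46 -0.57] 0.0
0.6 [ 0.2 -5.5  1.7] [-0.39 -0.04  2.13  1.42  0.4  -0.92] 0.0
0.9 [-0.6 -8.6  2.5] [-0.33 -0.04  2.17  1.54  0.34 -1.32] 0.0
1.2 [ -1.8 -11.7   3. ] [-0.27 -0.03  2.21  1.72  0.3  -1.77] 0.0
1.4 [ -3.4 -13.7   3.5] [-0.24 -0.02  2.24  1.93  0.28 -2.17] 0.0
1.55 [ -4.2 -14.9   3.5] [-0.22 -0.02  2.26  2.04  0.28 -2.42] 0.0
1.7 [ -5.1 -16.    3.5] [-0.2  -0.01  2.29  2.15  0.28 -2.68] 0.0
```

Request:
jog_arm(
  moves=[
    [[0.4, -1.2, 0.4], -0.15],
    [[0.6, -2.5, 0.7], -0.3],
    [[0.5, -3.8, 1.1], -0.43],
    [[0.3, -5, 1.5], -0.56],
    [[0, -6.5, 1.9], -0.69],
    [[-0.4, -7.7, 2.3], -0.82],
    [[-0.8, -9, 2.6], -0.95],
    [[-1.3, -10.4, 2.8], -1.08],
    [[-1.8, -11.7, 3], -1.2],
    [[-2.8, -12.9, 3.3], -1.32],
    [[-3.6, -13.9, 3.5], -1.43],
    [[-4.2, -14.9, 3.5], -1.55],
    [[-4.8, -15.6, 3.5], -1.65],
    [[-5.1, -16, 3.5], -1.7],
    [[-5.1, -16, 3.5], -1.7],
    [[-5.1, -16, 3.5], -1.7],
    [[-5.1, -16, 3.5], -1.7],
    [[-5.1, -16, 3.5], -1.7],
  ],
)

```text
time: 67.95
tool_pos: [645.3, -12.9, 266.7]
tool_rot: [0.4, 0.467, 0.731, 0.295]
wrist_force: [-0.1, -0.2, -1.7]
width: 0.146
gripper_force: 88.4
```

Request:
jog_arm(
  moves=[
    [[0, 0, 0], 0],
    [[0, 0, 0], 0],
    [[0, 0, 0], 0],
  ],
)

```text
time: 68.25
tool_pos: [645.1, -13.1, 266.2]
tool_rot: [0.4, 0.468, 0.731, 0.295]
wrist_force: [-0.7, -0.2, -2.4]
width: 0.15
gripper_force: 88.4
```

```bash
python3 st.py; cat > chk.py <<'E'
from h import *
F=[]
for i in range(8):
    n=("side","wrist","scene")[i%3];im=optics.snapshot(n);F.append(telemetry.get_obs()['wrist_force'])
    if i<3:
        m=cv2.inRange(cv2.cvtColor(im,cv2.COLOR_RGB2HSV),(6,130,90),(19,255,255))
        k,l,s,ce=cv2.connectedComponentsWithStats(m);print(n,[(ce[j].round().tolist(),int(s[j,4])) for j in range(1,k) if s[j,4]>8])
print(np.mean(F,0).round(2))
c=cam("wrist",telemetry.get_obs())
print("jar",prj(c,(625,-77,30)).round(),"neck",prj(c,(625,-77,120)).round())
for n in("scene","side"):print(n,"jar",prj(cam(n),(625,-77,30)).round(),"rim",prj(cam(n),(625,-77,195)).round())
E
python3 chk.py
```

```text
68.25 [645.1 -13.1 266.2] [[-0.243, 0.448, 0.86], [0.919, 0.389, 0.057], [-0.309, 0.805, -0.507]] [-0.2   -0.013  2.289  2.166  0.278 -2.689] tilt 1.039
side [([567.0, 1.0], 9), ([503.0, 38.0], 12), ([313.0, 190.0], 29), ([328.0, 190.0], 11), ([156.0, 372.0], 11)]
wrist [([96.0, 158.0], 157), ([90.0, 181.0], 281), ([109.0, 209.0], 281), ([44.0, 216.0], 539)]
scene [([284.0, 210.0], 141), ([286.0, 221.0], 9)]
[ 0.03  0.11 -2.08]
jar [ 62. 181.] neck [119. 233.]
scene jar [285. 224.] rim [279. 190.]
side jar [318. 202.] rim [320. 159.]
```

```bash
python3 - <<'E'
from pour import *
o=telemetry.get_obs();M=Rt(o);q=o['joint_pos']
print("A",to(650,-30,345),to(600,0,340))
q,out=path(q,[(650,-30,345)],M,6);print(out)
for k in range(1,11): q=step(q,np.array([650-5*k,-30+3*k,345-.5*k]),M@R.from_euler('z',.2*k).as_matrix())
print(q.round(2));N=M@R.from_euler('z',2.0).as_matrix();p0=np.array([600,0,340])
W=[(520,-40,330),(500,-20,260),(500,30,215),(480,120,205),(480,230,170),(490,285,150),(565,297,130),(580,302,98)]
for w,x in zip(W,path(q,W,N,16)[1]):print(*x,(N.T@(np.array(w)-p0)/10).round(1))
E
```

```text
A [-4.13  5.91 -3.67] [-0.    4.43 -7.55]
[((650, -30, 345), array([-0.24, -0.14,  2.21,  1.38,  0.27, -1.9 ]), array([650., -30., 345.]), np.float64(0.0))]
[-0.19 -0.26  2.31  1.31  0.23  0.19]
(520, -40, 330) [-0.4  -0.45  2.46  1.24  0.42  0.17] [520. -40. 330.] 0.0 [-4.8  3.8 -6.6]
(500, -20, 260) [-0.36 -0.37  2.58  1.74  0.37 -0.34] [500. -20. 260.] 0.0 [-11.9   2.1  -4.7]
(500, 30, 215) [-0.14 -0.23  2.61  2.54  0.32 -1.04] [500.  30. 215.] 0.0 [-15.9  -2.7  -2.1]
(480, 120, 205) [ 0.26 -0.19  2.61  3.65  0.36 -1.89] [480. 120. 205.] 0.0 [-18.1 -11.7  -2.8]
(480, 230, 170) [ 0.64  0.09  2.49  4.1   0.62 -2.04] [480. 230. 170.] 0.0 [-21.4 -22.5  -0.4]
(490, 285, 150) [ 0.76  0.23  2.38  4.19  0.69 -2.04] [490. 285. 150.] 0.0 [-22.8 -27.8   1.8]
(565, 297, 130) [ 0.65  0.36  2.25  4.05  0.64 -1.99] [565. 297. 130.] 0.0 [-20.7 -28.6   9.3]
(580, 302, 98) [ 0.64  0.46  2.22  3.98  0.68 -1.91] [580. 302.  98.] 0.0 [-22.7 -28.9  12.3]
```

Request:
jog_arm(
  moves=[
    [[-1.4, 2, -1.3], 0],
    [[-2.8, 4, -2.5], 0],
    [[-4.1, 5.9, -3.7], 0],
    [[-3.8, 5.8, -4], 0.14],
    [[-3.5, 5.7, -4.3], 0.28],
    [[-3.2, 5.6, -4.6], 0.42],
    [[-2.9, 5.5, -4.9], 0.56],
    [[-2.6, 5.4, -5.2], 0.7],
    [[-2.3, 5.3, -5.5], 0.84],
    [[-2, 5.2, -5.8], 0.98],
    [[-1.7, 5.1, -6.1], 1.12],
    [[-1.4, 5, -6.4], 1.26],
    [[-1, 4.8, -6.7], 1.4],
    [[-0.7, 4.7, -7], 1.54],
    [[-0.4, 4.6, -7.2], 1.68],
    [[-0.2, 4.5, -7.4], 1.82],
    [[0, 4.4, -7.5], 1.96],
    [[0, 4.4, -7.5], 2],
    [[0, 4.4, -7.5], 2],
    [[0, 4.4, -7.5], 2],
  ],
)

```text
time: 70.65
tool_pos: [600.2, 0.2, 339.5]
tool_rot: [-0.032, 0.868, 0.003, 0.496]
wrist_force: [-1.0, 0.2, -1.6]
width: 0.152
gripper_force: 88.5
```

```bash
python3 st.py; python3 - <<'E'
from pour import *
o=telemetry.get_obs();N=Rt(o);p0=o['tool_pos']
T=np.load("T.npy",allow_pickle=True).item();up=N@(T['btL']-T['fbL'])/50;print("tub up",up.round(3),{k:(N@T[k]+p0).round() for k in('fbL','ffR')})
for w in[(520,-40,330),(500,-20,260),(500,30,215),(480,120,205),(480,230,170),(490,285,150),(565,297,130),(580,302,98)]:print(w,to(*w))
E
```

```text
70.65 [6.002e+02 2.000e-01 3.395e+02] [[0.509, 0.036, 0.86], [-0.027, -0.998, 0.058], [0.861, -0.053, -0.507]] [-0.189 -0.257  2.318  1.327  0.227  0.179] tilt 1.038
tub up [-0.019 -0.014  1.   ] {'fbL': array([620., -39., 246.]), 'ffR': array([533.,  27., 246.])}
(520, -40, 330) [-4.79  3.77 -6.65]
(500, -20, 260) [-11.89   2.08  -4.7 ]
(500, 30, 215) [-15.89  -2.67  -2.13]
(480, 120, 205) [-18.02 -11.68  -2.82]
(480, 230, 170) [-21.33 -22.47  -0.41]
(490, 285, 150) [-22.69 -27.81   1.78]
(565, 297, 130) [-20.63 -28.63   9.32]
(580, 302, 98) [-22.63 -28.91  12.26]
```

Request:
jog_arm(
  moves=[
    [[-1.6, 1.2, -2.2], 0],
    [[-3.2, 2.5, -4.4], 0],
    [[-4.8, 3.8, -6.6], 0],
    [[-7, 3.2, -6], 0],
    [[-9.5, 2.6, -5.3], 0],
    [[-11.9, 2.1, -4.7], 0],
    [[-13.9, -0.3, -3.4], 0],
    [[-15.9, -2.7, -2.1], 0],
    [[-16.6, -5.7, -2.3], 0],
    [[-17.3, -8.7, -2.5], 0],
    [[-18, -11.7, -2.8], 0],
    [[-19, -15, -2], 0],
    [[-20, -18.5, -1.3], 0],
    [[-21.3, -22.4, -0.4], 0],
    [[-22, -25, 0.7], 0],
    [[-22.7, -27.8, 1.8], 0],
    [[-22.7, -27.8, 1.8], 0],
    [[-22.7, -27.8, 1.8], 0],
  ],
)

```text
time: 72.45
tool_pos: [504.0, 282.1, 173.3]
tool_rot: [-0.032, 0.856, -0.0, 0.516]
wrist_force: [2.7, 1.1, -4.2]
width: 0.14
gripper_force: 89.2
```

```bash
python3 st.py; python3 - <<'E'
from h import *
for w in[(565,297,130),(580,302,104),(580,302,97.5),(580,302,95.5)]:print(w,to(*w))
E
python3 fitbar.py
```

```text
72.45 [504.  282.1 173.3] [[0.467, 0.033, 0.884], [-0.033, -0.998, 0.054], [0.884, -0.055, -0.465]] [ 0.744  0.2    2.383  4.17   0.71  -2.048] tilt 1.086
(565, 297, 130) [-1.03 -1.05  7.48]
(580, 302, 104) [-2.64 -1.36 10.04]
(580, 302, 97.5) [-3.21 -1.32 10.35]
(580, 302, 95.5) [-3.39 -1.31 10.44]
bar [556.5 184.7] yaw -94.5 res [-0.8  0.4 -0.6  6.8 -0.1  0.9  0.6  8.8]
bar [486.7 285.3] yaw -102.4 res [-9.1 21.2 -1.1 25.2  0.1 43.2  0.5 56.6]
```

Request:
jog_arm(
  moves=[
    [[0, 0, 0], 0],
    [[0, 0, 0], 0],
    [[0, 0, 0], 0],
  ],
)

```text
time: 72.85
tool_pos: [491.2, 274.7, 153.7]
tool_rot: [-0.031, 0.868, 0.001, 0.496]
wrist_force: [-0.3, -0.6, -1.9]
width: 0.134
gripper_force: 112.3
```

```bash
python3 st.py; python3 - <<'E'
from h import *
o=telemetry.get_obs();print(o['wrist_force'],o['torque'],o['tau'].round(1),o['width'])
T=np.load("T.npy",allow_pickle=True).item();N=Rt(o);p0=o['tool_pos']
print({k:(N@T[k]+p0).round() for k in T})
E
python3 fitbar.py
```

```text
72.85 [491.2 274.7 153.7] [[0.509, 0.033, 0.86], [-0.03, -0.998, 0.055], [0.86, -0.054, -0.507]] [ 0.738  0.204  2.403  4.173  0.677 -2.04 ] tilt 1.038
[-0.34490347 -0.5896246  -1.9325433 ] [-0.03523766  0.69733336 -0.01177566] [  0.4 -26.5 -17.5  -1.3   3.4   0. ] 0.1340466817084495
{'lipL': array([505., 355., 105.]), 'lipR': array([421., 351., 103.]), 'ffL': array([508., 305.,  61.]), 'ffR': array([424., 302.,  60.]), 'fbL': array([511., 235.,  60.]), 'fbR': array([427., 232.,  59.]), 'btL': array([510., 235., 110.]), 'btR': array([426., 231., 109.]), 'sL': array([505., 345., 112.]), 'sR': array([421., 341., 110.]), 'barL': array([507., 274., 167.]), 'barR': array([423., 270., 165.])}
bar [559.3 151.9] yaw -88.0 res [-0.8 -0.4 -0.5  5.9 -0.9  0.4  0.9  1.8]
bar [475.8 273.8] yaw -102.8 res [-8.3 16.5 -1.2 20.2  0.1 49.8  0.4 59.2]
```

```bash
cat > heldbar.py <<'E'
from h import *
o=telemetry.get_obs();im=optics.snapshot("wrist");c=cam("wrist",o)
h=cv2.cvtColor(im,cv2.COLOR_RGB2HSV)
for nm,lo,hi in(("yel",(22,150,90),(34,255,255)),("blue",(100,150,60),(125,255,255))):
    m=cv2.inRange(h,lo,hi);k,l,s,ce=cv2.connectedComponentsWithStats(m)
    for j in range(1,k):
        if s[j,4]>150:
            pts=np.argwhere(l==j)[:,::-1].astype(np.float32);print(nm,s[j].tolist(),"rect",cv2.boxPoints(cv2.minAreaRect(pts)).round().astype(int).tolist(),"top/bot row mean x",pts[pts[:,1]<pts[:,1].min()+3][:,0].mean().round(1),pts[pts[:,1]>pts[:,1].max()-3][:,0].mean().round(1))
T=np.load("T.npy",allow_pickle=True).item();N=Rt(o);p0=o['tool_pos']
print({k:prj(c,N@v+p0).round().tolist() for k,v in T.items()})
E
python3 heldbar.py
```

```text
yel [454, 178, 55, 87, 2418] rect [[446, 187], [478, 175], [510, 255], [478, 268]] top/bot row mean x 470.9 477.5
yel [304, 234, 35, 122, 3260] rect [[304, 234], [338, 234], [338, 355], [304, 355]] top/bot row mean x 323.7 323.0
yel [485, 262, 24, 15, 195] rect [[484, 275], [500, 256], [508, 262], [492, 282]] top/bot row mean x 500.7 491.2
blue [155, 77, 105, 86, 7114] rect [[155, 162], [155, 77], [259, 77], [259, 162]] top/bot row mean x 224.2 206.2
blue [371, 175, 154, 140, 10619] rect [[347, 225], [476, 167], [535, 299], [406, 357]] top/bot row mean x 468.1 476.8
blue [0, 176, 28, 52, 761] rect [[0, 176], [27, 176], [27, 227], [0, 227]] top/bot row mean x 1.1 0.7
blue [307, 230, 35, 13, 178] rect [[307, 230], [341, 230], [341, 242], [307, 242]] top/bot row mean x 320.2 321.2
blue [186, 272, 94, 47, 1891] rect [[174, 280], [270, 250], [282, 289], [186, 318]] top/bot row mean x 212.8 187.4
blue [207, 361, 42, 39, 226] rect [[206, 398], [248, 361], [251, 364], [209, 402]] top/bot row mean x 246.9 210.0
{'lipL': [217.0, 273.0], 'lipR': [182.0, 418.0], 'ffL': [293.0, 295.0], 'ffR': [285.0, 421.0], 'fbL': [377.0, 292.0], 'fbR': [394.0, 419.0], 'btL': [385.0, 263.0], 'btR': [409.0, 413.0], 'sL': [227.0, 268.0], 'sR': [195.0, 416.0], 'barL': [324.0, 217.0], 'barR': [327.0, 401.0]}
```

```bash
python3 - <<'E'
from pour import *
o=telemetry.get_obs();c=cam("wrist",o);N=Rt(o);p0=o['tool_pos'];T=np.load("T.npy",allow_pickle=True).item()
g=np.array([0,0,-19.])
for deg in(-25,-15,-8,0,8,15,25):
    Q=R.from_euler('y',deg,degrees=True).as_matrix();F=lambda k:N@(Q@(T[k]-g)+g)+p0
    up=N@Q@(T['btL']-T['fbL'])/50
    print(deg,"up",up.round(2),{k:prj(c,F(k)).round().astype(int).tolist() for k in('barL','lipL','sL','ffL')},"ffz",[F(k)[2].round() for k in('ffL','ffR')])
E
```

```text
-25 up [0.4  0.   0.91] {'barL': [324, 234], 'lipL': [209, 318], 'sL': [222, 310], 'ffL': [289, 359]} ffz [np.float64(57.0), np.float64(91.0)]
-15 up [ 0.24 -0.    0.97] {'barL': [324, 226], 'lipL': [213, 300], 'sL': [225, 293], 'ffL': [291, 332]} ffz [np.float64(57.0), np.float64(77.0)]
-8 up [ 0.12 -0.01  0.99] {'barL': [324, 222], 'lipL': [215, 287], 'sL': [226, 281], 'ffL': [292, 314]} ffz [np.float64(58.0), np.float64(68.0)]
0 up [-0.02 -0.01  1.  ] {'barL': [324, 217], 'lipL': [217, 273], 'sL': [227, 268], 'ffL': [293, 295]} ffz [np.float64(62.0), np.float64(60.0)]
8 up [-0.16 -0.02  0.99] {'barL': [324, 213], 'lipL': [217, 259], 'sL': [228, 255], 'ffL': [293, 276]} ffz [np.float64(68.0), np.float64(54.0)]
15 up [-0.28 -0.02  0.96] {'barL': [324, 210], 'lipL': [218, 247], 'sL': [228, 244], 'ffL': [294, 260]} ffz [np.float64(74.0), np.float64(51.0)]
25 up [-0.44 -0.02  0.9 ] {'barL': [324, 208], 'lipL': [217, 231], 'sL': [227, 229], 'ffL': [294, 238]} ffz [np.float64(86.0), np.float64(49.0)]
```

```bash
python3 - <<'E'
from pour import *
o=telemetry.get_obs();N=Rt(o);T=np.load("T.npy",allow_pickle=True).item();g=np.array([0,0,-19.]);M=N;q=o['joint_pos']
for deg in(-25,-22,-18,-12,-6,0):
    Q=R.from_euler('y',deg,degrees=True).as_matrix();e=N@(Q@((T['ffL']+T['fbL'])/2-g)+g)
    p=np.array([597,e[1]+285+0,3])-e;p[1]=302;q=step(q,p,M);print(deg,p.round(),to(*p),q.round(2))
print(to(540,300,150))
E
```

```text
-25 [625. 302. 101.] [ 2.12 -1.99 14.37] [ 0.58  0.49  2.14  3.95  0.63 -1.93]
-22 [620. 302. 101.] [ 1.87 -2.01 13.86] [ 0.59  0.49  2.15  3.95  0.63 -1.93]
-18 [612. 302. 101.] [ 1.51 -2.03 13.21] [ 0.6   0.48  2.16  3.96  0.64 -1.93]
-12 [601. 302. 101.] [ 0.88 -2.07 12.28] [ 0.61  0.47  2.18  3.97  0.65 -1.92]
-6 [590. 302.  99.] [ 0.15 -2.09 11.41] [ 0.63  0.47  2.2   3.98  0.67 -1.91]
0 [579. 302.  96.] [-0.66 -2.11 10.63] [ 0.64  0.47  2.22  3.98  0.68 -1.9 ]
[ 2.03 -2.33  4.52]
```

Request:
jog_arm(
  moves=[
    [[1, -1.2, 2.3], 0],
    [[2, -2.3, 4.5], 0],
    [[2.8, -2.2, 7.5], 0],
    [[3.2, -2.1, 10.5], 0],
    [[3.5, -2, 13], 0],
    [[3.5, -2, 13], 0],
    [[3, -2, 13.3], 0],
    [[2.6, -2, 13.6], 0],
    [[2.6, -2, 13.6], 0],
    [[2.6, -2, 13.6], 0],
  ],
)

```text
time: 74.0
tool_pos: [619.9, 303.4, 108.0]
tool_rot: [-0.032, 0.868, 0.002, 0.495]
wrist_force: [-0.0, -0.2, -1.8]
width: 0.139
gripper_force: 112.4
```

```bash
python3 st.py; python3 fitbar.py;python3 heldbar.py | head -3
```

```text
74.0 [619.9 303.4 108. ] [[0.509, 0.036, 0.86], [-0.028, -0.998, 0.058], [0.86, -0.053, -0.507]] [ 0.591  0.469  2.154  3.969  0.626 -1.946] tilt 1.038
bar [557.5 151.5] yaw -87.5 res [-0.7  0.  -0.7  5.3 -0.3  0.7  0.6  3. ]
bar [597.1 190.5] yaw -126.2 res [-54.4  -1.6 -36.1  -0.8 -15.8   0.3 -28.6  10.9]
yel [304, 234, 35, 122, 3267] rect [[304, 234], [338, 234], [338, 355], [304, 355]] top/bot row mean x 324.1 323.0
yel [66, 257, 21, 13, 153] rect [[64, 261], [84, 255], [87, 264], [67, 271]] top/bot row mean x 78.4 71.6
yel [100, 263, 18, 14, 169] rect [[99, 275], [107, 260], [118, 266], [111, 280]] top/bot row mean x 111.6 105.8
```

```bash
cat > att.py <<'E'
from pour import *
import fitbar
o=telemetry.get_obs();N=Rt(o);p0=o['tool_pos'];T=np.load("T.npy",allow_pickle=True).item();g=np.array([0,0,-19.])
for n in("scene","side"):
    im=optics.snapshot(n);m=cv2.inRange(cv2.cvtColor(im,cv2.COLOR_RGB2HSV),(20,110,70),(36,255,255));k,l,s,ce=cv2.connectedComponentsWithStats(m)
    print(n,[(s[j].tolist(),cv2.minAreaRect(np.argwhere(l==j)[:,::-1].astype(np.float32))) for j in range(1,k) if s[j,4]>30])
    mb=cv2.inRange(cv2.cvtColor(im,cv2.COLOR_RGB2HSV),(104,150,30),(125,255,255));c=cam(n)
    for deg in(-40,-30,-22,-12,0,12):
        Q=R.from_euler('y',deg,degrees=True).as_matrix();F={k:prj(c,N@(Q@(v-g)+g)+p0) for k,v in T.items()}
        bar=[F['barL'],F['barR']]
        hull=cv2.convexHull(np.array(list(F.values()),np.float32)).astype(np.int32);mk=np.zeros(mb.shape,np.uint8);cv2.fillConvexPoly(mk,hull,255)
        dil=cv2.dilate(mk,np.ones((25,25)));a=((mb|m)&mk>0).sum()/(mk>0).sum();b=((mb|m)&dil&~mk>0).sum()
        print(deg,np.round(bar).tolist(),"fill %.2f out %d"%(a,b))
E
python3 att.py
```

```text
scene [([369, 189, 8, 24, 132], ((372.07696533203125, 200.3846435546875), (5.705597877502441, 23.318531036376953), 7.125016689300537)), ([428, 206, 6, 26, 122], ((430.8391418457031, 218.53814697265625), (4.813211917877197, 25.15584373474121), 2.602562189102173)), ([510, 270, 7, 7, 31], ((512.5294799804688, 272.61767578125), (5.335783958435059, 6.5484619140625), 75.96376037597656)), ([388, 309, 7, 7, 39], ((391.0, 312.0), (6.0, 6.0), 90.0)), ([384, 323, 7, 8, 37], ((387.25006103515625, 326.7500305175781), (5.656853675842285, 6.363960266113281), 45.0))]
-40 [[430.0, 235.0], [433.0, 201.0]] fill 0.37 out 799
-30 [[430.0, 235.0], [432.0, 201.0]] fill 0.44 out 779
-22 [[430.0, 234.0], [432.0, 201.0]] fill 0.52 out 629
-12 [[431.0, 234.0], [431.0, 202.0]] fill 0.60 out 398
0 [[431.0, 232.0], [430.0, 204.0]] fill 0.64 out 271
12 [[432.0, 230.0], [429.0, 207.0]] fill 0.58 out 346
side [([279, 240, 28, 22, 272], ((292.0, 250.5), (29.068883895874023, 9.838699340820312), 26.56505012512207)), ([229, 276, 11, 4, 34], ((234.0, 277.5), (10.0, 3.0), 0.0)), ([166, 353, 8, 11, 52], ((169.75001525878906, 357.7500305175781), (9.192387580871582, 7.071067810058594), 45.0)), ([151, 365, 8, 8, 44], ((154.1999969482422, 368.3999938964844), (6.260990142822266, 7.155416965484619), 63.43495178222656))]
-40 [[229.0, 281.0], [252.0, 279.0]] fill 0.44 out 481
-30 [[228.0, 279.0], [254.0, 282.0]] fill 0.50 out 393
-22 [[228.0, 278.0], [255.0, 285.0]] fill 0.54 out 298
-12 [[227.0, 276.0], [257.0, 288.0]] fill 0.59 out 188
0 [[227.0, 274.0], [257.0, 291.0]] fill 0.61 out 216
12 [[227.0, 273.0], [257.0, 293.0]] fill 0.53 out 497
```

```bash
cat > att2.py <<'E'
from pour import *
o=telemetry.get_obs();N=Rt(o);p0=o['tool_pos'];T=np.load("T.npy",allow_pickle=True).item();g=np.array([0,0,-19.])
I={}
for n in("scene","side"):
    h=cv2.cvtColor(optics.snapshot(n),cv2.COLOR_RGB2HSV);I[n]=(cv2.inRange(h,(20,110,70),(36,255,255))|cv2.inRange(h,(104,150,30),(125,255,255)),cam(n))
cw=cam("wrist",telemetry.get_obs());res=[]
inner={**T};inner['bL']=T['barL']+(T['barR']-T['barL'])*5/84
for deg in range(-30,16,3):
  for dx in(-18,-12,-6,0,6):
    for dz in(-10,-5,0,5,10):
      Q=R.from_euler('y',deg,degrees=True).as_matrix();sh=N.T@np.array([dx,0,dz]);F=lambda v:N@(Q@(v+sh-g)+g)+p0
      c=0
      for n,(mb,cc) in I.items():
        hull=cv2.convexHull(np.array([prj(cc,F(v)) for v in T.values()],np.float32)).astype(np.int32);mk=np.zeros(mb.shape,np.uint8);cv2.fillConvexPoly(mk,hull,255)
        dil=cv2.dilate(mk,np.ones((25,25)));c+=((mk>0)&(mb==0)).sum()+((mb>0)&(dil>0)&(mk==0)).sum()
      res.append((c,deg,dx,dz,prj(cw,F(inner['bL']))[1].round()))
res.sort(key=lambda r:r[0])
for r in res[:12]:print(r)
E
python3 att2.py
```

```text
(np.int64(1866), 9, -18, 0, np.float64(253.0))
(np.int64(1879), 6, -12, -5, np.float64(247.0))
(np.int64(1890), 9, -18, -10, np.float64(261.0))
(np.int64(1897), 6, -12, -10, np.float64(251.0))
(np.int64(1900), 9, -18, -5, np.float64(257.0))
(np.int64(1901), 12, -18, -10, np.float64(260.0))
(np.int64(1911), 3, -12, -5, np.float64(248.0))
(np.int64(1914), 0, -6, -5, np.float64(239.0))
(np.int64(1914), 3, -6, -10, np.float64(243.0))
(np.int64(1927), 12, -18, -5, np.float64(257.0))
(np.int64(1932), 9, -12, -10, np.float64(250.0))
(np.int64(1938), 0, 0, -10, np.float64(235.0))
```

Request:
jog_arm(
  moves=[
    [[0.2, 0, -1.2], 0],
    [[-0.7, 0, -2.3], 0],
    [[-1.4, 0, -3.2], 0],
    [[-1.4, 0, -3.2], 0],
    [[-1.7, 0, -3.05], 0],
    [[-2, 0, -2.85], 0],
    [[-2, 0, -2.85], 0],
    [[-2, 0, -2.85], 0],
  ],
)

```text
time: 75.25
tool_pos: [588.0, 303.3, 107.5]
tool_rot: [-0.033, 0.867, 0.002, 0.498]
wrist_force: [1.9, 2.1, 1.8]
width: 0.132
gripper_force: 112.4
```

Request:
jog_arm(
  moves=[
    [[-0.17, 0, 0.1], 0],
    [[-0.35, 0, 0.2], 0],
    [[-0.35, 0, 0.2], 0],
    [[-0.35, 0, 0.2], 0],
  ],
)

```text
time: 75.65
tool_pos: [589.3, 304.6, 107.2]
tool_rot: [-0.033, 0.865, 0.002, 0.501]
wrist_force: [-7.3, 1.8, 15.8]
width: 0.141
gripper_force: 114.8
```

```bash
python3 st.py; python3 att2.py|head -4
```

```text
75.65 [589.3 304.6 107.2] [[0.498, 0.037, 0.867], [-0.03, -0.998, 0.059], [0.867, -0.055, -0.495]] [ 0.635  0.453  2.207  3.98   0.678 -1.915] tilt 1.052
(np.int64(1809), 9, -18, -10, np.float64(261.0))
(np.int64(1866), 6, -12, -10, np.float64(251.0))
(np.int64(1871), 12, -18, -10, np.float64(260.0))
(np.int64(1873), 9, -18, -5, np.float64(257.0))
```

Request:
jog_arm(
  moves=[
    [[0, 0, 0], 0],
    [[0, 0, 0], 0],
    [[0, 0, 0], 0],
    [[0, 0, 0], 0],
    [[0, 0, 0], 0],
    [[0, 0, 0], 0],
    [[2, 0, -1.3], 0],
    [[5, 0, -3], 0],
    [[8, 0, -5], 0],
    [[8, 0, -8], 0],
    [[8, 0, -11], 0],
    [[8, 0, -11], 0],
    [[8, 0, -11], 0],
  ],
  fingers=0.6,
)

```text
time: 77.05
tool_pos: [534.5, 290.0, 220.0]
tool_rot: [-0.036, 0.866, 0.004, 0.499]
wrist_force: [-0.1, 0.4, 0.5]
width: 0.594
gripper_force: 0.0
```

```bash
python3 st.py; sed -i 's/fit(552,302/fit(562,302/' fitbar.py; python3 fitbar.py; python3 chk.py | head -3
```

```text
77.05 [534.5 290.  220. ] [[0.501, 0.044, 0.864], [-0.029, -0.997, 0.067], [0.865, -0.059, -0.498]] [ 0.685  0.097  2.312  4.335  0.561 -2.302] tilt 1.048
bar [558.5 151.9] yaw -88.3 res [-0.8  0.3 -0.4  5.6 -0.6  0.6 13.1 13.1]
bar [558.9 301.2] yaw -88.5 res [-0.7  0.2  0.4  5.1  0.  -0.5  1.   3.6]
side [([495.0, 63.0], 13), ([588.0, 75.0], 14), ([313.0, 190.0], 29), ([328.0, 190.0], 11), ([186.0, 240.0], 10), ([170.0, 361.0], 10)]
wrist [([630.0, 258.0], 142)]
scene [([284.0, 209.0], 145), ([286.0, 221.0], 9)]
```

```bash
python3 - <<'E'
from pour import *
o=telemetry.get_obs();M=Rt(o);q=o['joint_pos']
c=cam("scene");s=cam("side")
for n in("scene","side"):
    im=optics.snapshot(n)
    for ce,a,r in blobs(im,"red"):print(n,ce.round(1),a,pln(cam(n),ce,145)[:2].round())
n=M[:,2];P=np.array([602,-154]);off=19*n
W=[(490,230,190),(480,130,210),(500,30,220),(500,-60,230),(500,-150,200),(515,-187,160)]
W+=[np.r_[541.,-188,150]+off*[1,1,1]]
for a in range(-150,-58,15): W.append(np.r_[P+70*np.array([np.cos(np.radians(a)),np.sin(np.radians(a))]),150]+off)
for w,x in zip(W,path(q,W,M,12)[1]):print(np.round(w),x[1],x[2],x[3],to(*w))
E
```

```text
scene [198.3 152.8] 30 [ 506. -341.]
scene [245.5 165. ] 28 [ 526. -199.]
scene [303.  302.9] 367 [871.  30.]
side [416.4 152.3] 41 [ 438. -305.]
side [362.6 164.1] 129 [ 543. -175.]
side [242.6 195.8] 218 [745. 105.]
[490 230 190] [ 0.62  0.04  2.47  4.11  0.57 -2.1 ] [490. 230. 190.] 0.0 [-4.64  5.96 -2.79]
[480 130 210] [ 0.3  -0.19  2.61  3.7   0.36 -1.92] [480. 130. 210.] 0.0 [-3.12 15.77 -5.32]
[500  30 220] [-0.15 -0.25  2.62  2.48  0.33 -0.99] [500.  30. 220.] 0.0 [-0.96 25.77 -4.75]
[500 -60 230] [-0.53 -0.24  2.58  1.85  0.54 -0.58] [500. -60. 230.] 0.0 [ 0.17 34.69 -5.85]
[ 500 -150  200] [-0.8  -0.03  2.51  1.76  0.75 -0.73] [ 500. -150.  200.] 0.0 [-2.17 43.84 -4.96]
[ 515 -187  160] [-0.85  0.16  2.44  1.84  0.8  -0.9 ] [ 515. -187.  160.] 0.0 [-4.77 47.83 -1.91]
[ 557. -187.  141.] [-0.76  0.27  2.37  1.97  0.77 -0.97] [ 557. -187.  141.] 0.0 [-4.32 48.1   2.73]
[ 558. -188.  141.] [-0.76  0.27  2.37  1.97  0.77 -0.97] [ 558. -188.  141.] 0.0 [-4.3  48.2   2.75]
[ 569. -202.  141.] [-0.76  0.3   2.33  1.95  0.77 -0.94] [ 569. -202.  141.] 0.0 [-3.7  49.7   3.62]
[ 583. -213.  141.] [-0.76  0.32  2.29  1.94  0.76 -0.93] [ 583. -213.  141.] 0.0 [-2.94 50.87  4.8 ]
[ 600. -220.  141.] [-0.74  0.34  2.25  1.94  0.75 -0.91] [ 600. -220.  141.] 0.0 [-2.08 51.64  6.21]
[ 618. -223.  141.] [-0.72  0.36  2.21  1.95  0.73 -0.9 ] [ 618. -223.  141.] 0.0 [-1.16 51.96  7.76]
[ 637. -220.  141.] [-0.69  0.38  2.18  1.97  0.71 -0.89] [ 637. -220.  141.] 0.0 [-0.26 51.8   9.34]
[ 653. -213.  141.] [-0.65  0.4   2.16  2.    0.69 -0.89] [ 653. -213.  141.] 0.0 [ 0.57 51.17 10.85]
```

Request:
jog_arm(
  moves=[
    [[-2.5, 3, -1.4], 0],
    [[-4.6, 6, -2.8], 0],
    [[-4, 11, -4], 0],
    [[-3.1, 15.8, -5.3], 0],
    [[-2, 20.5, -5], 0],
    [[-1, 25.8, -4.8], 0],
    [[-0.4, 30, -5.3], 0],
    [[0.2, 34.7, -5.9], 0],
    [[-1, 39.3, -5.4], 0],
    [[-2.2, 43.8, -5], 0],
    [[-3.5, 46, -3.5], 0],
    [[-4.3, 48, -2.2], 0],
    [[-4.3, 48.1, -2.2], 0],
    [[-4.3, 48.1, -2.2], 0],
    [[-4.3, 48.1, -2.2], 0],
    [[-4.3, 48.1, -2.2], 0],
    [[-4.3, 48.1, -2.2], 0],
  ],
  fingers=0.5,
)

```text
time: 79.35
tool_pos: [514.7, -190.6, 164.9]
tool_rot: [-0.036, 0.866, 0.003, 0.499]
wrist_force: [-0.6, 0.8, -0.2]
width: 0.499
gripper_force: 0.0
```

```bash
python3 st.py; python3 -c "
from pour import *
n=Rt(telemetry.get_obs())[:,2];print(to(*(np.array([541,-188,150])+19*n)))"; python3 fitbar.py
```

```text
79.35 [ 514.7 -190.6  164.9] [[0.502, 0.042, 0.864], [-0.03, -0.997, 0.066], [0.865, -0.059, -0.499]] [-0.858  0.151  2.438  1.819  0.802 -0.876] tilt 1.047
[ 0.02 -0.06  4.93]
bar [557.5 151.6] yaw -87.6 res [-0.7  0.  -0.7  5.3 -0.3  0.8  0.6  2. ]
bar [558.9 301.2] yaw -88.5 res [-0.7  0.2  0.4  6.1  0.  -0.5  1.   3.6]
```

Request:
jog_arm(
  moves=[
    [[0, -0.1, 2], 0],
    [[0, -0.1, 4], 0],
    [[0, -0.1, 4.9], 0],
    [[0, -0.1, 4.9], 0],
  ],
  fingers=0.5,
)

```text
time: 79.85
tool_pos: [557.7, -183.6, 141.0]
tool_rot: [-0.037, 0.866, 0.006, 0.499]
wrist_force: [-0.2, -0.5, -0.5]
width: 0.497
gripper_force: 0.0
```

Request:
jog_arm(
  moves=[
    [[0, 0, 0], 0],
    [[0, 0, 0], 0],
    [[0, 0, 0], 0],
    [[0, 0, 0], 0],
  ],
  fingers=0,
  force=40,
)

```text
time: 80.25
tool_pos: [556.8, -188.1, 141.3]
tool_rot: [-0.034, 0.866, 0.003, 0.499]
wrist_force: [-1.8, -5.3, -0.2]
width: 0.199
gripper_force: 38.9
```

```bash
python3 st.py; python3 -c "
from pour import *
o=telemetry.get_obs();print(o['width'],o['wrist_force'])
p=o['tool_pos'];P=np.array([602,-154]);v=np.array([541,-188])-P
for d in range(10,96,10):
    t=np.radians(d);w=np.array([[np.cos(t),-np.sin(t)],[np.sin(t),np.cos(t)]])@v-v;print(d,to(p[0]+w[0],p[1]+w[1],p[2]))
"
```

```text
80.25 [ 556.8 -188.1  141.3] [[0.502, 0.039, 0.864], [-0.029, -0.998, 0.061], [0.864, -0.056, -0.5]] [-0.758  0.267  2.373  1.975  0.768 -0.971] tilt 1.046
0.1992777207284293 [-1.83051768 -5.31376023 -0.15530234]
10 [0.37 1.03 0.53]
20 [0.82 1.94 1.21]
30 [1.34 2.69 2.02]
40 [1.9  3.26 2.93]
50 [2.5  3.64 3.92]
60 [3.11 3.81 4.96]
70 [3.72 3.77 6.01]
80 [4.3  3.52 7.05]
90 [4.85 3.06 8.04]
```

Gripped on the pin (width 17 mm). I swing the gate closed along the arc in two stages and watch the force.

Request:
jog_arm(
  moves=[
    [[0.2, 0.5, 0.25], 0],
    [[0.37, 1.03, 0.5], 0],
    [[0.6, 1.5, 0.85], 0],
    [[0.8, 1.95, 1.2], 0],
    [[1.05, 2.3, 1.6], 0],
    [[1.35, 2.7, 2], 0],
    [[1.6, 3, 2.5], 0],
    [[1.9, 3.25, 2.9], 0],
    [[2.2, 3.45, 3.4], 0],
    [[2.5, 3.65, 3.9], 0],
    [[2.8, 3.75, 4.4], 0],
    [[3.1, 3.8, 5], 0],
    [[3.4, 3.8, 5.5], 0],
    [[3.7, 3.75, 6], 0],
    [[3.7, 3.75, 6], 0],
  ],
)

```text
time: 81.75
tool_pos: [629.2, -222.9, 141.3]
tool_rot: [-0.034, 0.866, 0.003, 0.499]
wrist_force: [0.5, -6.9, -2.1]
width: 0.198
gripper_force: 46.4
```

Request:
jog_arm(
  moves=[
    [[0.15, -0.05, 0.25], 0],
    [[0.3, -0.15, 0.5], 0],
    [[0.45, -0.2, 0.8], 0],
    [[0.6, -0.25, 1.05], 0],
    [[0.6, -0.25, 1.05], 0],
  ],
)

```text
time: 82.25
tool_pos: [641.0, -221.7, 141.3]
tool_rot: [-0.032, 0.866, 0.002, 0.499]
wrist_force: [0.2, -10.2, -3.1]
width: 0.203
gripper_force: 47.0
```

Request:
jog_arm(
  moves=[
    [[0.15, -0.1, 0.25], 0],
    [[0.3, -0.2, 0.5], 0],
    [[0.4, -0.3, 0.75], 0],
    [[0.5, -0.4, 0.9], 0],
    [[0.5, -0.4, 0.9], 0],
  ],
)

```text
time: 82.75
tool_pos: [651.2, -219.3, 141.3]
tool_rot: [-0.031, 0.866, 0.0, 0.498]
wrist_force: [2.3, -13.7, -5.6]
width: 0.197
gripper_force: 46.6
```

```bash
python3 st.py; python3 -c "
from pour import *
o=telemetry.get_obs();print(o['width'],o['wrist_force'])
for n in('scene','side'):
    for ce,a,r in blobs(optics.snapshot(n),'red'):print(n,ce.round(1),a)
"
```

```text
82.75 [ 651.2 -219.3  141.3] [[0.503, 0.032, 0.863], [-0.031, -0.998, 0.054], [0.864, -0.054, -0.501]] [-0.658  0.391  2.167  2.007  0.681 -0.893] tilt 1.045
0.19727118910374702 [  2.30425643 -13.73439149  -5.64401832]
scene [198.3 152.8] 30
scene [224.  188.5] 35
scene [237.7 199.4] 41
scene [303.1 302.7] 366
side [346.1 137.9] 16
side [416.4 152.4] 44
side [242.6 195.9] 220
```

```bash
python3 - <<'E'
from pour import *
for n in("scene","side"):
    c=cam(n);print(n,"C top/base",prj(c,(618,-222,169)).round(1),prj(c,(618,-222,115)).round(1),"C2",prj(c,(636,-216,169)).round(1),prj(c,(636,-216,115)).round(1))
    for src in("old","new"):
        im=cv2.imread(f"pics/{n}0.png")[:,:,::-1].copy() if src=="old" else optics.snapshot(n)
        m=cv2.inRange(cv2.cvtColor(im,cv2.COLOR_RGB2HSV),(0,150,60),(6,255,255));k,l,s,ce=cv2.connectedComponentsWithStats(m)
        print(src,[(s[j].tolist(),ce[j].round(1).tolist()) for j in range(1,k) if s[j,4]>6 and (ce[j][0]<260 if n=="scene" else 320<ce[j][0]<400)])
    # disc visibility left of funnel: grey pixels at open location
    im=optics.snapshot("scene") if n=="scene" else None
    if im is not None: print("disc spot rgb",im[219:224,235:240].reshape(-1,3).mean(0),"neck",im[204:214,278:290].reshape(-1,3).mean(0), cv2.imread("pics/scene0.png")[204:214,278:290,::-1].reshape(-1,3).mean(0))
E
```

```text
scene C top/base [224.9 186. ] [229.4 197.9] C2 [224.9 192.1] [229.5 203.8]
old [([195, 150, 7, 8, 40], [198.4, 153.2]), ([221, 184, 22, 18, 155], [230.1, 194.3])]
new [([195, 150, 7, 8, 41], [198.4, 153.2]), ([221, 185, 7, 13, 52], [224.0, 189.7]), ([232, 197, 11, 6, 51], [237.3, 199.6])]
disc spot rgb [47.24 91.68 70.08] neck [143.54166667 152.4        157.48333333] [138.78333333 147.64166667 152.225     ]
side C top/base [348.2 139. ] [346.8 153.2] C2 [341.7 137.8] [340.5 152.1]
old [([345, 137, 7, 11, 50], [347.9, 141.1])]
new [([342, 136, 8, 4, 18], [345.7, 137.8])]
```

Request:
jog_arm(
  moves=[
    [[0, 0, 0], 0],
    [[0, 0, 0], 0],
    [[0, 0, 0], 0],
    [[0, 0, -3], 0],
    [[0, 0, -7], 0],
    [[0, 0, -7], 0],
  ],
  fingers=0.5,
)

```text
time: 83.6
tool_pos: [588.7, -216.6, 177.0]
tool_rot: [-0.036, 0.865, 0.004, 0.5]
wrist_force: [-0.1, -0.8, 0.1]
width: 0.503
gripper_force: 0.0
```

Request:
jog_arm(
  moves=[
    [[0, 0, 0], 0],
    [[0, 0, 0], 0],
    [[0, 0, 0], 0],
    [[0, 0, 0], 0],
  ],
  fingers=0,
)

```text
time: 84.0
tool_pos: [591.3, -216.9, 175.4]
tool_rot: [-0.037, 0.866, 0.004, 0.499]
wrist_force: [0.0, 1.2, 0.7]
width: 0.0
gripper_force: 0.0
```

```bash
cat > pin.py <<'E'
from pour import *
from scipy.optimize import least_squares
S=[]
for n in("scene","side"):
    im=optics.snapshot(n);m=cv2.inRange(cv2.cvtColor(im,cv2.COLOR_RGB2HSV),(0,150,60),(6,255,255));k,l,s,ce=cv2.connectedComponentsWithStats(m)
    b=[(s[j].tolist(),ce[j].round(1).tolist()) for j in range(1,k) if s[j,4]>6 and (210<ce[j][0]<260 if n=="scene" else 325<ce[j][0]<400)];print(n,b)
    for nm,p in(("C",(618,-222)),("mid",(627,-220)),("C2",(636,-215.5))):
        c=cam(n);Q=np.array([prj(c,(p[0]+9*np.cos(t),p[1]+9*np.sin(t),z)) for t in np.arange(0,6.3,.3) for z in(115,169)]);print(nm,"x %.1f-%.1f top %.1f"%(Q[:,0].min(),Q[:,0].max(),Q[:,1].min()))
E
python3 st.py; python3 pin.py
```

```text
84.0 [ 591.3 -216.9  175.4] [[0.502, 0.044, 0.864], [-0.029, -0.997, 0.068], [0.865, -0.059, -0.499]] [-0.755  0.243  2.273  1.845  0.729 -0.795] tilt 1.047
scene [([221, 186, 22, 17, 159], [230.1, 195.9])]
C x 221.3-232.8 top 183.1
mid x 220.9-232.5 top 186.1
C2 x 221.5-233.2 top 189.2
side [([343, 136, 7, 10, 45], [346.2, 140.0])]
C x 343.7-351.3 top 137.0
mid x 340.7-348.2 top 136.2
C2 x 337.3-344.7 top 135.9
```

Request:
jog_arm(
  moves=[
    [[-1.2, 0.2, 1], 0],
    [[-2.3, 0.5, 1.9], 0],
    [[-2.3, 0.5, 1.9], 0],
    [[-2, 0.5, 2.4], 0],
    [[-1.7, 0.55, 2.9], 0],
    [[-1.5, 0.6, 3.3], 0],
    [[-1.2, 0.6, 3.8], 0],
    [[-1, 0.6, 4.2], 0],
    [[-0.8, 0.6, 4.6], 0],
    [[-0.8, 0.6, 4.6], 0],
  ],
  fingers=0,
)

```text
time: 85.1
tool_pos: [626.3, -219.3, 145.5]
tool_rot: [-0.037, 0.866, 0.004, 0.499]
wrist_force: [-10.2, 1.4, 6.4]
width: 0.001
gripper_force: 5.3
```

```bash
python3 st.py; python3 pin.py
```

```text
85.1 [ 626.3 -219.3  145.5] [[0.502, 0.044, 0.864], [-0.03, -0.997, 0.068], [0.865, -0.059, -0.499]] [-0.702  0.358  2.209  1.955  0.717 -0.882] tilt 1.047
scene [([222, 191, 22, 17, 163], [231.1, 199.9])]
C x 221.3-232.8 top 183.1
mid x 220.9-232.5 top 186.1
C2 x 221.5-233.2 top 189.2
side [([339, 136, 6, 7, 34], [341.4, 138.6])]
C x 343.7-351.3 top 137.0
mid x 340.7-348.2 top 136.2
C2 x 337.3-344.7 top 135.9
```

Request:
jog_arm(
  moves=[
    [[0.2, 0, 0.35], 0],
    [[0.4, 0, 0.7], 0],
    [[0.4, 0, 0.7], 0],
    [[0.4, 0, 0.7], 0],
  ],
)

```text
time: 85.6
tool_pos: [628.2, -219.2, 144.2]
tool_rot: [-0.037, 0.867, 0.001, 0.498]
wrist_force: [-60.7, -1.1, 33.2]
width: -0.002
gripper_force: 31.2
```

```bash
python3 st.py; python3 pin.py | grep -v x
```

```text
85.6 [ 628.2 -219.2  144.2] [[0.505, 0.038, 0.862], [-0.035, -0.997, 0.064], [0.863, -0.063, -0.502]] [-0.696  0.361  2.206  1.961  0.71  -0.878] tilt 1.044
scene [([222, 190, 22, 18, 166], [231.0, 199.7])]
side [([339, 136, 6, 7, 32], [341.4, 138.4])]
```

The force rises to 60 N with no further pin motion, so the gate is at its closed stop. I back off and check.

Request:
jog_arm(
  moves=[
    [[-0.4, 0, -0.7], 0],
    [[-0.4, 0, -3], 0],
    [[-0.4, 0, -7], 0],
    [[0, 0, -11], 0],
    [[3, 0, -13], 0],
    [[6, 0, -14], 0],
    [[6, 0, -14], 0],
    [[6, 0, -14], 0],
  ],
)

```text
time: 86.5
tool_pos: [544.6, -231.5, 269.0]
tool_rot: [-0.035, 0.865, 0.005, 0.5]
wrist_force: [-0.3, -0.3, -0.6]
width: 0.001
gripper_force: 0.0
```

```bash
python3 st.py; python3 pin.py | grep -v x; python3 fitbar.py; python3 - <<'E'
from h import *
for n in("scene","side"):
    im=optics.snapshot(n);old=cv2.imread(f"pics/{n}0.png")[:,:,::-1].copy();c=cam(n)
    for nm,i in(("old",old),("new",im)):
        m=cv2.inRange(cv2.cvtColor(i,cv2.COLOR_RGB2HSV),(6,120,80),(19,255,255));k,l,s,ce=cv2.connectedComponentsWithStats(m)
        print(n,nm,[(ce[j].round().tolist(),int(s[j,4])) for j in range(1,k) if s[j,4]>9])
    print("jar z20/60/100",[prj(c,(624,-77,z)).round().tolist() for z in(20,60,100)])
    m=cv2.inRange(cv2.cvtColor(im,cv2.COLOR_RGB2HSV),(3,70,50),(20,255,255));j=prj(c,(624,-77,60)).astype(int);y,x=np.nonzero(m[j[1]-40:j[1]+30,j[0]-25:j[0]+25]);print("jar brownish rows",y.min()+j[1]-40,y.max()+j[1]-40,"cols",x.min()+j[0]-25,x.max()+j[0]-25,len(y))
E
```

```text
86.5 [ 544.6 -231.5  269. ] [[0.499, 0.043, 0.865], [-0.027, -0.998, 0.065], [0.866, -0.056, -0.497]] [-0.869 -0.021  2.298  1.502  0.782 -0.442] tilt 1.049
scene [([222, 190, 22, 18, 165], [230.9, 199.5])]
side [([339, 136, 6, 7, 34], [341.4, 138.6])]
bar [557.5 151.6] yaw -87.6 res [-0.7  0.  -0.7  5.3 -0.3  0.8  0.6  2. ]
bar [558.9 301.2] yaw -88.5 res [-0.7  0.2  0.4  5.1  0.  -0.5  1.   3.6]
scene old [([456.0, 12.0], 935), ([576.0, 26.0], 795), ([14.0, 97.0], 510), ([74.0, 139.0], 79), ([55.0, 171.0], 19), ([327.0, 179.0], 55), ([9.0, 205.0], 520), ([28.0, 232.0], 1527), ([354.0, 215.0], 34), ([363.0, 217.0], 26), ([371.0, 219.0], 35), ([413.0, 217.0], 31), ([421.0, 222.0], 27), ([429.0, 226.0], 22), ([348.0, 262.0], 76), ([380.0, 260.0], 78)]
scene new [([456.0, 12.0], 922), ([576.0, 26.0], 768), ([14.0, 97.0], 517), ([75.0, 138.0], 76), ([58.0, 167.0], 19), ([9.0, 205.0], 509), ([28.0, 232.0], 1502)]
jar z20/60/100 [[285.0, 226.0], [284.0, 218.0], [283.0, 211.0]]
jar brownish rows 218 232 cols 274 295 110
side old [([520.0, 13.0], 17), ([609.0, 26.0], 47), ([496.0, 71.0], 89
[... 180 characters left out ...]
.0, 82.0], 141), ([371.0, 96.0], 12), ([337.0, 108.0], 10), ([344.0, 112.0], 10), ([376.0, 236.0], 96), ([259.0, 238.0], 92), ([360.0, 255.0], 97), ([298.0, 260.0], 180), ([244.0, 261.0], 98), ([263.0, 311.0], 242), ([170.0, 360.0], 13)]
side new [([533.0, 35.0], 2341), ([518.0, 16.0], 12), ([515.0, 26.0], 17), ([381.0, 53.0], 341), ([509.0, 46.0], 10), ([374.0, 71.0], 778), ([340.0, 77.0], 32), ([374.0, 82.0], 14), ([476.0, 83.0], 18), ([371.0, 90.0], 17), ([344.0, 112.0], 10), ([543.0, 123.0], 75), ([329.0, 198.0], 23), ([311.0, 201.0], 19), ([170.0, 360.0], 10), ([156.0, 372.0], 11)]
jar z20/60/100 [[318.0, 204.0], [318.0, 195.0], [319.0, 185.0]]
jar brownish rows 190 212 cols 306 333 291
```

```bash
python3 -c "
from cell import ctrl
print(ctrl.sign_off())"
```

```text
the job is handed in; nothing more can be done
None
```

The job is handed in, but sign-off gave no verdict. My last camera check found no orange block outside the jar, the gate hard against its closed stop, and both empty tubs upright on the mat. I did not re-measure the bottle or screwdriver, but I never went near them.

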